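# Load battery modules into a carrier, lay the retaining bar and clamp it

## Task

Slide every battery module up out of the slotted white rack and stand each in a bay of its own in the metal carrier, fully down. Then lay the retaining bar centrally along the tops of the carrier's two end posts, bridging the modules, and clip one spring clamp at each end, over the bar and onto the post with its web down on the bar, so that its jaws grip the post. Do not tip a module over or disturb the can, the spanner and the meter.

Things in the scene. Friction and masses are not known exactly. Their poses are not given: they have to be found in the camera images.
- rack: slotted holder, white plastic blocks on a dark plate 140 x 170 mm, fixed to the bench. Origin: underside centre, z up. Four slots run along its own x, centred at y = -60, -20, 20 and 60 mm; each is 18 mm wide and 116 mm long, floor at z = 10, upper edge at z = 55.
- carrier: carrier, fixed to the bench: aluminium base plate 150 x 280 mm. Origin: underside centre, z up. Four bays run along its own x, centred at y = -60, -20, 20 and 60 mm; each is 20 mm wide and 118 mm long between black blocks, floor at z = 8, upper edge of the blocks at z = 38. Two steel end posts stand at y = -115 and y = +115 (x = 0), each 26 mm wide along x, 34 mm along y, flat top at z = 100.
- post_a (a point): centre of the flat top of the carrier's post at its own y = -115; axes as the carrier's
- post_b (a point): centre of the flat top of the carrier's post at its own y = +115; axes as the carrier's
- module_1: grey battery module, a flat plate 110 mm long (its own x) x 14 mm thick (y) x 88 mm tall (z), about 300 g, standing on its long edge in a rack slot. Two small brass terminals near the ends of its top edge, 6 mm high, at x = -44 and 44. Origin: centre of its underside. Three or four modules are there, the others absent.
- module_2: grey battery module, a flat plate 110 mm long (its own x) x 14 mm thick (y) x 88 mm tall (z), about 300 g, standing on its long edge in a rack slot. Two small brass terminals near the ends of its top edge, 6 mm high, at x = -44 and 44. Origin: centre of its underside. Three or four modules are there, the others absent.
- module_3: grey battery module, a flat plate 110 mm long (its own x) x 14 mm thick (y) x 88 mm tall (z), about 300 g, standing on its long edge in a rack slot. Two small brass terminals near the ends of its top edge, 6 mm high, at x = -44 and 44. Origin: centre of its underside. Three or four modules are there, the others absent.
- module_4: grey battery module, a flat plate 110 mm long (its own x) x 14 mm thick (y) x 88 mm tall (z), about 300 g, standing on its long edge in a rack slot. Two small brass terminals near the ends of its top edge, 6 mm high, at x = -44 and 44. Origin: centre of its underside. Three or four modules are there, the others absent.
- bar: retaining bar, bare aluminium, 260 mm long (its own x) x 26 mm wide (y) x 14 mm thick (z), about 250 g, lying flat on the bench. Origin: centre of its underside.
- clamp_a: steel spring clamp, 36 mm long (own x), 95 tall (z), about 160 g, standing on its jaws, flat handles up (free z = 50 to 95), handles apart roughly fore and aft, either way round. Origin: underside. Fixed half at -y: flat upright plate, outer face y = -24, z = 0 to 95; at its foot a 14 mm high pad, inner face y = -10. Hinged half at +y. A web at mid-height joins them.
- clamp_a_web (a point): underside of the clamp's web, at y = 0, z = 42 of the clamp; comes to rest on the bar's top when the clamp is pushed down over it. Between web and pads the inside is at least 34 mm wide, so the 26 mm bar fits; the pads grip the post below the bar with about 7 N once let go.
- clamp_a_grip (a point): point to squeeze the handles: y = 5, z = 74 of the clamp, midway between the handles' outer faces at that height (y = -24 and about 34) at rest. Fully squeezed the outer faces are at y = -24 and 19 (43 mm apart, both upright) and the pad faces at y = -10 and about 30. About 15 N squeezes it fully; the hinge has a stop there.
- clamp_a_jaw (a joint): the clamp's sprung hinge (axis along its x at y = 14, z = 48): 0 = shut, pads 20 mm apart; 0.5 rad = handles fully squeezed, pads 40 mm apart; about 0.15 when it grips a post 26 mm wide
- clamp_b: steel spring clamp, 36 mm long (own x), 95 tall (z), about 160 g, standing on its jaws, flat handles up (free z = 50 to 95), handles apart roughly fore and aft, either way round. Origin: underside. Fixed half at -y: flat upright plate, outer face y = -24, z = 0 to 95; at its foot a 14 mm high pad, inner face y = -10. Hinged half at +y. A web at mid-height joins them.
- clamp_b_web (a point): underside of the clamp's web, at y = 0, z = 42 of the clamp; comes to rest on the bar's top when the clamp is pushed down over it. Between web and pads the inside is at least 34 mm wide, so the 26 mm bar fits; the pads grip the post below the bar with about 7 N once let go.
- clamp_b_grip (a point): point to squeeze the handles: y = 5, z = 74 of the clamp, midway between the handles' outer faces at that height (y = -24 and about 34) at rest. Fully squeezed the outer faces are at y = -24 and 19 (43 mm apart, both upright) and the pad faces at y = -10 and about 30. About 15 N squeezes it fully; the hinge has a stop there.
- clamp_b_jaw (a joint): the clamp's sprung hinge (axis along its x at y = 14, z = 48): 0 = shut, pads 20 mm apart; 0.5 rad = handles fully squeezed, pads 40 mm apart; about 0.15 when it grips a post 26 mm wide
- spray_can: bystander: plain metal can, 60 mm across, 100 mm tall, beyond the work; origin at its underside
- spanner: bystander: steel spanner 170 mm long lying beyond the work; origin at its underside
- meter: bystander: black multimeter 75 x 140 x 35 mm lying beyond the work; origin at its underside
Things that resemble listed ones, but are neither listed nor needed, are in the scene too. What is shaped like the module_1 but green is not meant.

How it is judged:
By the outcome, as a careful person would: the job done as asked, in the order asked, and still so for the second after the job is handed in, with the robot touching nothing.
Of module_1, module_2, module_3, module_4 only 3 to 4 are there at a start; the rules pass over those that are not, and their reading is None.
At some moment in a run one of bar, clamp_a, clamp_b may be knocked a few centimetres aside while the robot is not near it.
It also fails if it takes over 210 s, if anything falls off the work surface, if the arm or the gripper's body presses on something with over 40 N, if the wrist force passes 120 N, or if a joint passes its speed limit or range.

## Robot

A 6-joint arm with a two-finger parallel gripper is mounted at the origin on the work surface. World frame = base frame: x ahead of the robot, y to its left, z up, the work surface at z = 0. Lengths are in m, angles in degrees, forces in N, time in s.
With the tool pointing down it reaches from about 0.35 to 0.725 m from the base axis. Payload 6 kg.
Tool frame: the origin (TCP) lies at the very end of the fingers, on their centre line; the grasp point (between the pads) lies robot.grip_point_offset behind it (robot.grip_point_offset is the distance from the TCP to the grasp point, in m); z points along the fingers, x is the direction in which the jaws open and shut, and the axes are right-handed (so a half turn about z gives the same grasp; the last joint's range is limited). The gripper opens to 85 mm and grips with 20 to 120 N. Pads are 22 mm wide; open, the fingers measure 114 mm over their backs; the gripper's body (76 mm by 85 mm) begins 54 mm behind the grasp point. The pads swing forward as they close: fully open they stand 13 mm farther back than shut.
Start: joints at [-55.193, 2.303, 4.859, 0, -92.561, -19.12], TCP at [0.162, -0.578, 0.231] pointing down, gripper open.
Joint ranges: [-146.85, 146.85], [-73.84, 115.35], [-62.03, 85.46], [-188.31, 113.3], [-161.28, -10.13], [-171.36, 171.36]. Speed limits (degrees/s): [147.25, 147.25, 172.46, 180, 180, 180].

## Interface

Orientations are given as [roll, pitch, yaw] about the fixed x, y, z axes, in that order (R = Rz(yaw) Ry(pitch) Rx(roll)).
In Python, from workcell import robot gives the robot as it stands. The module is installed in compiled form; this text tells all that it offers.
- The arm moves only by the tool drive_tool, never from a script. Its argument "deltas" is a list of rows, each an object with "xyz": the shift along the tool's x, y, z in mm, a list of three; "twist": the turn, a rotation vector about the tool's x, y, z in rad, a list of three; "claw": the finger opening in mm, from 0 to 85.4. In form: [{"xyz": [tx, ty, tz], "twist": [ax, ay, az], "claw": claw}, ...]. A call has 1 to 10 rows; each row is the pose to reach, as a shift and turn from the pose measured when the call began, along the tool's axes at that moment; what a row does not reach only later rows make up. A row lasts 1/12 s, in which the tool goes at most 41.7 mm and 7.16 degrees, less where a joint would pass 70% of its speed; a pose out of reach is approached as far as the arm can. A call with a gripper value outside its range is refused whole. The fingers move at their own pace and stop on an object; "newtons" is the grip in N (left out, the last holds). Time passes only in rows, so rows that repeat a pose let the fingers close. It gives the time, the measured TCP pose, the force and the opening at its end, in the units of the state.
- robot.observe(): the state, without advancing time (a new reading comes with each control period).
- robot.camera(name): name is "side" or "top" or "wrist"; returns (picture, depth): 480x640x3 uint8, red, green, blue; 480x640 float32, m along the optical axis (not along the pixel's ray), 0 where there is no reading.
- robot.calibration(name): a dict with "camera_matrix" (3x3 intrinsics, pixels), "R" (3x3) and "t" (3): a world point X has camera coordinates R X + t. Camera axes: x right, y down, z forward; pixel columns grow to the right and rows downward; lengths in m; the calibration is good to about 2 mm. A picture is of the moment at which its call begins: read the wrist's pose just before it. calibration takes no time and is no camera call; for the wrist camera it gives the pose at the moment of the call.
- robot.hand_in(): hands the job in, once; it reports no verdict.
The state is a dict: "time_s": time; "q": joint angles; "joint_velocities": joint speeds; "joint_torque": joint torques, N m; "tcp_pos": TCP position; "tcp_rot": TCP orientation; "force": force on the tool from outside, world axes, zero at the start; "moment": the same for the moment, N m; "opening": finger opening in m.
Only numpy, scipy, OpenCV 4.12 (cv2) and the standard library are available. Lean on these libraries where they do the work, as an engineer would, in place of code of your own. Each camera call takes 0.05 s, during which the arm holds its last target.

## Working session

There is one attempt and no reset: what is moved stays moved. The work goes in short steps, Python scripts to look and compute and a tool call to move; the robot and the scene stay as the last step left them, time stands still between calls to the robot, and variables do not carry over. Pictures are saved under pics/ and viewed, and the job is handed in when it is done.

Besides the shell and the picture viewer there is one more tool, called after "Request:" as a command line: name --argument value ..., lists and objects as JSON in quotes. drive_tool: Moves the arm, as the interface text tells. Its arguments: {"type":"object","properties":{"deltas":{"type":"array"},"newtons":{"type":"number"}},"required":["deltas"]}

```bash
mkdir -p pics; ls
python3 - <<'E'
from workcell import robot
import cv2,json
print(robot.observe(), robot.grip_point_offset)
for n in ("side","top","wrist"):
    c=robot.calibration(n); print(n,c)
    p,d=robot.camera(n); cv2.imwrite(f"pics/{n}0.png",p[:,:,::-1])
    import numpy as np; np.savez(f"{n}0.npz",p=p,d=d,**c)
E
```

```text
pics
{'time_s': 0.0, 'q': array([-5.51923755e+01,  2.33907894e+00,  4.80272888e+00, -2.28272407e-02,
       -9.25611888e+01, -1.91188826e+01]), 'joint_velocities': array([ 0.07799189,  0.05364528, -0.05610272, -0.08768462,  0.05697991,
       -0.06813844]), 'joint_torque': array([-1.77710552e-05, -3.68200707e+01,  3.47402322e+01,  6.93233460e+00,
       -5.57021951e-03, -4.39017799e-05]), 'tcp_pos': array([ 0.16221469, -0.57732815,  0.23029135]), 'tcp_rot': array([-1.79989601e+02, -9.96282336e-02,  1.05689734e+02]), 'force': array([ 0.30875714, -0.26317647, -0.55305155]), 'moment': array([0.0254375 , 0.01873788, 0.01273064]), 'opening': 0.08532859153755729} 0.0187
side {'camera_matrix': array([[488.47856598,   0.        , 324.41873268],
       [  0.        , 488.47856598, 241.27457595],
       [  0.        ,   0.        ,   1.        ]]), 'R': array([[-0.79462759, -0.60695853,  0.01297474],
       [-0.33859669,  0.42534787, -0.83930416],
       [ 0.50390404, -0.67132744, -0.5435073 ]]), 't': array([0.44952506, 0.26016464, 0.91575999])}
top {'camera_matrix': array([[512.05733141,   0.        , 316.83702513],
       [  0.        , 512.05733141, 242.30581521],
       [  0.        ,   0.        ,   1.        ]]), 'R': array([[-0.01555997, -0.99986819, -0.00463621],
       [-0.97730233,  0.01618824, -0.21122995],
       [ 0.21127716,  0.00124424, -0.9774254 ]]), 't': array([0.04700259, 0.5741088 , 1.14483866])}
wrist {'camera_matrix': array([[391.25871642,   0.        , 319.89582824],
       [  0.        , 391.25871642, 238.06515583],
       [  0.        ,   0.        ,   1.        ]]), 'R': array([[-0.2701875 ,  0.96280692,  0.00124363],
       [ 0.92269938,  0.25856297,  0.28595635],
       [ 0.2749992 ,  0.07840933, -0.95824184]]), 't': array([ 0.60013566, -0.03805948,  0.37897793])}
```

View pics/top0.png

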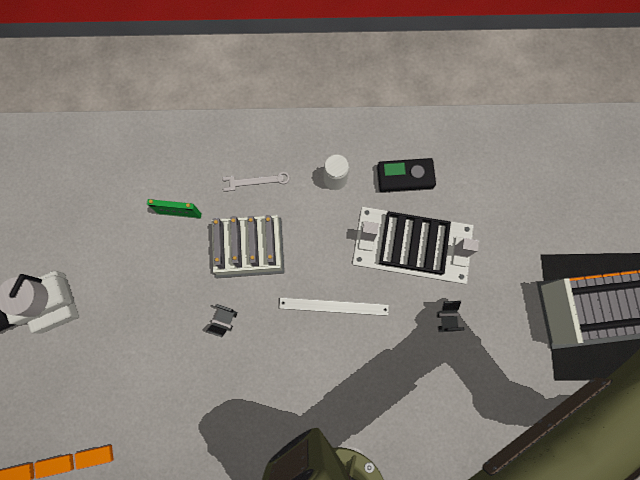

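View pics/side0.png

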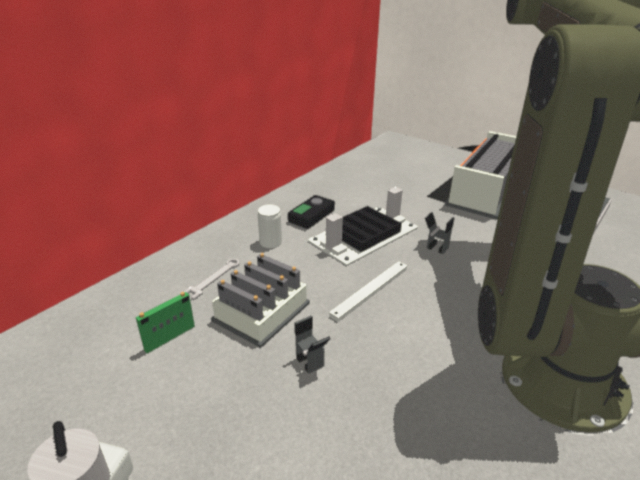

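View pics/wrist0.png

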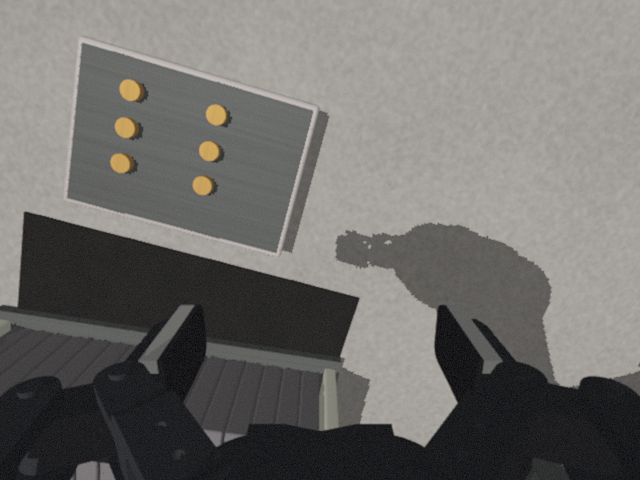

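```bash
cat > h.py <<'E'
import numpy as np,cv2
def load(n):
    z=np.load(n); return {k:z[k] for k in z.files}
def cloud(f):
    p,d,K,R,t=f['p'],f['d'],f['camera_matrix'],f['R'],f['t']
    v,u=np.mgrid[0:d.shape[0],0:d.shape[1]]
    c=np.stack([(u-K[0,2])/K[0,0]*d,(v-K[1,2])/K[1,1]*d,d],-1)
    X=(c-t)@R
    X[d<=0]=np.nan
    return X
def proj(f,X):
    c=np.asarray(X)@f['R'].T+f['t']; q=c@f['camera_matrix'].T
    return q[...,:2]/q[...,2:]
def grab(names,tag):
    from workcell import robot
    out={}
    for n in names:
        c=robot.calibration(n); p,d=robot.camera(n)
        cv2.imwrite(f"pics/{n}_{tag}.png",p[:,:,::-1]); np.savez(f"{n}_{tag}.npz",p=p,d=d,**c)
        out[n]=dict(p=p,d=d,**c)
    return out
E
python3 - <<'E'
from h import *
f=load('top0.npz');X=cloud(f)
for u,v in [(230,322),(450,318),(335,306),(282,303),(388,310),(245,245),(415,245),(370,235),(466,246),(300,350),(150,150),(600,150),(216,221),(221,265),(234,219),(251,219),(268,218)]:
    print(u,v,np.round(X[v,u],4))
a=f['p'][190:350,190:490]; cv2.imwrite('pics/c0.png',cv2.resize(a,(800,427),interpolation=cv2.INTER_CUBIC)[:,:,::-1])
# plane check
m=(np.abs(X[...,2])<.01); print(np.nanmedian(X[...,2][m]))
E
```

```text
230 322 [0.3929 0.2409 0.0485]
450 318 [ 0.3939 -0.266   0.05  ]
335 306 [ 0.429  -0.0031  0.013 ]
282 303 [0.4381 0.1234 0.0136]
388 310 [ 0.4186 -0.1311 -0.0014]
245 245 [0.5726 0.208  0.0545]
415 245 [ 0.5697 -0.1978  0.0361]
370 235 [ 0.586  -0.0861  0.0803]
466 246 [ 0.5527 -0.3016  0.0979]
300 350 [0.3275 0.0818 0.0016]
150 150 [ 0.8416  0.467  -0.0059]
600 150 [ 8.188e-01 -6.940e-01  2.000e-04]
216 221 [0.6193 0.2681 0.1045]
221 265 [0.5209 0.2587 0.0808]
234 219 [0.6249 0.2278 0.0987]
251 219 [0.6227 0.1879 0.1045]
268 218 [0.6243 0.1488 0.105 ]
0.00024550121762662545
```

View pics/c0.png

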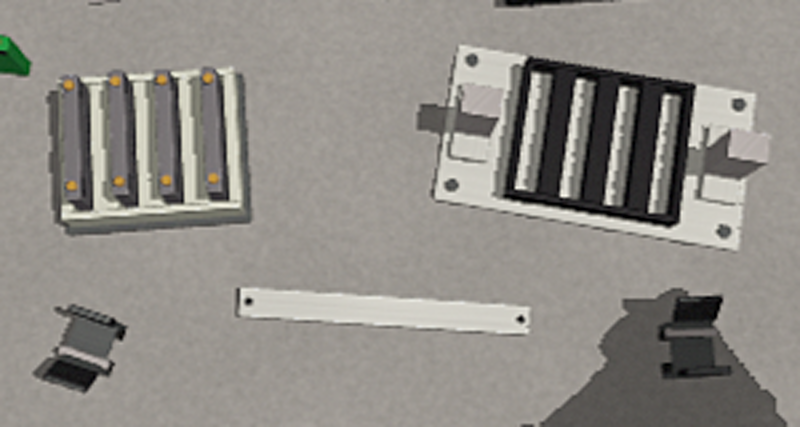

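```bash
cat >> h.py <<'E'
from scipy.spatial.transform import Rotation as Ro
def delta(xyz,yaw,st=None):
    """target TCP xyz (m), pointing down with tool yaw (deg) -> tool-frame mm and rotvec"""
    if st is None:
        from workcell import robot; st=robot.observe()
    R0=Ro.from_euler('xyz',st['tcp_rot'],degrees=True)
    R1=Ro.from_euler('xyz',[180,0,yaw],degrees=True)
    d=R0.inv().apply(np.asarray(xyz)-st['tcp_pos'])*1000
    w=(R0.inv()*R1).as_rotvec()
    return np.round(d,1),np.round(w,3)
E
python3 - <<'E'
from h import *
from workcell import robot
f=load('wrist0.npz'); st=robot.observe()
R0=Ro.from_euler('xyz',st['tcp_rot'],degrees=True)
C=-f['R'].T@f['t']; print('cam in tool',R0.inv().apply(C-st['tcp_pos']), 'axes', (R0.inv()*Ro.from_matrix(f['R'].T)).as_matrix())
f=load('top0.npz');X=cloud(f);Z=X[...,2]
def rect(m,name):
    n,l,s,c=cv2.connectedComponentsWithStats(m.astype(np.uint8))
    for i in range(1,n):
        if s[i,4]>60:
            P=X[l==i][:,:2].astype(np.float32)*1000
            print(name,s[i,4],cv2.minAreaRect(P),np.round(np.nanmedian(X[l==i],0),3), [int(v) for v in f['p'][l==i].mean(0)])
reg=(X[...,0]>.3)&(X[...,0]<.72)&(np.abs(X[...,1])<.4)
rect(reg&(Z>.004)&(Z<.2),'all')
rect(reg&(Z>.048)&(Z<.06),'racktop')
rect(reg&(Z>.088)&(Z<.115),'mods/posts')
rect(reg&(Z>.03)&(Z<.042),'blocks')
E
```

```text
cam in tool [-0.00062766 -0.07210435 -0.14276318] axes [[ 9.99999970e-01 -1.79236637e-04 -1.68402010e-04]
 [ 2.19923654e-04  9.58201474e-01  2.86094193e-01]
 [ 1.10084493e-04 -2.86094222e-01  9.58201484e-01]]
all 283 ((715.3110961914062, -186.7466278076172), (9.244108200073242, 135.83482360839844), 0.07743353396654129) [ 0.717 -0.173  0.027] [33, 32, 32]
all 474 ((663.5532836914062, 363.1255798339844), (75.87162780761719, 17.833778381347656), 83.15509796142578) [0.66  0.36  0.072] [35, 99, 46]
all 6761 ((578.7359008789062, -199.3575897216797), (296.2364807128906, 160.04959106445312), 80.2978515625) [ 0.57  -0.196  0.014] [124, 121, 117]
all 4127 ((583.1943359375, 209.72979736328125), (154.11988830566406, 173.39683532714844), 3.8563718795776367) [0.566 0.204 0.057] [133, 130, 122]
all 1232 ((432.5036926269531, -0.0005035400390625), (260.3995666503906, 36.83945083618164), 84.62213134765625) [ 0.428 -0.001  0.014] [202, 200, 192]
all 598 ((402.84283447265625, -273.264892578125), (76.12088012695312, 64.08100128173828), 1.980988621711731) [ 0.401 -0.261  0.052] [47, 47, 46]
all 553 ((397.
[... 1100 characters left out ...]
271697998047, 15.28392219543457), 3.2913737297058105) [0.573 0.267 0.098] [118, 111, 107]
mods/posts 180 ((598.508056640625, -84.67434692382812), (33.97544479370117, 27.138826370239258), 77.34346008300781) [ 0.597 -0.085  0.1  ] [168, 161, 158]
mods/posts 197 ((556.2274169921875, -310.75469970703125), (35.22483825683594, 27.3508243560791), 79.43452453613281) [ 0.554 -0.309  0.099] [165, 159, 155]
blocks 115 ((716.6936645507812, -186.25502014160156), (7.79714298248291, 127.49469757080078), 1.235434651374817) [ 0.718 -0.166  0.033] [28, 27, 29]
blocks 1886 ((577.6754760742188, -197.78436279296875), (156.36041259765625, 131.64723205566406), 79.32481384277344) [ 0.576 -0.198  0.038] [35, 33, 35]
```

Run:
```python
from h import *
print(delta([.578,.148,.23],93.1))
```

```text
(array([586. , 596.4,   1.2]), array([-0.   , -0.001,  0.22 ]))
```

Request:
drive_tool --deltas '[{"xyz":[586,596.4,1],"twist":[0,0,0.22],"claw":30},{"xyz":[586,596.4,1],"twist":[0,0,0.22],"claw":30},{"xyz":[586,596.4,1],"twist":[0,0,0.22],"claw":30},{"xyz":[586,596.4,1],"twist":[0,0,0.22],"claw":30},{"xyz":[586,596.4,1],"twist":[0,0,0.22],"claw":30},{"xyz":[586,596.4,1],"twist":[0,0,0.22],"claw":30},{"xyz":[586,596.4,1],"twist":[0,0,0.22],"claw":30},{"xyz":[586,596.4,1],"twist":[0,0,0.22],"claw":30},{"xyz":[586,596.4,1],"twist":[0,0,0.22],"claw":30},{"xyz":[586,596.4,1],"twist":[0,0,0.22],"claw":30}]' --newtons 50

```text
time_s: 0.98
tcp_pos: [0.3686, -0.2161, 0.2309]
tcp_rot: [180.0, -0.1, 93.1]
force: [1.5, -0.9, 0.8]
opening: 0.0299
```

Run:
```python
from h import *
print(delta([.578,.148,.23],93.1))
```

```text
(array([352.4, 228.7,   1.5]), array([ 0.   , -0.001, -0.   ]))
```

Request:
drive_tool --deltas '[{"xyz":[352.4,228.7,1],"twist":[0,0,0],"claw":30},{"xyz":[352.4,228.7,1],"twist":[0,0,0],"claw":30},{"xyz":[352.4,228.7,1],"twist":[0,0,0],"claw":30},{"xyz":[352.4,228.7,1],"twist":[0,0,0],"claw":30},{"xyz":[352.4,228.7,1],"twist":[0,0,0],"claw":30},{"xyz":[352.4,228.7,1],"twist":[0,0,0],"claw":30},{"xyz":[352.4,228.7,1],"twist":[0,0,0],"claw":30},{"xyz":[352.4,228.7,1],"twist":[0,0,0],"claw":30},{"xyz":[352.4,228.7,1],"twist":[0,0,0],"claw":30},{"xyz":[352.4,228.7,1],"twist":[0,0,0],"claw":30}]'

```text
time_s: 1.82
tcp_pos: [0.5759, 0.1455, 0.2302]
tcp_rot: [180.0, -0.1, 93.1]
force: [0.3, -0.9, 0.6]
opening: 0.03
```

```bash
cat >> h.py <<'E'
def rects(f,lo,hi,minpx=60,xr=(.3,.72),yr=(-.4,.4)):
    X=cloud(f);Z=X[...,2]
    m=(Z>lo)&(Z<hi)&(X[...,0]>xr[0])&(X[...,0]<xr[1])&(X[...,1]>yr[0])&(X[...,1]<yr[1])
    n,l,s,c=cv2.connectedComponentsWithStats(m.astype(np.uint8))
    for i in range(1,n):
        if s[i,4]>minpx:
            P=X[l==i][:,:2].astype(np.float32)*1000
            (cx,cy),(w,h),a=cv2.minAreaRect(P)
            print(s[i,4],'c %.1f %.1f size %.1f %.1f ang %.1f'%(cx,cy,w,h,a),'med',np.round(np.nanmedian(X[l==i],0)*1000,1))
E
python3 - <<'E'
from h import *
f=grab(['wrist'],'1')['wrist']
print(delta([.578,.148,.061],93.1))
rects(f,.088,.101)
E
```

```text
(array([ -2.6,   0.6, 165.5]), array([-0.003, -0.   ,  0.003]))
538 c 426.8 251.8 size 31.7 6.9 ang 70.9 med [428.8 254.9  94.4]
2587 c 580.9 147.2 size 109.7 14.0 ang 2.9 med [575.7 146.9  98.3]
2682 c 579.9 187.1 size 109.5 14.5 ang 3.1 med [573.2 186.1  98.2]
3259 c 576.9 267.0 size 110.1 15.6 ang 3.2 med [572.2 264.2  97.9]
2996 c 579.9 227.2 size 109.8 15.2 ang 3.2 med [575.1 225.2  98. ]
1243 c 602.1 -82.1 size 28.6 26.6 ang 78.7 med [600.4 -74.5  99.5]
822 c 667.1 363.4 size 74.6 14.5 ang 83.0 med [666.8 359.4  88.6]
```

View pics/wrist_1.png

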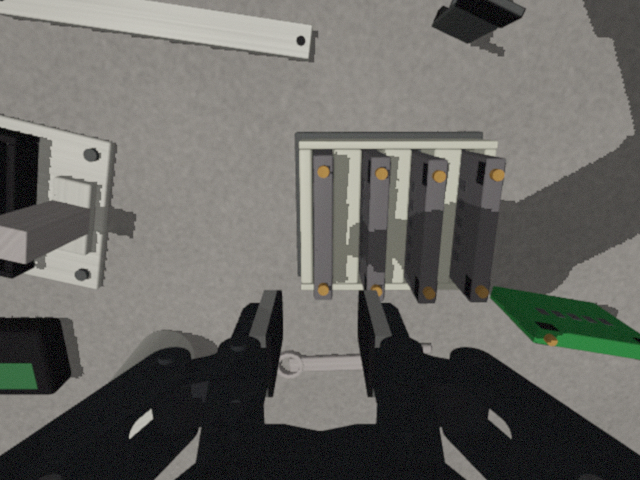

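Run:
```python
from h import *
print(delta([.5795,.1476,.061],93.1))
```

```text
(array([ -3. ,   2. , 165.5]), array([-0.003, -0.   ,  0.003]))
```

Request:
drive_tool --deltas '[{"xyz":[-3,2,40],"twist":[0,0,0.003],"claw":30},{"xyz":[-3,2,80],"twist":[0,0,0.003],"claw":30},{"xyz":[-3,2,110],"twist":[0,0,0.003],"claw":30},{"xyz":[-3,2,140],"twist":[0,0,0.003],"claw":30},{"xyz":[-3,2,165.5],"twist":[0,0,0.003],"claw":30},{"xyz":[-3,2,165.5],"twist":[0,0,0.003],"claw":30},{"xyz":[-3,2,165.5],"twist":[0,0,0.003],"claw":30}]'

```text
time_s: 2.45
tcp_pos: [0.579, 0.1472, 0.06]
tcp_rot: [-179.7, 0.0, 93.1]
force: [-0.2, 0.1, 0.2]
opening: 0.03
```

Run:
```python
from h import *
print(delta([.5795,.1476,.061],93.1))
```

```text
(array([ 0.3,  0.5, -1. ]), array([-0.005,  0.001, -0.   ]))
```

Grip it and lift in one call.

Request:
drive_tool --deltas '[{"xyz":[0,0,0],"twist":[0,0,0],"claw":8},{"xyz":[0,0,0],"twist":[0,0,0],"claw":8},{"xyz":[0,0,0],"twist":[0,0,0],"claw":8},{"xyz":[0,0,0],"twist":[0,0,0],"claw":8},{"xyz":[0,0,-20],"twist":[0,0,0],"claw":8},{"xyz":[0,0,-50],"twist":[0,0,0],"claw":8},{"xyz":[0,0,-80],"twist":[0,0,0],"claw":8},{"xyz":[0,0,-110],"twist":[0,0,0],"claw":8},{"xyz":[0,0,-130],"twist":[0,0,0],"claw":8},{"xyz":[0,0,-130],"twist":[0,0,0],"claw":8}]' --newtons 50

```text
time_s: 3.28
tcp_pos: [0.5814, 0.1478, 0.1956]
tcp_rot: [179.8, -0.1, 93.1]
force: [-0.7, 1.2, -0.8]
opening: 0.0133
```

Run:
```python
from h import *
print(delta([.5665,-.2567,.20],79.4))
```

```text
(array([-403.1,  -36.7,   -5.2]), array([ 0.003, -0.002,  0.239]))
```

Request:
drive_tool --deltas '[{"xyz":[-403,-36,-5],"twist":[0,0,0.239],"claw":8},{"xyz":[-403,-36,-5],"twist":[0,0,0.239],"claw":8},{"xyz":[-403,-36,-5],"twist":[0,0,0.239],"claw":8},{"xyz":[-403,-36,-5],"twist":[0,0,0.239],"claw":8},{"xyz":[-403,-36,-5],"twist":[0,0,0.239],"claw":8},{"xyz":[-403,-36,-5],"twist":[0,0,0.239],"claw":8},{"xyz":[-403,-36,-5],"twist":[0,0,0.239],"claw":8},{"xyz":[-403,-36,-5],"twist":[0,0,0.239],"claw":8},{"xyz":[-403,-36,-5],"twist":[0,0,0.239],"claw":8},{"xyz":[-403,-36,-5],"twist":[0,0,0.239],"claw":8}]'

```text
time_s: 4.12
tcp_pos: [0.566, -0.2595, 0.1979]
tcp_rot: [-180.0, -0.2, 79.3]
force: [0.3, 1.2, -3.0]
opening: 0.0133
```

Run:
```python
from h import *
F=grab(['wrist','top'],'2')
print(delta([.568,-.257,.061],79.4))
for n in F:
  print(n);rects(F[n],.09,.108);rects(F[n],.03,.042,200)
  rects(F[n],.2,.24)
```

```text
(array([  3.6,   1.7, 136.4]), array([-0.001, -0.002, -0.005]))
wrist
2267 c 558.4 -311.9 size 34.3 26.0 ang 79.2 med [ 557.2 -311.   100.3]
2510 c 601.5 -86.5 size 35.6 26.4 ang 79.4 med [599.7 -89.  100. ]
15325 c 580.3 -199.1 size 156.0 129.8 ang 79.3 med [ 572.1 -188.1   38.1]
378 c 592.6 -91.5 size 20.6 41.6 ang 27.5 med [ 592.2 -101.6   36.6]
246 c 717.8 -139.4 size 5.1 35.3 ang 2.9 med [ 717.6 -138.6   32.8]
14496 c 552.2 -259.7 size 77.4 39.6 ang 6.2 med [ 554.6 -256.7  235.5]
top
307 c 577.4 228.2 size 110.1 15.0 ang 3.0 med [575.7 227.5  97.8]
308 c 577.3 188.0 size 109.7 15.3 ang 3.4 med [577.1 187.6  98.2]
314 c 574.3 267.7 size 109.8 14.7 ang 3.5 med [574.6 267.1  97.9]
132 c 555.0 -315.7 size 25.3 26.9 ang 77.9 med [ 554.2 -315.3   99.9]
816 c 570.4 -237.3 size 76.7 131.1 ang 79.4 med [ 568.8 -237.4   37.7]
301 c 535.2 -255.4 size 41.1 49.8 ang 75.8 med [ 537.2 -252.9  232.7]
```

View pics/wrist_2.png

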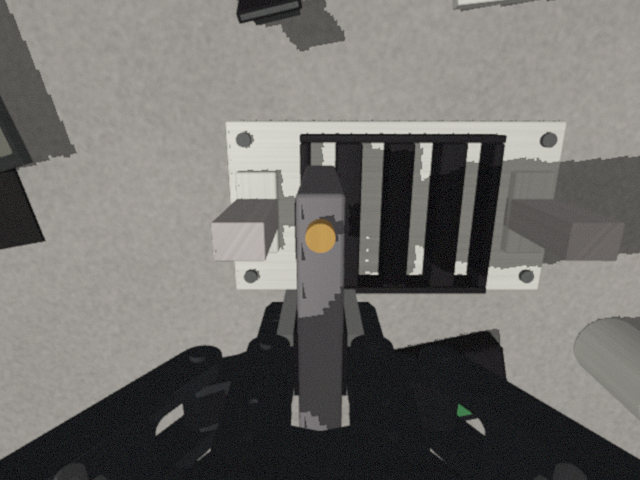

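View pics/top_2.png

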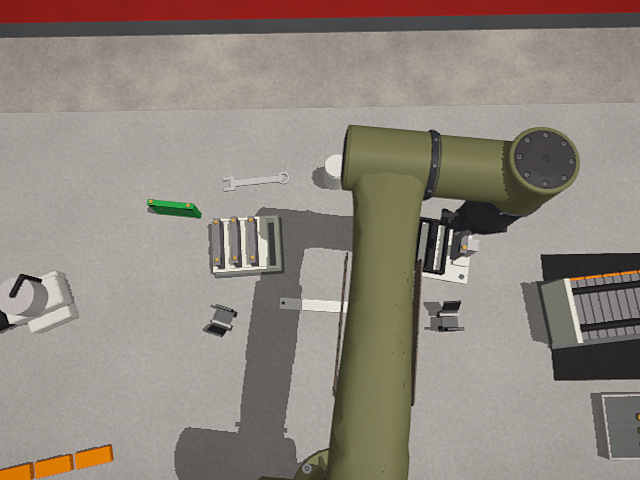

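Run:
```python
from h import *
print(delta([.567,-.2573,.058],79.3))
```

```text
(array([  3.1,   0.8, 139.4]), array([-0.001, -0.002, -0.003]))
```

Request:
drive_tool --deltas '[{"xyz":[3.1,0.8,30],"twist":[0,-0.002,-0.003],"claw":8},{"xyz":[3.1,0.8,60],"twist":[0,-0.002,-0.003],"claw":8},{"xyz":[3.1,0.8,85],"twist":[0,-0.002,-0.003],"claw":8},{"xyz":[3.1,0.8,98],"twist":[0,-0.002,-0.003],"claw":8},{"xyz":[3.1,0.8,106],"twist":[0,-0.002,-0.003],"claw":8},{"xyz":[3.1,0.8,113],"twist":[0,-0.002,-0.003],"claw":8},{"xyz":[3.1,0.8,120],"twist":[0,-0.002,-0.003],"claw":8}]'

```text
time_s: 4.8
tcp_pos: [0.5678, -0.2574, 0.0783]
tcp_rot: [179.9, 0.0, 79.3]
force: [-0.6, 0.1, -2.7]
opening: 0.0138
```

Run:
```python
from h import *
print(delta([.567,-.2573,.058],79.3))
```

```text
(array([-0.1, -0.8, 20.3]), array([0.001, 0.   , 0.   ]))
```

No contact forces; module is inside the bay. Lower, release, rise.

Request:
drive_tool --deltas '[{"xyz":[0,0,7],"twist":[0,0,0],"claw":8},{"xyz":[0,0,14],"twist":[0,0,0],"claw":8},{"xyz":[0,0,19],"twist":[0,0,0],"claw":8},{"xyz":[0,0,19.5],"twist":[0,0,0],"claw":8},{"xyz":[0,0,19.5],"twist":[0,0,0],"claw":8}]'

```text
time_s: 5.22
tcp_pos: [0.568, -0.2574, 0.0591]
tcp_rot: [179.9, 0.0, 79.3]
force: [0.3, -0.2, -3.3]
opening: 0.0136
```

Run:
```python
from h import *
from workcell import robot
print(robot.observe()['force'],robot.observe()['tcp_pos'])
```

```text
[ 0.25206182 -0.20619276 -3.25878281] [ 0.56800155 -0.25740741  0.05905654]
```

Request:
drive_tool --deltas '[{"xyz":[0,0,1.2],"twist":[0,0,0],"claw":8},{"xyz":[0,0,1.2],"twist":[0,0,0],"claw":30},{"xyz":[0,0,1.2],"twist":[0,0,0],"claw":30},{"xyz":[0,0,1.2],"twist":[0,0,0],"claw":30},{"xyz":[0,0,-30],"twist":[0,0,0],"claw":30},{"xyz":[0,0,-70],"twist":[0,0,0],"claw":30},{"xyz":[0,0,-110],"twist":[0,0,0],"claw":30},{"xyz":[0,0,-125],"twist":[0,0,0],"claw":30}]'

```text
time_s: 5.88
tcp_pos: [0.5694, -0.2587, 0.1918]
tcp_rot: [179.4, 0.1, 79.3]
force: [0.5, -1.4, 2.0]
opening: 0.03
```

Run:
```python
from h import *
f=grab(['wrist'],'3')['wrist']
rects(f,.088,.1035)
print(delta([.579,.1875,.18],93.1))
```

```text
175 c 431.4 -274.8 size 16.6 5.0 ang 79.5 med [ 430.5 -276.5   88.8]
3627 c 571.5 -258.7 size 14.1 110.2 ang 79.2 med [ 566.  -257.7   96.4]
2466 c 558.5 -311.9 size 34.4 26.4 ang 78.8 med [ 557.1 -310.7  100.2]
2831 c 601.6 -86.3 size 35.7 26.6 ang 79.7 med [599.6 -89.5 100. ]
(array([440.2, -74.1,  11.2]), array([ 0.013,  0.004, -0.241]))
```

Run:
```python
from h import *
print(delta([.58,.1875,.19],93.1))
```

```text
(array([440.4, -73. ,   1.2]), array([ 0.013,  0.004, -0.241]))
```

Request:
drive_tool --deltas '[{"xyz":[440.4,-73,1],"twist":[0.013,0.004,-0.241],"claw":30},{"xyz":[440.4,-73,1],"twist":[0.013,0.004,-0.241],"claw":30},{"xyz":[440.4,-73,1],"twist":[0.013,0.004,-0.241],"claw":30},{"xyz":[440.4,-73,1],"twist":[0.013,0.004,-0.241],"claw":30},{"xyz":[440.4,-73,1],"twist":[0.013,0.004,-0.241],"claw":30},{"xyz":[440.4,-73,1],"twist":[0.013,0.004,-0.241],"claw":30},{"xyz":[440.4,-73,1],"twist":[0.013,0.004,-0.241],"claw":30},{"xyz":[440.4,-73,1],"twist":[0.013,0.004,-0.241],"claw":30},{"xyz":[440.4,-73,1],"twist":[0.013,0.004,-0.241],"claw":30},{"xyz":[440.4,-73,1],"twist":[0.013,0.004,-0.241],"claw":30}]'

```text
time_s: 6.77
tcp_pos: [0.579, 0.1612, 0.1905]
tcp_rot: [179.9, -0.0, 93.1]
force: [1.4, 0.4, 0.2]
opening: 0.0301
```

Run:
```python
from h import *
print(delta([.58,.1875,.06],93.1))
```

```text
(array([ 26.1,   2.3, 130.6]), array([ 0.001, -0.   ,  0.   ]))
```

Request:
drive_tool --deltas '[{"xyz":[26.1,2.3,0],"twist":[0,0,0],"claw":30},{"xyz":[26.1,2.3,0],"twist":[0,0,0],"claw":30},{"xyz":[26.1,2.3,40],"twist":[0,0,0],"claw":30},{"xyz":[26.1,2.3,75],"twist":[0,0,0],"claw":30},{"xyz":[26.1,2.3,105],"twist":[0,0,0],"claw":30},{"xyz":[26.1,2.3,130],"twist":[0,0,0],"claw":30},{"xyz":[26.1,2.3,130.5],"twist":[0,0,0],"claw":30},{"xyz":[26.1,2.3,130.5],"twist":[0,0,0],"claw":30}]'

```text
time_s: 7.43
tcp_pos: [0.5799, 0.1869, 0.0597]
tcp_rot: [180.0, 0.0, 93.1]
force: [-0.6, -0.2, 0.7]
opening: 0.0299
```

Request:
drive_tool --deltas '[{"xyz":[0,0,0],"twist":[0,0,0],"claw":8},{"xyz":[0,0,0],"twist":[0,0,0],"claw":8},{"xyz":[0,0,0],"twist":[0,0,0],"claw":8},{"xyz":[0,0,0],"twist":[0,0,0],"claw":8},{"xyz":[0,0,-20],"twist":[0,0,0],"claw":8},{"xyz":[0,0,-50],"twist":[0,0,0],"claw":8},{"xyz":[0,0,-80],"twist":[0,0,0],"claw":8},{"xyz":[0,0,-110],"twist":[0,0,0],"claw":8},{"xyz":[0,0,-130],"twist":[0,0,0],"claw":8},{"xyz":[0,0,-130],"twist":[0,0,0],"claw":8}]'

```text
time_s: 8.27
tcp_pos: [0.5815, 0.1875, 0.1951]
tcp_rot: [179.6, -0.2, 93.1]
force: [-0.0, 0.2, -1.8]
opening: 0.0131
```

Run:
```python
from h import *
print(delta([.576,-.2182,.20],79.3))
```

```text
(array([-404.8,  -27.5,   -6.2]), array([ 0.007, -0.004,  0.241]))
```

Request:
drive_tool --deltas '[{"xyz":[-404.8,-27.5,-6],"twist":[0.007,-0.004,0.241],"claw":8},{"xyz":[-404.8,-27.5,-6],"twist":[0.007,-0.004,0.241],"claw":8},{"xyz":[-404.8,-27.5,-6],"twist":[0.007,-0.004,0.241],"claw":8},{"xyz":[-404.8,-27.5,-6],"twist":[0.007,-0.004,0.241],"claw":8},{"xyz":[-404.8,-27.5,-6],"twist":[0.007,-0.004,0.241],"claw":8},{"xyz":[-404.8,-27.5,-6],"twist":[0.007,-0.004,0.241],"claw":8},{"xyz":[-404.8,-27.5,-6],"twist":[0.007,-0.004,0.241],"claw":8},{"xyz":[-404.8,-27.5,-6],"twist":[0.007,-0.004,0.241],"claw":8},{"xyz":[-404.8,-27.5,-6],"twist":[0.007,-0.004,0.241],"claw":8},{"xyz":[-404.8,-27.5,-6],"twist":[0.007,-0.004,0.241],"claw":8}]'

```text
time_s: 9.1
tcp_pos: [0.5748, -0.2209, 0.1976]
tcp_rot: [-179.8, 0.0, 79.2]
force: [0.6, 0.2, -3.7]
opening: 0.0137
```

Run:
```python
from h import *
print(delta([.576,-.2182,.058],79.3))
```

```text
(array([  2.9,   1.1, 139.6]), array([-0.003,  0.   , -0.001]))
```

Request:
drive_tool --deltas '[{"xyz":[2.9,1.1,30],"twist":[-0.003,0,0],"claw":8},{"xyz":[2.9,1.1,60],"twist":[-0.003,0,0],"claw":8},{"xyz":[2.9,1.1,85],"twist":[-0.003,0,0],"claw":8},{"xyz":[2.9,1.1,98],"twist":[-0.003,0,0],"claw":8},{"xyz":[2.9,1.1,106],"twist":[-0.003,0,0],"claw":8},{"xyz":[2.9,1.1,113],"twist":[-0.003,0,0],"claw":8},{"xyz":[2.9,1.1,120],"twist":[-0.003,0,0],"claw":8}]'

```text
time_s: 9.68
tcp_pos: [0.5768, -0.2182, 0.0784]
tcp_rot: [179.9, 0.0, 79.3]
force: [-1.1, -0.6, -3.2]
opening: 0.0133
```

Run:
```python
from h import *
print(delta([.576,-.2182,.058],79.3))
```

```text
(array([-0.1, -0.9, 20.4]), array([ 0.002,  0.   , -0.001]))
```

Request:
drive_tool --deltas '[{"xyz":[0,-0.5,7],"twist":[0,0,0],"claw":8},{"xyz":[0,-0.5,14],"twist":[0,0,0],"claw":8},{"xyz":[0,-0.5,19],"twist":[0,0,0],"claw":8},{"xyz":[0,-0.5,20.5],"twist":[0,0,0],"claw":8},{"xyz":[0,-0.5,20.5],"twist":[0,0,0],"claw":8},{"xyz":[0,-0.5,20.5],"twist":[0,0,0],"claw":30},{"xyz":[0,-0.5,20.5],"twist":[0,0,0],"claw":30},{"xyz":[0,-0.5,20.5],"twist":[0,0,0],"claw":30}]'

```text
time_s: 10.35
tcp_pos: [0.5769, -0.2184, 0.0588]
tcp_rot: [179.8, 0.0, 79.3]
force: [0.0, -0.6, 0.7]
opening: 0.03
```

Request:
drive_tool --deltas '[{"xyz":[0,0,-35],"twist":[0,0,0],"claw":30},{"xyz":[0,0,-75],"twist":[0,0,0],"claw":30},{"xyz":[0,0,-115],"twist":[0,0,0],"claw":30},{"xyz":[0,0,-130],"twist":[0,0,0],"claw":30}]'

```text
time_s: 10.68
tcp_pos: [0.5781, -0.2195, 0.1967]
tcp_rot: [179.2, 0.1, 79.3]
force: [0.1, -1.2, 1.6]
opening: 0.0299
```

Run:
```python
from h import *
f=grab(['wrist'],'4')['wrist']
rects(f,.088,.1035)
print(delta([.5798,.2275,.19],93.1))
```

```text
135 c 431.2 -276.3 size 13.8 4.3 ang 80.4 med [ 430.4 -277.4   88.8]
3546 c 576.6 -218.7 size 14.4 109.6 ang 79.2 med [ 571.4 -217.8   96.3]
3401 c 567.9 -258.0 size 14.7 102.8 ang 79.1 med [ 561.  -256.3   96.3]
2461 c 558.4 -311.8 size 34.8 26.0 ang 79.8 med [ 557.2 -309.9  100.2]
2626 c 601.6 -86.0 size 35.9 26.5 ang 79.3 med [599.6 -88.5 100. ]
(array([439.4, -82.3,   5.8]), array([ 0.015,  0.004, -0.242]))
```

Request:
drive_tool --deltas '[{"xyz":[439.4,-82.3,5.8],"twist":[0.015,0.004,-0.242],"claw":30},{"xyz":[439.4,-82.3,5.8],"twist":[0.015,0.004,-0.242],"claw":30},{"xyz":[439.4,-82.3,5.8],"twist":[0.015,0.004,-0.242],"claw":30},{"xyz":[439.4,-82.3,5.8],"twist":[0.015,0.004,-0.242],"claw":30},{"xyz":[439.4,-82.3,5.8],"twist":[0.015,0.004,-0.242],"claw":30},{"xyz":[439.4,-82.3,5.8],"twist":[0.015,0.004,-0.242],"claw":30},{"xyz":[439.4,-82.3,5.8],"twist":[0.015,0.004,-0.242],"claw":30},{"xyz":[439.4,-82.3,5.8],"twist":[0.015,0.004,-0.242],"claw":30},{"xyz":[439.4,-82.3,5.8],"twist":[0.015,0.004,-0.242],"claw":30},{"xyz":[439.4,-82.3,5.8],"twist":[0.015,0.004,-0.242],"claw":30}]'

```text
time_s: 11.57
tcp_pos: [0.5794, 0.2005, 0.1908]
tcp_rot: [179.9, -0.0, 93.1]
force: [0.8, 0.3, 0.5]
opening: 0.03
```

Run:
```python
from h import *
print(delta([.58,.2276,.06],93.1))
```

```text
(array([ 26.9,   1.8, 130.8]), array([ 0.002, -0.   ,  0.001]))
```

Request:
drive_tool --deltas '[{"xyz":[26.9,2,0],"twist":[0,0,0],"claw":30},{"xyz":[26.9,2,0],"twist":[0,0,0],"claw":30},{"xyz":[26.9,2,40],"twist":[0,0,0],"claw":30},{"xyz":[26.9,2,75],"twist":[0,0,0],"claw":30},{"xyz":[26.9,2,105],"twist":[0,0,0],"claw":30},{"xyz":[26.9,2,130],"twist":[0,0,0],"claw":30},{"xyz":[26.9,2,130.5],"twist":[0,0,0],"claw":30},{"xyz":[26.9,2,130.5],"twist":[0,0,0],"claw":30}]'

```text
time_s: 12.23
tcp_pos: [0.5802, 0.227, 0.0601]
tcp_rot: [179.9, 0.0, 93.1]
force: [-0.2, 0.1, 0.3]
opening: 0.0301
```

Request:
drive_tool --deltas '[{"xyz":[0,0,0],"twist":[0,0,0],"claw":8},{"xyz":[0,0,0],"twist":[0,0,0],"claw":8},{"xyz":[0,0,0],"twist":[0,0,0],"claw":8},{"xyz":[0,0,0],"twist":[0,0,0],"claw":8},{"xyz":[0,0,-20],"twist":[0,0,0],"claw":8},{"xyz":[0,0,-50],"twist":[0,0,0],"claw":8},{"xyz":[0,0,-80],"twist":[0,0,0],"claw":8},{"xyz":[0,0,-110],"twist":[0,0,0],"claw":8},{"xyz":[0,0,-130],"twist":[0,0,0],"claw":8},{"xyz":[0,0,-130],"twist":[0,0,0],"claw":8}]'

```text
time_s: 13.07
tcp_pos: [0.5816, 0.2277, 0.1959]
tcp_rot: [179.5, -0.2, 93.1]
force: [0.4, -0.3, -1.3]
opening: 0.0137
```

Run:
```python
from h import *
print(delta([.5835,-.1788,.20],79.3))
```

```text
(array([-406. ,  -20.2,   -5.6]), array([ 0.008, -0.004,  0.241]))
```

Request:
drive_tool --deltas '[{"xyz":[-406,-20.2,-5.6],"twist":[0.008,-0.004,0.241],"claw":8},{"xyz":[-406,-20.2,-5.6],"twist":[0.008,-0.004,0.241],"claw":8},{"xyz":[-406,-20.2,-5.6],"twist":[0.008,-0.004,0.241],"claw":8},{"xyz":[-406,-20.2,-5.6],"twist":[0.008,-0.004,0.241],"claw":8},{"xyz":[-406,-20.2,-5.6],"twist":[0.008,-0.004,0.241],"claw":8},{"xyz":[-406,-20.2,-5.6],"twist":[0.008,-0.004,0.241],"claw":8},{"xyz":[-406,-20.2,-5.6],"twist":[0.008,-0.004,0.241],"claw":8},{"xyz":[-406,-20.2,-5.6],"twist":[0.008,-0.004,0.241],"claw":8},{"xyz":[-406,-20.2,-5.6],"twist":[0.008,-0.004,0.241],"claw":8},{"xyz":[-406,-20.2,-5.6],"twist":[0.008,-0.004,0.241],"claw":8}]'

```text
time_s: 13.9
tcp_pos: [0.5825, -0.1814, 0.1983]
tcp_rot: [-179.9, -0.0, 79.2]
force: [0.8, 1.1, -2.3]
opening: 0.013
```

Run:
```python
from h import *
print(delta([.5833,-.1788,.058],79.3))
```

```text
(array([  2.7,   0.6, 140.3]), array([-0.002, -0.001, -0.001]))
```

Request:
drive_tool --deltas '[{"xyz":[2.8,0.6,30],"twist":[-0.002,0,0],"claw":8},{"xyz":[2.8,0.6,60],"twist":[-0.002,0,0],"claw":8},{"xyz":[2.8,0.6,85],"twist":[-0.002,0,0],"claw":8},{"xyz":[2.8,0.6,98],"twist":[-0.002,0,0],"claw":8},{"xyz":[2.8,0.6,106],"twist":[-0.002,0,0],"claw":8},{"xyz":[2.8,0.6,113],"twist":[-0.002,0,0],"claw":8},{"xyz":[2.8,0.6,120],"twist":[-0.002,0,0],"claw":8}]'

```text
time_s: 14.48
tcp_pos: [0.5842, -0.1786, 0.0791]
tcp_rot: [179.9, -0.0, 79.3]
force: [0.5, 0.0, -2.6]
opening: 0.0134
```

Run:
```python
from h import *
print(delta([.5833,-.1788,.058],79.3))
```

```text
(array([-0.3, -0.9, 21.1]), array([ 0.002, -0.   , -0.   ]))
```

Request:
drive_tool --deltas '[{"xyz":[-0.3,-0.9,7],"twist":[0,0,0],"claw":8},{"xyz":[-0.3,-0.9,14],"twist":[0,0,0],"claw":8},{"xyz":[-0.3,-0.9,19],"twist":[0,0,0],"claw":8},{"xyz":[-0.3,-0.9,21],"twist":[0,0,0],"claw":8},{"xyz":[-0.3,-0.9,21],"twist":[0,0,0],"claw":8},{"xyz":[-0.3,-0.9,21],"twist":[0,0,0],"claw":30},{"xyz":[-0.3,-0.9,21],"twist":[0,0,0],"claw":30},{"xyz":[-0.3,-0.9,21],"twist":[0,0,0],"claw":30}]'

```text
time_s: 15.15
tcp_pos: [0.5837, -0.1789, 0.0586]
tcp_rot: [179.8, -0.0, 79.3]
force: [-0.2, -0.1, 0.1]
opening: 0.03
```

Request:
drive_tool --deltas '[{"xyz":[0,0,-35],"twist":[0,0,0],"claw":30},{"xyz":[0,0,-75],"twist":[0,0,0],"claw":30},{"xyz":[0,0,-115],"twist":[0,0,0],"claw":30},{"xyz":[0,0,-130],"twist":[0,0,0],"claw":30}]'

```text
time_s: 15.48
tcp_pos: [0.585, -0.18, 0.1963]
tcp_rot: [179.3, 0.0, 79.3]
force: [0.5, -0.2, 1.9]
opening: 0.03
```

Run:
```python
from h import *
f=grab(['wrist'],'5')['wrist']
rects(f,.088,.1035)
print(delta([.577,.2675,.19],93.1))
```

```text
190 c 431.6 -272.6 size 21.3 5.0 ang 79.6 med [ 430.4 -275.    88.8]
3573 c 583.0 -179.0 size 14.2 109.6 ang 79.3 med [ 577.6 -178.2   96.3]
3458 c 573.9 -218.1 size 14.9 104.0 ang 79.1 med [ 566.7 -216.3   96.3]
4022 c 571.3 -258.4 size 15.7 109.7 ang 79.0 med [ 565.7 -256.6   96.3]
2579 c 558.3 -311.6 size 35.3 25.9 ang 78.8 med [ 557.4 -309.   100.2]
2492 c 601.6 -86.2 size 34.7 26.4 ang 79.2 med [599.8 -87.7 100.1]
(array([438.1, -91.8,   6.1]), array([ 0.015,  0.002, -0.241]))
```

Request:
drive_tool --deltas '[{"xyz":[438.1,-91.8,6],"twist":[0.015,0.002,-0.241],"claw":30},{"xyz":[438.1,-91.8,6],"twist":[0.015,0.002,-0.241],"claw":30},{"xyz":[438.1,-91.8,6],"twist":[0.015,0.002,-0.241],"claw":30},{"xyz":[438.1,-91.8,6],"twist":[0.015,0.002,-0.241],"claw":30},{"xyz":[438.1,-91.8,6],"twist":[0.015,0.002,-0.241],"claw":30},{"xyz":[438.1,-91.8,6],"twist":[0.015,0.002,-0.241],"claw":30},{"xyz":[438.1,-91.8,6],"twist":[0.015,0.002,-0.241],"claw":30},{"xyz":[438.1,-91.8,6],"twist":[0.015,0.002,-0.241],"claw":30},{"xyz":[438.1,-91.8,6],"twist":[0.015,0.002,-0.241],"claw":30},{"xyz":[438.1,-91.8,6],"twist":[0.015,0.002,-0.241],"claw":30}]'

```text
time_s: 16.37
tcp_pos: [0.5771, 0.2399, 0.1906]
tcp_rot: [180.0, -0.0, 93.1]
force: [1.3, -0.6, 0.6]
opening: 0.0298
```

Run:
```python
from h import *
print(delta([.577,.2675,.06],93.1))
```

```text
(array([ 27.6,   1.3, 130.6]), array([ 0.001, -0.   , -0.   ]))
```

Request:
drive_tool --deltas '[{"xyz":[27.6,1.3,0],"twist":[0,0,0],"claw":30},{"xyz":[27.6,1.3,0],"twist":[0,0,0],"claw":30},{"xyz":[27.6,1.3,40],"twist":[0,0,0],"claw":30},{"xyz":[27.6,1.3,75],"twist":[0,0,0],"claw":30},{"xyz":[27.6,1.3,105],"twist":[0,0,0],"claw":30},{"xyz":[27.6,1.3,130],"twist":[0,0,0],"claw":30},{"xyz":[27.6,1.3,130.5],"twist":[0,0,0],"claw":30},{"xyz":[27.6,1.3,130.5],"twist":[0,0,0],"claw":30}]'

```text
time_s: 17.03
tcp_pos: [0.5769, 0.267, 0.0595]
tcp_rot: [-180.0, 0.0, 93.1]
force: [0.0, 0.0, 0.5]
opening: 0.0301
```

Request:
drive_tool --deltas '[{"xyz":[0,0,0],"twist":[0,0,0],"claw":8},{"xyz":[0,0,0],"twist":[0,0,0],"claw":8},{"xyz":[0,0,0],"twist":[0,0,0],"claw":8},{"xyz":[0,0,0],"twist":[0,0,0],"claw":8},{"xyz":[0,0,-20],"twist":[0,0,0],"claw":8},{"xyz":[0,0,-50],"twist":[0,0,0],"claw":8},{"xyz":[0,0,-80],"twist":[0,0,0],"claw":8},{"xyz":[0,0,-110],"twist":[0,0,0],"claw":8},{"xyz":[0,0,-130],"twist":[0,0,0],"claw":8},{"xyz":[0,0,-130],"twist":[0,0,0],"claw":8}]'

```text
time_s: 17.87
tcp_pos: [0.5785, 0.2678, 0.1953]
tcp_rot: [179.6, -0.2, 93.1]
force: [-0.2, -0.8, -2.2]
opening: 0.0135
```

Run:
```python
from h import *
print(delta([.591,-.1394,.20],79.3))
```

```text
(array([-407.3,   -9.4,   -6. ]), array([ 0.007, -0.004,  0.241]))
```

Request:
drive_tool --deltas '[{"xyz":[-407.3,-9.4,-6],"twist":[0.007,-0.004,0.241],"claw":8},{"xyz":[-407.3,-9.4,-6],"twist":[0.007,-0.004,0.241],"claw":8},{"xyz":[-407.3,-9.4,-6],"twist":[0.007,-0.004,0.241],"claw":8},{"xyz":[-407.3,-9.4,-6],"twist":[0.007,-0.004,0.241],"claw":8},{"xyz":[-407.3,-9.4,-6],"twist":[0.007,-0.004,0.241],"claw":8},{"xyz":[-407.3,-9.4,-6],"twist":[0.007,-0.004,0.241],"claw":8},{"xyz":[-407.3,-9.4,-6],"twist":[0.007,-0.004,0.241],"claw":8},{"xyz":[-407.3,-9.4,-6],"twist":[0.007,-0.004,0.241],"claw":8},{"xyz":[-407.3,-9.4,-6],"twist":[0.007,-0.004,0.241],"claw":8},{"xyz":[-407.3,-9.4,-6],"twist":[0.007,-0.004,0.241],"claw":8}]'

```text
time_s: 18.7
tcp_pos: [0.5899, -0.1421, 0.198]
tcp_rot: [-179.8, 0.0, 79.2]
force: [1.0, 0.4, -3.4]
opening: 0.0133
```

Run:
```python
from h import *
print(delta([.591,-.1394,.058],79.3))
```

```text
(array([  2.8,   1. , 140. ]), array([-0.003, -0.   , -0.002]))
```

Request:
drive_tool --deltas '[{"xyz":[2.8,0.6,30],"twist":[-0.003,0,-0.002],"claw":8},{"xyz":[2.8,0.6,60],"twist":[-0.003,0,-0.002],"claw":8},{"xyz":[2.8,0.6,85],"twist":[-0.003,0,-0.002],"claw":8},{"xyz":[2.8,0.6,98],"twist":[-0.003,0,-0.002],"claw":8},{"xyz":[2.8,0.6,106],"twist":[-0.003,0,-0.002],"claw":8},{"xyz":[2.8,0.6,113],"twist":[-0.003,0,-0.002],"claw":8},{"xyz":[2.8,0.6,120],"twist":[-0.003,0,-0.002],"claw":8}]'

```text
time_s: 19.28
tcp_pos: [0.5915, -0.1393, 0.0788]
tcp_rot: [179.9, 0.0, 79.4]
force: [0.3, -0.0, -2.8]
opening: 0.013
```

Run:
```python
from h import *
print(delta([.591,-.1394,.058],79.3))
```

```text
(array([-0.2, -0.5, 20.8]), array([0.002, 0.   , 0.001]))
```

Request:
drive_tool --deltas '[{"xyz":[-0.2,-0.5,7],"twist":[0,0,0],"claw":8},{"xyz":[-0.2,-0.5,14],"twist":[0,0,0],"claw":8},{"xyz":[-0.2,-0.5,19],"twist":[0,0,0],"claw":8},{"xyz":[-0.2,-0.5,20.8],"twist":[0,0,0],"claw":8},{"xyz":[-0.2,-0.5,20.8],"twist":[0,0,0],"claw":8},{"xyz":[-0.2,-0.5,20.8],"twist":[0,0,0],"claw":30},{"xyz":[-0.2,-0.5,20.8],"twist":[0,0,0],"claw":30},{"xyz":[-0.2,-0.5,20.8],"twist":[0,0,0],"claw":30}]'

```text
time_s: 19.95
tcp_pos: [0.5915, -0.1395, 0.0588]
tcp_rot: [179.8, 0.0, 79.4]
force: [0.5, -0.4, -0.5]
opening: 0.0301
```

Request:
drive_tool --deltas '[{"xyz":[0,0,-35],"twist":[0,0,0],"claw":30},{"xyz":[0,0,-75],"twist":[0,0,0],"claw":30},{"xyz":[0,0,-115],"twist":[0,0,0],"claw":30},{"xyz":[0,0,-130],"twist":[0,0,0],"claw":30},{"xyz":[0,-150,-130],"twist":[0,0,0],"claw":50},{"xyz":[0,-150,-130],"twist":[0,0,0],"claw":50},{"xyz":[0,-150,-130],"twist":[0,0,0],"claw":50},{"xyz":[0,-150,-130],"twist":[0,0,0],"claw":50}]'

```text
time_s: 20.62
tcp_pos: [0.4413, -0.1117, 0.1887]
tcp_rot: [179.7, -0.0, 79.3]
force: [0.4, -0.2, 0.2]
opening: 0.05
```

Run:
```python
from h import *
F=grab(['wrist','top'],'6')
for n in F:
  f=F[n]
  print(n);rects(f,.088,.1035); rects(f,.008,.02,300,xr=(.35,.52)); print('web');rects(f,.047,.06,60,xr=(.33,.47))
```

```text
wrist
722 c 370.0 -264.9 size 6.4 38.9 ang 1.4 med [ 370.  -262.8   95. ]
383 c 428.8 -263.7 size 6.5 38.5 ang 0.6 med [ 428.4 -262.9   88.9]
1211 c 551.4 -173.1 size 14.5 47.8 ang 78.8 med [ 546.5 -171.4   96.2]
1274 c 561.3 -134.1 size 14.0 51.7 ang 79.1 med [ 557.6 -133.5   96.2]
252 c 588.6 -91.4 size 19.5 5.8 ang 85.6 med [587.8 -90.8  92.8]
144 c 558.5 -297.5 size 5.3 17.9 ang 44.1 med [ 556.6 -294.9   99.2]
937 c 589.9 -262.0 size 15.0 48.9 ang 79.6 med [ 590.5 -259.2   96.1]
10638 c 431.1 -0.1 size 260.4 26.5 ang 85.4 med [430.5   1.8  14.3]
301 c 403.7 -262.7 size 37.8 13.6 ang 74.4 med [ 405.3 -251.7   14.4]
429 c 516.8 135.1 size 7.6 35.1 ang 3.2 med [517.6 137.2  10.4]
2390 c 510.0 -264.9 size 122.5 39.3 ang 80.4 med [ 503.1 -285.5    8.8]
383 c 515.9 -163.4 size 42.8 10.8 ang 80.3 med [ 516.8 -170.6    8.9]
web
1945 c 384.1 -264.9 size 32.9 37.4 ang 1.6 med [ 385.9 -263.7   48.5]
969 c 408.9 -264.4 size 14.7 44.7 ang 1.6 med [ 406.9 -262.2   52.5]
top
195 c 604.2 -141.8 size 14.6 74.9 ang 79.0 med [ 606.  -141.8   96.1]
106 c 612.3 -183.7 size 14.3 45.5 ang 78.7 med [ 614.1 -183.1   96.4]
62 c 610.5 -265.5 size 14.4 25.6 ang 78.0 med [ 610.  -264.7   96.5]
170 c 599.3 -84.9 size 34.1 27.3 ang 79.2 med [598.  -84.4  99.9]
138 c 555.8 -311.1 size 33.9 26.6 ang 78.9 med [ 556.7 -314.4  100.1]
web
212 c 400.1 258.9 size 44.8 45.9 ang 78.5 med [399.9 257.1  50.3]
233 c 390.3 -264.6 size 45.2 43.7 ang 9.3 med [ 393.9 -263.    49.9]
```

View pics/top_6.png

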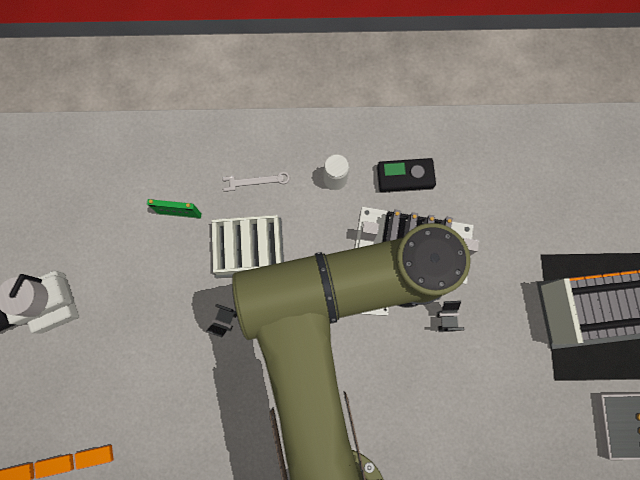

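View pics/wrist_6.png

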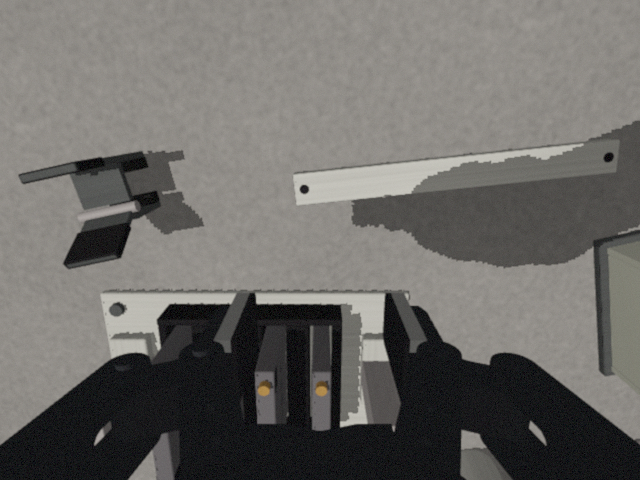

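Run:
```python
from h import *
from workcell import robot
print(robot.observe()['q'])
print(delta([.4311,-.0001,.12],175.4))
```

```text
[ 1.14549962e+01 -2.09795459e+01 -1.99996844e+01  9.22771958e-02
 -9.05268499e+01 -1.12051520e+02]
(array([107.5, -31.6,  70.2]), array([ 0.007,  0.006, -1.675]))
```

Request:
drive_tool --deltas '[{"xyz":[107.5,-31.6,0],"twist":[0.007,0.006,-1.675],"claw":50},{"xyz":[107.5,-31.6,0],"twist":[0.007,0.006,-1.675],"claw":50},{"xyz":[107.5,-31.6,0],"twist":[0.007,0.006,-1.675],"claw":50},{"xyz":[107.5,-31.6,0],"twist":[0.007,0.006,-1.675],"claw":50},{"xyz":[107.5,-31.6,20],"twist":[0.007,0.006,-1.675],"claw":50},{"xyz":[107.5,-31.6,40],"twist":[0.007,0.006,-1.675],"claw":50},{"xyz":[107.5,-31.6,70],"twist":[0.007,0.006,-1.675],"claw":50},{"xyz":[107.5,-31.6,70],"twist":[0.007,0.006,-1.675],"claw":50},{"xyz":[107.5,-31.6,70],"twist":[0.007,0.006,-1.675],"claw":50},{"xyz":[107.5,-31.6,70],"twist":[0.007,0.006,-1.675],"claw":50}]'

```text
time_s: 21.55
tcp_pos: [0.4314, -0.0002, 0.12]
tcp_rot: [180.0, 0.0, 151.3]
force: [-0.0, 0.0, -0.1]
opening: 0.05
```

Run:
```python
from h import *
print(delta([.4311,-.0001,.12],175.4))
```

```text
(array([ 0.3, -0.1, -0. ]), array([ 0.   ,  0.001, -0.42 ]))
```

Request:
drive_tool --deltas '[{"xyz":[0.3,-0.1,0],"twist":[0,0,-0.42],"claw":50},{"xyz":[0.3,-0.1,0],"twist":[0,0,-0.42],"claw":50},{"xyz":[0.3,-0.1,0],"twist":[0,0,-0.42],"claw":50},{"xyz":[0.3,-0.1,0],"twist":[0,0,-0.42],"claw":50},{"xyz":[0.3,-0.1,0],"twist":[0,0,-0.42],"claw":50}]'

```text
time_s: 21.97
tcp_pos: [0.4317, -0.0001, 0.1203]
tcp_rot: [180.0, 0.1, 175.5]
force: [-0.0, 1.0, 0.2]
opening: 0.0502
```

Run:
```python
from h import *
F=grab(['wrist'],'7')
for n in F:
  f=F[n]
  rects(f,.008,.02,300,xr=(.35,.52))
print(delta([.4311,-.0001,.002],175.4))
```

```text
15149 c 431.1 0.3 size 259.5 26.1 ang 85.3 med [429.6 -27.2  14.4]
(array([ 6.000e-01, -1.000e-01,  1.183e+02]), array([ 0.   ,  0.001, -0.002]))
```

View pics/wrist_7.png

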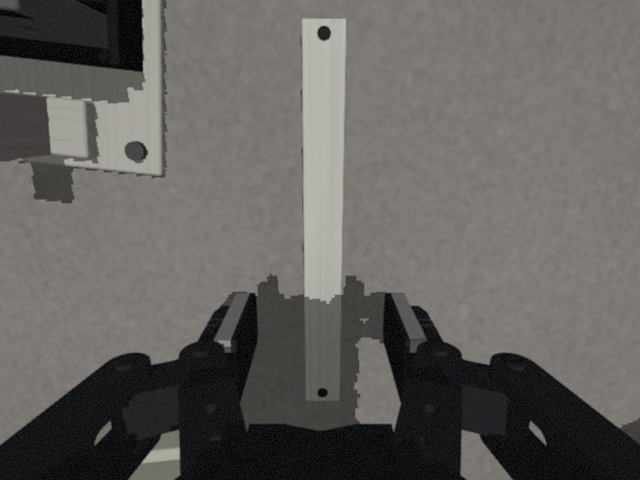

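Request:
drive_tool --deltas '[{"xyz":[0.6,0.2,35],"twist":[0,0,-0.002],"claw":50},{"xyz":[0.6,0.2,65],"twist":[0,0,-0.002],"claw":50},{"xyz":[0.6,0.2,90],"twist":[0,0,-0.002],"claw":50},{"xyz":[0.6,0.2,105],"twist":[0,0,-0.002],"claw":50},{"xyz":[0.6,0.2,113],"twist":[0,0,-0.002],"claw":50},{"xyz":[0.6,0.2,117],"twist":[0,0,-0.002],"claw":50},{"xyz":[0.6,0.2,117.5],"twist":[0,0,-0.002],"claw":50},{"xyz":[0.6,0.2,117.5],"twist":[0,0,-0.002],"claw":50}]'

```text
time_s: 22.68
tcp_pos: [0.4319, 0.0003, 0.0038]
tcp_rot: [180.0, 0.1, 175.4]
force: [0.5, -0.1, -0.6]
opening: 0.0498
```

Request:
drive_tool --deltas '[{"xyz":[0,0,0],"twist":[0,0,0],"claw":34},{"xyz":[0,0,0],"twist":[0,0,0],"claw":20},{"xyz":[0,0,0],"twist":[0,0,0],"claw":20},{"xyz":[0,0,0],"twist":[0,0,0],"claw":20},{"xyz":[0,0,0],"twist":[0,0,0],"claw":20}]' --newtons 60

```text
time_s: 23.1
tcp_pos: [0.4327, 0.0006, 0.0054]
tcp_rot: [179.9, 0.3, 175.4]
force: [-1.9, 1.1, 6.8]
opening: 0.0236
```

Run:
```python
from h import *
from workcell import robot
s=robot.observe(); print(s['tcp_pos'],s['force'],s['opening'])
print(delta([.4311,0.000,.17],175.4))
```

```text
[0.43272181 0.00055526 0.00535034] [-1.91608617  1.14093063  6.75978282] 0.02362159435285722
(array([   0.8,   -0.5, -164.7]), array([0.001, 0.005, 0.   ]))
```

Request:
drive_tool --deltas '[{"xyz":[0,0,-4],"twist":[0,0,0],"claw":20},{"xyz":[0,0,-10],"twist":[0,0,0],"claw":20},{"xyz":[0,0,-25],"twist":[0,0,0],"claw":20},{"xyz":[0,0,-25],"twist":[0,0,0],"claw":20}]'

```text
time_s: 23.43
tcp_pos: [0.434, 0.0008, 0.033]
tcp_rot: [179.9, 0.5, 175.4]
force: [1.4, 0.4, -2.4]
opening: 0.0241
```

Run:
```python
from h import *
from workcell import robot
s=robot.observe(); print(s['tcp_pos'],s['tcp_rot'],s['force'],s['opening'],s['moment'])
F=grab(['wrist','side'],'8')
rects(F['wrist'],.02,.06,300,xr=(.35,.52),yr=(-.2,.2))
```

```text
[0.43399799 0.00078629 0.03303383] [179.88239168   0.47777415 175.41859516] [ 1.41128223  0.43351751 -2.38085923] 0.02405405796330617 [ 0.04839877 -0.19729672  0.07359073]
33512 c 435.4 -28.4 size 51.0 160.8 ang 2.6 med [431.6 -42.4  41.9]
```

View pics/wrist_8.png

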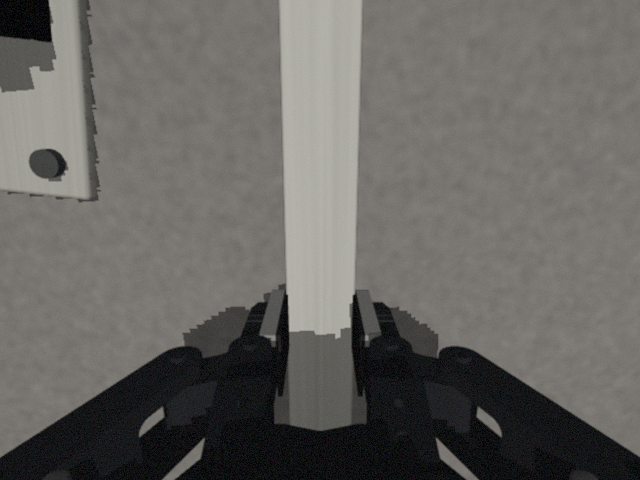

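View pics/side_8.png

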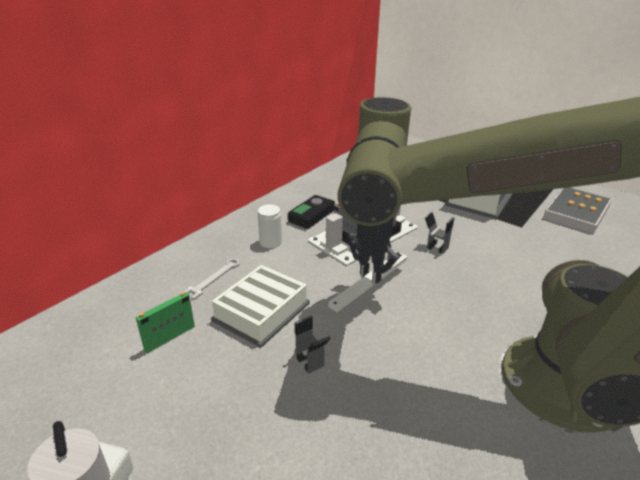

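Run:
```python
from h import *
f=load('wrist_8.npz');X=cloud(f)
m=np.zeros((480,640),bool);m[:280]=True
m&=(X[...,2]>.036)&(X[...,2]<.048)&(X[...,0]>.39)&(X[...,0]<.47)
rows=[]
for r in range(5,275,15):
    P=X[r][m[r]]
    if len(P)>20: rows.append([P[:,0].mean(),P[:,1].mean(),P[:,2].mean(),np.ptp(P[:,0])])
rows=np.array(rows); print(np.round(rows*1000,1)[::4])
a=np.polyfit(rows[:,1],rows[:,0],1);print(a, np.polyval(a,.0008), np.degrees(np.arctan(a[0])),np.polyfit(rows[:,1],rows[:,2],1))
print(delta([.434,0.0008,.17],175.4))
```

```text
[[ 426.4 -106.    41.9   25.5]
 [ 427.8  -89.3   41.9   25.6]
 [ 429.1  -71.2   41.8   25.6]
 [ 430.8  -51.4   41.8   25.4]
 [ 432.6  -29.9   41.9   25.6]]
[0.08043773 0.43492209] 0.43498643593715575 4.598840999353924 [0.00036902 0.04189856]
(array([  -1.9,    0.4, -139.5]), array([ 0.002,  0.005, -0.   ]))
```

Run:
```python
from h import *
print(delta([.434,0.0008,.18],175.4),delta([.579,-.199,.18],169.2))
```

```text
(array([  -2. ,    0.4, -149.5]), array([ 0.002,  0.005, -0.   ])) (array([-162.6, -187.1, -149. ]), array([0.002, 0.005, 0.108]))
```

Request:
drive_tool --deltas '[{"xyz":[-2,0.4,-35],"twist":[0.002,0.005,0],"claw":20},{"xyz":[-2,0.4,-75],"twist":[0.002,0.005,0],"claw":20},{"xyz":[-2,0.4,-115],"twist":[0.002,0.005,0],"claw":20},{"xyz":[-2,0.4,-149],"twist":[0.002,0.005,0],"claw":20},{"xyz":[-20,-23,-149],"twist":[0.002,0.005,0.02],"claw":20},{"xyz":[-45,-52,-149],"twist":[0.002,0.005,0.04],"claw":20},{"xyz":[-70,-80,-149],"twist":[0.002,0.005,0.06],"claw":20},{"xyz":[-95,-109,-149],"twist":[0.002,0.005,0.08],"claw":20},{"xyz":[-120,-138,-149],"twist":[0.002,0.005,0.108],"claw":20},{"xyz":[-145,-167,-149],"twist":[0.002,0.005,0.108],"claw":20}]'

```text
time_s: 24.37
tcp_pos: [0.5637, -0.1792, 0.1782]
tcp_rot: [180.0, -0.1, 169.1]
force: [1.4, 1.6, -1.1]
opening: 0.0237
```

Run:
```python
from h import *
print(delta([.579,-.199,.15],169.2))
```

```text
(array([-18.8, -16.6,  28.1]), array([ 0.001, -0.002, -0.001]))
```

Request:
drive_tool --deltas '[{"xyz":[-12,-10,10],"twist":[0,-0.002,-0.001],"claw":20},{"xyz":[-18.8,-16.6,20],"twist":[0,-0.002,-0.001],"claw":20},{"xyz":[-18.8,-16.6,28],"twist":[0,-0.002,-0.001],"claw":20},{"xyz":[-18.8,-16.6,28],"twist":[0,-0.002,-0.001],"claw":20},{"xyz":[-18.8,-16.6,28],"twist":[0,-0.002,-0.001],"claw":20}]'

```text
time_s: 24.78
tcp_pos: [0.5782, -0.1981, 0.1492]
tcp_rot: [180.0, -0.1, 169.2]
force: [-0.2, 0.5, -2.9]
opening: 0.024
```

Run:
```python
from h import *
from workcell import robot
s=robot.observe(); print(s['tcp_pos'],s['tcp_rot'])
F=grab(['wrist','top'],'9')
f=F['wrist'];X=cloud(f)
z0=s['tcp_pos'][2]+.009
m=np.zeros((480,640),bool);m[:280]=True
m&=(np.abs(X[...,2]-z0)<.006)
rows=[]
for r in range(5,275,15):
    P=X[r][m[r]]
    if len(P)>20: rows.append([P[:,0].mean(),P[:,1].mean(),P[:,2].mean(),np.ptp(P[:,0])])
rows=np.array(rows); print(np.round(rows*1000,1)[::4])
a=np.polyfit(rows[:,1],rows[:,0],1);print(a, np.polyval(a,s['tcp_pos'][1]),np.polyval(a,-.3118),np.polyval(a,-.199), np.degrees(np.arctan(a[0])))
rects(f,.097,.104);print()
rects(F['top'],.097,.104);rects(F['top'],.152,.17)
```

```text
[ 0.57818601 -0.19814023  0.14915258] [ 1.79961407e+02 -9.25924516e-02  1.69217792e+02]
[[ 559.2 -303.4  158.1   25.1]
 [ 562.5 -287.   158.    25.1]
 [ 565.7 -269.1  158.    25.3]
 [ 569.3 -249.6  158.    25. ]
 [ 573.6 -228.4  157.9   25.3]]
[0.19070013 0.6170528 ] 0.579267433807673 0.5575925011920213 0.5791034762587007 10.796679126668465
282 c 615.5 -266.5 size 8.5 11.0 ang 67.9 med [ 614.2 -266.5  102.2]
285 c 527.5 -250.3 size 10.1 8.9 ang 48.3 med [ 528.6 -250.3  102.2]
246 c 619.9 -226.4 size 8.3 9.6 ang 29.3 med [ 619.7 -226.9  102. ]
254 c 533.4 -209.3 size 9.8 10.0 ang 80.1 med [ 534.  -210.4  102.1]
235 c 540.2 -171.1 size 8.3 9.0 ang 25.5 med [ 540.5 -171.7  102.1]
228 c 626.5 -187.1 size 8.3 8.5 ang 82.8 med [ 625.9 -187.8  102. ]

73 c 548.7 -308.8 size 34.1 12.0 ang 79.7 med [ 549.3 -309.2  100.5]
588 c 582.7 -139.1 size 104.7 40.1 ang 79.4 med [ 587.4 -141.3  159. ]
508 c 561.4 -277.1 size 99.0 27.4 ang 80.1 med [ 560.  -282.   159.2]
```

View pics/wrist_9.png

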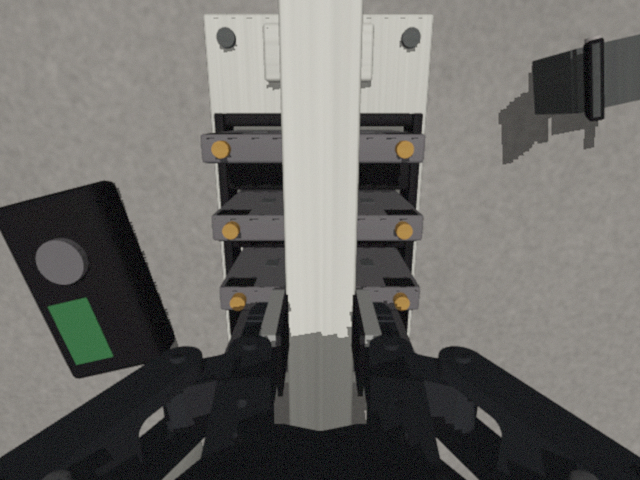

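View pics/top_9.png

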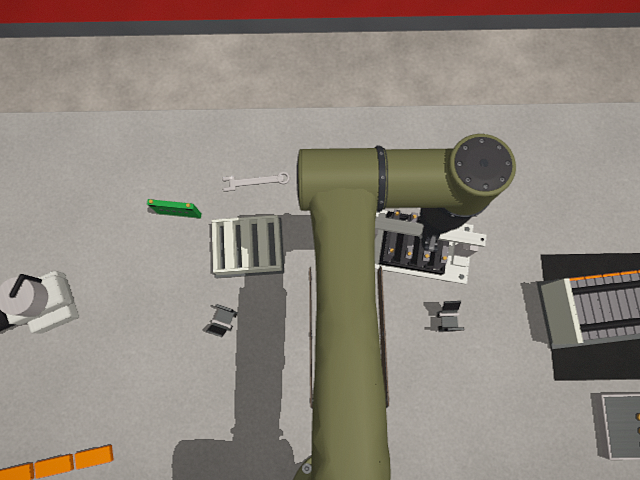

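Request:
drive_tool --deltas '[{"xyz":[-0.9,-0.1,15],"twist":[0,-0.001,0],"claw":20},{"xyz":[-0.9,-0.1,28],"twist":[0,-0.001,0],"claw":20},{"xyz":[-0.9,-0.1,36],"twist":[0,-0.001,0],"claw":20},{"xyz":[-0.9,-0.1,40],"twist":[0,-0.001,0],"claw":20},{"xyz":[-0.9,-0.1,42],"twist":[0,-0.001,0],"claw":20},{"xyz":[-0.9,-0.1,42],"twist":[0,-0.001,0],"claw":20}]'

```text
time_s: 25.38
tcp_pos: [0.5798, -0.1983, 0.1089]
tcp_rot: [180.0, 0.1, 169.3]
force: [0.1, 0.5, -3.3]
opening: 0.0244
```

Run:
```python
from h import *
from workcell import robot
s=robot.observe(); print(s['tcp_pos'],s['tcp_rot'],s['force'])
print(delta([.579,-.1985,.105],169.2))
```

```text
[ 0.57976602 -0.19833332  0.10892502] [1.79973192e+02 1.29617151e-01 1.69262025e+02] [ 0.08345896  0.48212088 -3.30386278]
(array([ 0.7, -0.3,  3.9]), array([0.   , 0.002, 0.001]))
```

Request:
drive_tool --deltas '[{"xyz":[0.5,-0.1,2],"twist":[0,0.002,0.001],"claw":20},{"xyz":[0.5,-0.1,3.5],"twist":[0,0.002,0.001],"claw":20},{"xyz":[0.5,-0.1,4.5],"twist":[0,0.002,0.001],"claw":20},{"xyz":[0.5,-0.1,4.5],"twist":[0,0.002,0.001],"claw":20}]'

```text
time_s: 25.72
tcp_pos: [0.5796, -0.1984, 0.1055]
tcp_rot: [180.0, 0.1, 169.2]
force: [-1.0, 2.0, 0.6]
opening: 0.024
```

Run:
```python
from h import *
from workcell import robot
s=robot.observe(); print(s['tcp_pos'],s['tcp_rot'],s['force'])
```

```text
[ 0.57956578 -0.19844337  0.10548123] [1.79984555e+02 8.26408072e-02 1.69212375e+02] [-1.01283747  2.04097133  0.61205141]
```

Request:
drive_tool --deltas '[{"xyz":[0,0,0],"twist":[0,0,0],"claw":28},{"xyz":[0,0,0],"twist":[0,0,0],"claw":34},{"xyz":[0,0,0],"twist":[0,0,0],"claw":40},{"xyz":[0,0,0],"twist":[0,0,0],"claw":40},{"xyz":[0,0,-20],"twist":[0,0,0],"claw":40},{"xyz":[0,0,-60],"twist":[0,0,0],"claw":40},{"xyz":[0,0,-100],"twist":[0,0,0],"claw":60},{"xyz":[0,0,-110],"twist":[0,0,0],"claw":85},{"xyz":[0,0,-110],"twist":[0,0,0],"claw":85}]'

```text
time_s: 26.47
tcp_pos: [0.5811, -0.1992, 0.2212]
tcp_rot: [180.0, 0.6, 169.2]
force: [0.1, 0.2, -0.6]
opening: 0.0748
```

Run:
```python
from h import *
F=grab(['wrist','top','side'],'10')
for n in F:
  print(n)
  rects(F[n],.108,.12); rects(F[n],.092,.1045,100)
  rects(F[n],.045,.06,60,xr=(.33,.47))
```

```text
wrist
15105 c 580.5 -199.2 size 260.1 26.1 ang 79.2 med [ 575.9 -226.1  114.3]
769 c 371.0 -264.9 size 7.5 38.0 ang 1.4 med [ 371.8 -265.4   94.9]
1402 c 604.3 -264.4 size 14.5 43.3 ang 79.1 med [ 604.8 -264.6   96.4]
1268 c 536.7 -251.5 size 14.4 38.9 ang 79.2 med [ 536.2 -251.8   96.4]
1210 c 611.0 -224.9 size 14.4 40.7 ang 79.2 med [ 610.6 -225.4   96.3]
1210 c 543.0 -211.9 size 14.1 41.2 ang 79.5 med [ 543.2 -212.5   96.4]
1070 c 617.9 -185.1 size 15.2 39.8 ang 79.1 med [ 617.9 -186.5   96.3]
1134 c 549.9 -172.3 size 15.0 42.4 ang 80.0 med [ 549.7 -173.6   96.3]
997 c 625.1 -146.1 size 15.3 40.0 ang 80.1 med [ 625.1 -147.5   96.2]
1031 c 557.7 -133.5 size 14.8 41.8 ang 80.4 med [ 557.5 -134.4   96.3]
2868 c 389.9 -265.1 size 38.7 44.0 ang 3.9 med [ 386.  -265.2   48.9]
122 c 415.2 -264.0 size 2.5 35.1 ang 0.2 med [ 414.8 -264.3   46.8]
top
568 c 586.0 -157.7 size 114.4 28.3 ang 78.6 med [ 585.5 -157.2  114. ]
384 c 560.8 -287.0 size 79.7 26.8 ang 79.2 med [ 560.4 -289.9  113.8]
118 c 556.1 -134.3 size 17.7 44.5 ang 78.9 med [ 557.8 -132.5   96.6]
125 c 548.3 -172.5 size 19.0 44.8 ang 74.5 med [ 549.7 -171.4   97. ]
266 c 401.6 258.6 size 43.8 43.9 ang 77.1 med [400.  257.4  49.6]
262 c 389.9 -265.7 size 45.3 45.2 ang 7.7 med [ 391.7 -263.2   49.6]
side
537 c 580.0 -195.1 size 262.7 31.7 ang 79.7 med [ 580.5 -185.5  111.4]
436 c 551.9 -188.9 size 266.7 63.3 ang 74.2 med [ 559.8 -170.2   96. ]
151 c 389.4 -260.9 size 50.0 51.8 ang 82.2 med [ 400.7 -256.8   48.8]
288 c 402.1 258.4 size 43.2 50.9 ang 66.4 med [413.2 260.4  47.2]
```

View pics/wrist_10.png

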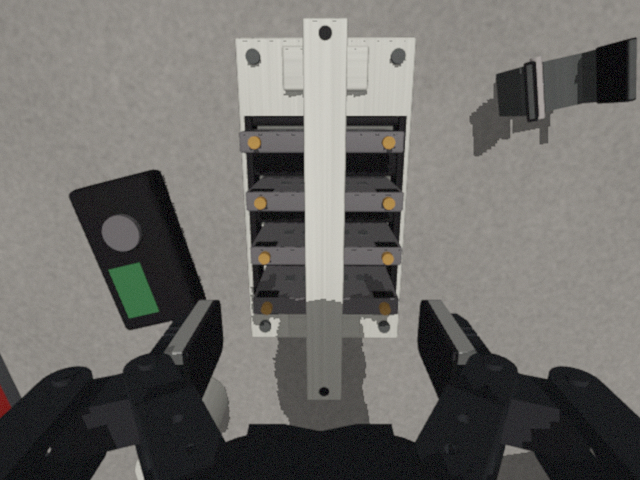

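View pics/side_10.png

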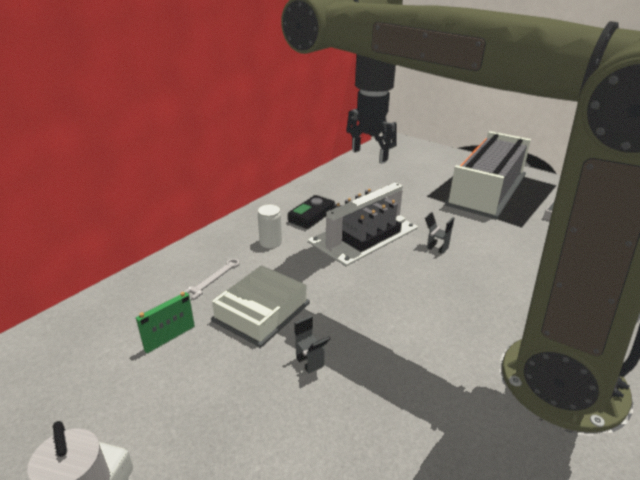

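Run:
```python
from h import *
print(delta([.401,-.265,.20],-178.6))
```

```text
(array([162.5, -98.9,  14.4]), array([ 0.001,  0.   , -0.213]))
```

Request:
drive_tool --deltas '[{"xyz":[162.5,-98.9,14],"twist":[0,0,-0.213],"claw":85},{"xyz":[162.5,-98.9,14],"twist":[0,0,-0.213],"claw":85},{"xyz":[162.5,-98.9,14],"twist":[0,0,-0.213],"claw":85},{"xyz":[162.5,-98.9,14],"twist":[0,0,-0.213],"claw":85},{"xyz":[162.5,-98.9,14],"twist":[0,0,-0.213],"claw":85},{"xyz":[162.5,-98.9,14],"twist":[0,0,-0.213],"claw":85},{"xyz":[162.5,-98.9,14],"twist":[0,0,-0.213],"claw":85},{"xyz":[162.5,-98.9,14],"twist":[0,0,-0.213],"claw":85}]'

```text
time_s: 27.28
tcp_pos: [0.401, -0.2648, 0.1995]
tcp_rot: [179.9, -0.0, -178.6]
force: [0.5, -0.3, 0.2]
opening: 0.0852
```

Run:
```python
from h import *
from workcell import robot
s=robot.observe(); print(s['tcp_pos'],s['tcp_rot'])
F=grab(['wrist','top'],'11')
f=F['wrist'];X=cloud(f)
kw=dict(xr=(.33,.47),yr=(-.33,-.2))
for lo,hi in [(.092,.098),(.085,.092),(.07,.085),(.04,.056),(.005,.02)]:
    print(lo,hi);rects(f,lo,hi,40,**kw)
print('top');rects(F['top'],.045,.06,60,xr=(.33,.47))
rects(F['top'],.091,.1,20,xr=(.33,.47))
```

```text
[ 0.4010072  -0.26477317  0.1994586 ] [ 1.79930737e+02 -3.71983023e-02 -1.78593819e+02]
0.092 0.098
543 c 370.2 -265.1 size 6.6 38.5 ang 1.3 med [ 370.5 -265.8   94.9]
0.085 0.092
637 c 428.5 -263.6 size 8.7 38.0 ang 1.3 med [ 428.6 -264.6   88.2]
63 c 373.3 -273.0 size 23.6 5.6 ang 76.7 med [ 373.4 -276.9   89.1]
0.07 0.085
724 c 421.0 -264.1 size 12.3 39.0 ang 8.6 med [ 421.2 -265.5   77.7]
157 c 373.2 -265.7 size 37.8 6.0 ang 82.3 med [ 373.2 -272.4   77.7]
0.04 0.056
673 c 408.6 -264.0 size 14.0 44.4 ang 1.4 med [ 405.8 -266.1   52. ]
1743 c 384.1 -264.4 size 32.1 36.6 ang 1.5 med [ 386.  -265.3   48.4]
0.005 0.02
51 c 409.3 -281.1 size 12.9 1.8 ang 1.0 med [ 409.6 -281.7   12.8]
111 c 375.2 -279.6 size 6.7 13.8 ang 89.9 med [ 376.8 -281.2   13.8]
top
261 c 400.7 258.7 size 43.4 45.6 ang 77.5 med [402.  257.3  49.7]
257 c 390.3 -265.1 size 45.8 44.3 ang 8.1 med [ 391.7 -262.6   49.2]
47 c 422.8 249.5 size 37.7 5.7 ang 70.9 med [423.4 249.8  93.9]
49 c 367.4 -263.1 size 5.9 38.2 ang 3.1 med [ 367.1 -262.3   95.5]
```

View pics/wrist_11.png

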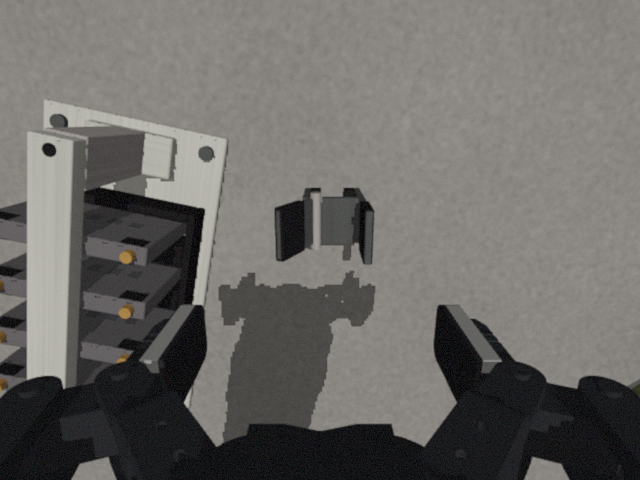

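Run:
```python
from h import *
print(delta([.4012,-.2645,.056],-178.6))
```

```text
(array([ 2.000e-01, -1.000e-01,  1.436e+02]), array([ 0.001, -0.001,  0.001]))
```

Request:
drive_tool --deltas '[{"xyz":[0.2,-0.1,35],"twist":[0,0,0],"claw":85},{"xyz":[0.2,-0.1,70],"twist":[0,0,0],"claw":85},{"xyz":[0.2,-0.1,95],"twist":[0,0,0],"claw":85},{"xyz":[0.2,-0.1,115],"twist":[0,0,0],"claw":85},{"xyz":[0.2,-0.1,132],"twist":[0,0,0],"claw":85},{"xyz":[0.2,-0.1,143],"twist":[0,0,0],"claw":85},{"xyz":[0.2,-0.1,143.5],"twist":[0,0,0],"claw":75},{"xyz":[0.2,-0.1,143.5],"twist":[0,0,0],"claw":72},{"xyz":[0.2,-0.1,143.5],"twist":[0,0,0],"claw":72}]' --newtons 40

```text
time_s: 28.13
tcp_pos: [0.402, -0.2647, 0.0572]
tcp_rot: [180.0, 0.0, -178.5]
force: [0.9, 0.3, -0.1]
opening: 0.0719
```

Run:
```python
from h import *
from workcell import robot
s=robot.observe(); print(s['tcp_pos'],s['tcp_rot'],s['force'],s['opening'])
F=grab(['wrist','side'],'12')
```

```text
[ 0.40204459 -0.26470262  0.05723038] [ 1.79982257e+02  1.10641416e-02 -1.78516989e+02] [ 0.91257995  0.31426376 -0.05849287] 0.07191190980903968
```

View pics/wrist_12.png

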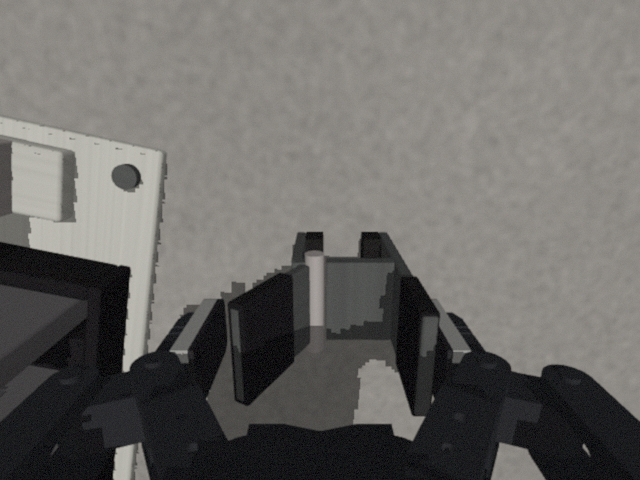

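Request:
drive_tool --deltas '[{"xyz":[2,0,0],"twist":[0,0,0],"claw":66},{"xyz":[5,0,0],"twist":[0,0,0],"claw":60},{"xyz":[8,0,0],"twist":[0,0,0],"claw":54},{"xyz":[11,0,0],"twist":[0,0,0],"claw":48},{"xyz":[13.5,0,0],"twist":[0,0,0],"claw":43},{"xyz":[13.5,0,0],"twist":[0,0,0],"claw":36},{"xyz":[13.5,0,0],"twist":[0,0,0],"claw":36},{"xyz":[13.5,0,0],"twist":[0,0,0],"claw":36}]' --newtons 40

```text
time_s: 28.9
tcp_pos: [0.3882, -0.2677, 0.0648]
tcp_rot: [-179.6, 0.1, -178.5]
force: [-15.7, 4.6, 32.3]
opening: 0.0529
```

Run:
```python
from h import *
from workcell import robot
s=robot.observe(); print(s['tcp_pos'],s['tcp_rot'],s['force'],s['moment'],s['opening'])
F=grab(['wrist','side'],'13')
f=F['wrist']
kw=dict(xr=(.33,.47),yr=(-.33,-.2))
for lo,hi in [(.09,.099),(.04,.056),(.005,.02)]:
    print(lo,hi);rects(f,lo,hi,40,**kw)
```

```text
[ 0.38818306 -0.26768757  0.06476282] [-1.79645522e+02  1.01689972e-01 -1.78508594e+02] [-15.73678036   4.57841335  32.34846274] [ 1.83304119  6.11501924 -0.0705962 ] 0.05287147747580795
0.09 0.099
2339 c 369.0 -269.4 size 33.6 25.0 ang 54.0 med [ 366.9 -275.9   97.5]
2532 c 419.5 -266.0 size 19.6 38.7 ang 2.3 med [ 414.3 -271.4   92. ]
82 c 365.3 -254.5 size 11.1 2.6 ang 88.7 med [ 365.1 -254.7   98.5]
0.04 0.056
1793 c 400.9 -265.7 size 15.4 44.6 ang 2.1 med [ 397.2 -271.3   51.2]
5131 c 375.4 -266.7 size 33.6 37.3 ang 1.3 med [ 378.  -268.8   50.2]
0.005 0.02
379 c 407.9 -273.6 size 15.4 18.3 ang 1.1 med [ 406.6 -281.2   13.5]
454 c 361.5 -280.1 size 15.0 9.2 ang 3.7 med [ 363.9 -282.3   17.1]
```

View pics/wrist_13.png

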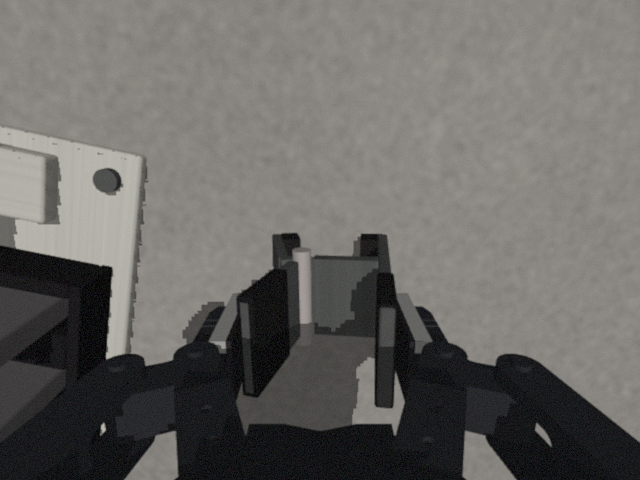

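Request:
drive_tool --deltas '[{"xyz":[0,0,-1],"twist":[0,0,0],"claw":50},{"xyz":[0,0,-2],"twist":[0,0,0],"claw":46},{"xyz":[0,0,-3],"twist":[0,0,0],"claw":42}]' --newtons 40

```text
time_s: 29.25
tcp_pos: [0.3887, -0.2679, 0.0687]
tcp_rot: [-179.6, 0.2, -178.5]
force: [0.4, -0.1, 0.8]
opening: 0.043
```

Run:
```python
from h import *
from workcell import robot
s=robot.observe(); print(s['tcp_pos'],s['tcp_rot'],s['force'],s['moment'],s['opening'])
F=grab(['wrist','side'],'14')
f=F['side'];a=f['p'][180:300,380:500]; cv2.imwrite('pics/c14.png',cv2.resize(a,(600,600),interpolation=cv2.INTER_CUBIC)[:,:,::-1])
```

```text
[ 0.38870912 -0.26790762  0.06874301] [-179.60856702    0.23011523 -178.51497439] [ 0.35511323 -0.11311525  0.81780872] [-0.0906669  -0.03492308  0.05010578] 0.04296223243617182
```

View pics/c14.png

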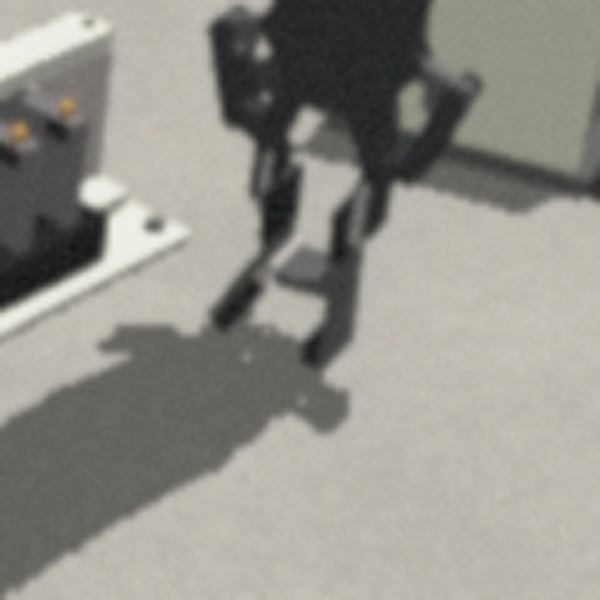

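View pics/wrist_14.png

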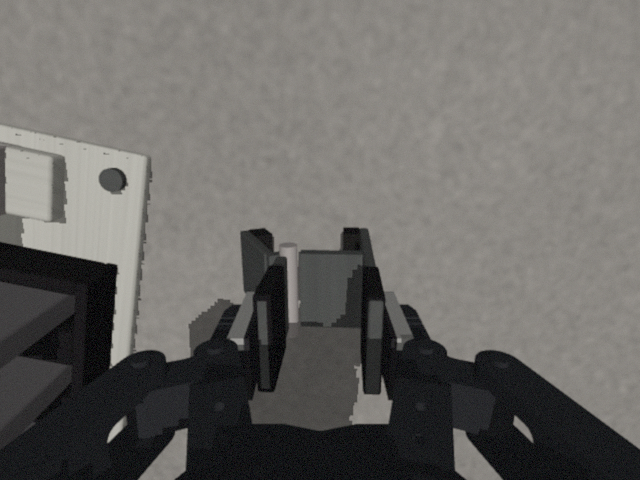

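Request:
drive_tool --deltas '[{"xyz":[0,0,-2],"twist":[0,0,0],"claw":34},{"xyz":[0,0,-5],"twist":[0,0,0],"claw":34},{"xyz":[0,0,-20],"twist":[-0.006,0,0],"claw":34},{"xyz":[0,0,-50],"twist":[-0.006,0.003,0],"claw":34},{"xyz":[0,0,-85],"twist":[-0.006,0.003,0],"claw":34},{"xyz":[0,0,-120],"twist":[-0.006,0.003,0],"claw":34},{"xyz":[0,0,-146],"twist":[-0.006,0.003,0],"claw":34},{"xyz":[0,0,-146],"twist":[-0.006,0.003,0],"claw":34},{"xyz":[0,0,-146],"twist":[-0.006,0.003,0],"claw":34}]'

```text
time_s: 30.1
tcp_pos: [0.3888, -0.2668, 0.2152]
tcp_rot: [-179.9, 0.1, -178.5]
force: [0.8, 0.4, -2.8]
opening: 0.0423
```

Run:
```python
from h import *
from workcell import robot
s=robot.observe(); print(s['tcp_pos'],s['tcp_rot'],s['force'],s['opening'])
R0=Ro.from_euler('xyz',s['tcp_rot'],degrees=True)
F=grab(['wrist','side','top'],'15')
f=F['wrist'];X=cloud(f)
# tool frame coordinates
T=R0.inv().apply((X-s['tcp_pos']).reshape(-1,3)).reshape(X.shape)*1000
np.save('T15.npy',T)
for (u,v) in [(370,320),(372,380),(266,300),(330,260),(330,310),(350,235),(255,240),(250,250),(265,380)]:
    print(u,v,np.round(T[v,u],1))
a=F['side']['p'][130:270,360:500]; cv2.imwrite('pics/c15.png',cv2.resize(a,(600,600),interpolation=cv2.INTER_CUBIC)[:,:,::-1])
```

```text
[ 0.38879433 -0.26676915  0.21524197] [-1.79949839e+02  1.25560661e-01 -1.78486486e+02] [ 0.78995151  0.35723072 -2.81794166] 0.042278468699673825
370 320 [ 15.5 -10.6 -27.1]
372 380 [ 17.2  13.3 -26.1]
266 300 [-18.8 -16.8 -24.9]
330 260 [  3.6 -14.1  21.4]
330 310 [ 3.7 10.6 21.7]
350 235 [ 14.9 -16.   55. ]
255 240 [-33.4 -16.5  44.4]
250 250 [-35.5 -12.4  40.7]
265 380 [-20.4  14.3 -24.6]
```

View pics/wrist_15.png

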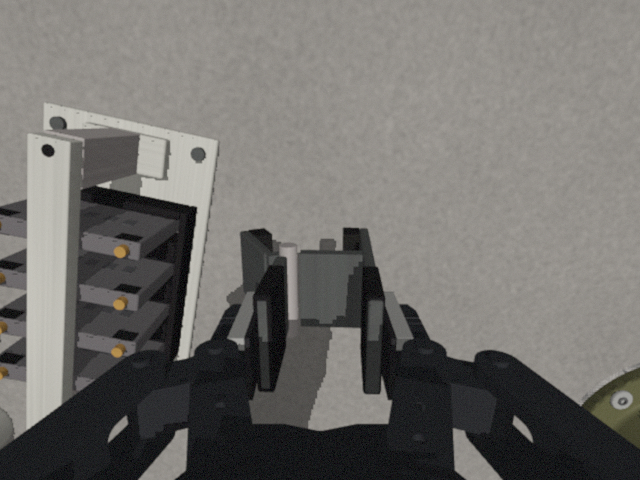

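View pics/c15.png

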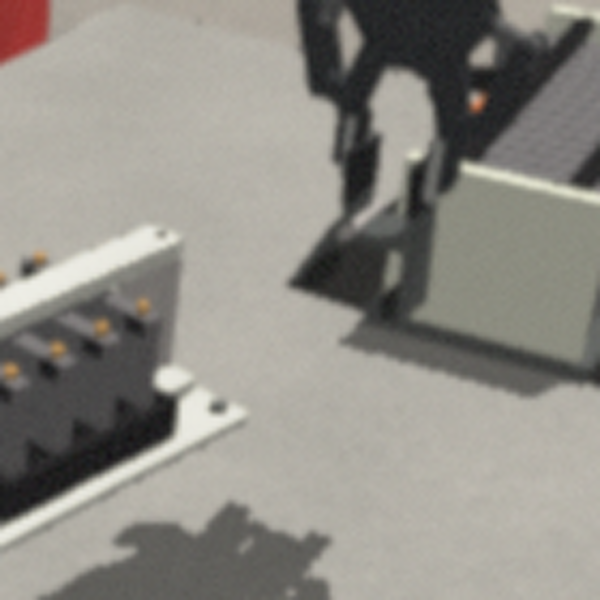

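Run:
```python
from h import *
print(delta([.5494,-.3097,.215],169.2))
```

```text
(array([-160.5,  -47.5,   -3. ]), array([ 0.   , -0.003,  0.215]))
```

Request:
drive_tool --deltas '[{"xyz":[-25,-8,-3],"twist":[0,-0.003,0.03],"claw":34},{"xyz":[-55,-17,-3],"twist":[0,-0.003,0.07],"claw":34},{"xyz":[-90,-28,-3],"twist":[0,-0.003,0.12],"claw":34},{"xyz":[-120,-37,-3],"twist":[0,-0.003,0.16],"claw":34},{"xyz":[-145,-44,-3],"twist":[0,-0.003,0.2],"claw":34},{"xyz":[-160.5,-47.5,-3],"twist":[0,-0.003,0.215],"claw":34},{"xyz":[-160.5,-47.5,-3],"twist":[0,-0.003,0.215],"claw":34},{"xyz":[-160.5,-47.5,-3],"twist":[0,-0.003,0.215],"claw":34}]'

```text
time_s: 30.92
tcp_pos: [0.5492, -0.3095, 0.2119]
tcp_rot: [180.0, -0.3, 169.2]
force: [-0.4, -1.0, -1.2]
opening: 0.0426
```

Run:
```python
from h import *
from workcell import robot
s=robot.observe(); print(s['tcp_pos'],s['tcp_rot'],s['force'],s['opening'])
F=grab(['wrist','side','top'],'16')
rects(F['wrist'],.108,.12); rects(F['wrist'],.096,.105)
print(delta([.5494,-.3097,.180],169.2))
a=F['side']['p'][130:270,360:500]; cv2.imwrite('pics/c16.png',cv2.resize(a,(600,600),interpolation=cv2.INTER_CUBIC)[:,:,::-1])
```

```text
[ 0.54915627 -0.30945632  0.21193019] [179.9581738   -0.27000838 169.21024159] [-0.35671424 -1.0299165  -1.15104661] 0.042587798881856764
5077 c 571.9 -245.3 size 166.6 25.9 ang 79.1 med [ 573.1 -226.7  114.3]
226 c 555.8 -327.1 size 3.9 25.8 ang 74.8 med [ 555.5 -327.2  100.2]
96 c 618.4 -271.6 size 12.8 7.2 ang 2.6 med [ 619.  -271.5   96.7]
384 c 550.7 -213.9 size 14.1 25.9 ang 79.3 med [ 550.9 -213.6   96.6]
495 c 550.3 -173.0 size 14.0 42.0 ang 78.8 med [ 549.4 -172.6   96.6]
354 c 613.9 -185.2 size 13.7 31.1 ang 79.2 med [ 616.1 -185.6   96.7]
(array([-0.8,  0. , 34.6]), array([ 0.   , -0.001,  0.   ]))
```

View pics/wrist_16.png

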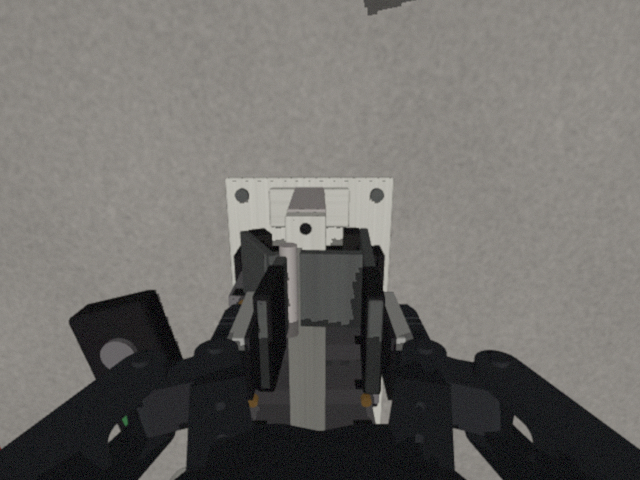

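View pics/c16.png

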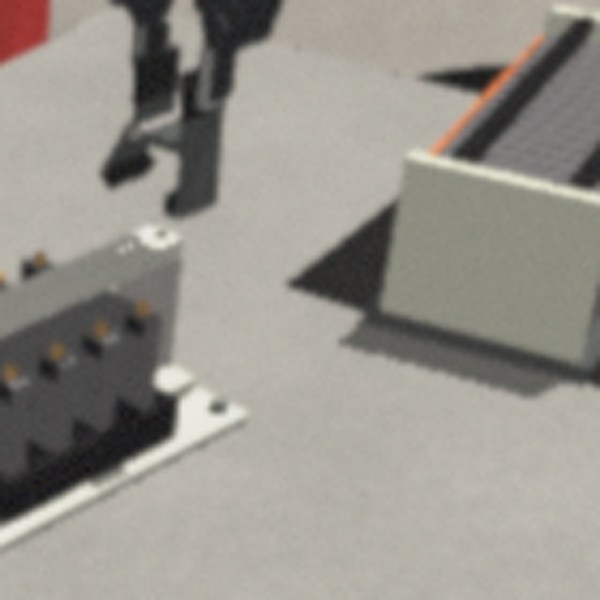

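Run:
```python
from h import *
s_pos=np.array([0.54915627,-0.30945632,0.21193019]); R0=Ro.from_euler('xyz',[179.958,-.270,169.210],degrees=True)
f=load('wrist_16.npz');X=cloud(f)
T=R0.inv().apply((X-s_pos).reshape(-1,3)).reshape(X.shape)*1000
m=(np.abs(X[...,2]-.1143)<.004); 
for v in (230,240,340,370,400):
    c=np.where(m[v])[0]; 
    if len(c): print(v,c.min(),c.max(),np.round(T[v,c.min()],1),np.round(T[v,c.max()],1))
for v in (240,):
    for u in range(240,390,8): print(u,np.round(T[v,u],1),end=' ')
```

```text
230 285 325 [-23.3  -6.6  97.9] [ 2.3 -6.5 98.5]
240 285 325 [-23.5   0.2  98.5] [ 2.3  0.2 98.5]
340 288 324 [-23.1  72.1  96.7] [ 1.8 72.9 98. ]
370 289 324 [-23.   96.7  97.3] [ 1.9 97.7 98.8]
400 290 324 [-22.7 120.7  95.6] [  2.  123.2  98.6]
240 [-44.1 -11.8  58.9] 248 [-37.1 -16.   45.1] 256 [-32.9 -16.3  44.1] 264 [-30.4 -13.4  53.7] 272 [-45.4  32.3 204.1] 280 [-37.9  32.1 203.3] 288 [-21.5   0.1  98. ] 296 [-16.4   0.   97.8] 304 [-11.2  -0.   97.6] 312 [-6.1 -0.3 96.9] 320 [-0.9 -0.4 96.3] 328 [  6.6  32.3 203.9] 336 [ 14.   32.4 204.1] 344 [ 11.7 -13.3  53.9] 352 [ 15.9 -13.3  54. ] 360 [ 19.2 -15.7  46.1] 368 [ 22.9 -16.5  43.3] 376 [ 50.9  32.  203. ] 384 [ 58.3  32.  202.9]
```

Run:
```python
from h import *
s_pos=np.array([0.54915627,-0.30945632,0.21193019]); R0=Ro.from_euler('xyz',[179.958,-.270,169.210],degrees=True)
f=load('wrist_16.npz');X=cloud(f)
T=R0.inv().apply((X-s_pos).reshape(-1,3)).reshape(X.shape)*1000
for v in (232,236,240,244):
    for u in list(range(262,274))+list(range(336,346)):
        if T[v,u,2]<80: print(v,u,np.round(T[v,u],1),end=' ')
    print()
a=f['p'][200:340,220:420]; cv2.imwrite('pics/c16b.png',cv2.resize(a,(800,560),interpolation=cv2.INTER_CUBIC)[:,:,::-1])
```

```text
232 262 [-32.1 -16.2  59.4] 232 263 [-31.3 -16.6  57.7] 232 264 [-30.8 -16.6  57.9] 232 265 [-30.5 -16.2  59.2] 232 266 [-29.7 -16.6  57.8] 232 267 [-29.2 -16.6  57.9] 232 268 [-28.9 -16.2  59.2] 232 342 [ 10.9 -16.   59.9] 232 343 [ 11.3 -16.7  57.3] 232 344 [ 11.8 -16.5  58. ] 232 345 [ 12.5 -16.2  59.4] 
236 262 [-31.  -16.2  51.5] 236 263 [-30.8 -15.7  53.4] 236 264 [-30.4 -15.5  54.1] 236 265 [-29.7 -15.7  53.4] 236 266 [-29.1 -15.9  52.7] 236 267 [-28.8 -15.4  54.2] 236 268 [-28.3 -15.5  54.2] 236 269 [-27.7 -15.5  54.2] 236 270 [-27.3 -15.4  54.5] 236 271 [-26.6 -15.5  53.9] 236 342 [ 10.6 -15.5  54.1] 236 343 [ 11.2 -15.1  55.4] 236 344 [ 11.7 -15.3  54.6] 236 345 [ 12.2 -15.3  54.6] 
240 262 [-31.2 -13.9  52.2] 240 263 [-30.7 -13.8  52.3] 240 264 [-30.4 -13.4  53.7] 240 265 [-29.8 -13.5  53.5] 240 266 [-29.4 -13.2  54.5] 240 267 [-28.7 -13.6  53.2] 240 268 [-28.2 -13.5  53.4] 240 269 [-27.8 -13.4  53.8] 240 270 [-27.4 -13.   55. ] 240 271 [-26.9 -12.9  55.3] 240 342 [ 10.7 -13.   55. ] 240 343 [ 11.2 -12.9  55.3] 240 344 [ 11.7 -13.3  53.9] 240 345 [ 12.3 -12.9  55.3] 
244 262 [-28.9 -16.6  36.6] 244 263 [-30.7 -11.8  51.9] 244 264 [-30.4 -11.4  53.1] 244 265 [-29.8 -11.5  52.8] 244 266 [-29.4 -11.2  53.8] 244 267 [-28.9 -11.2  53.8] 244 268 [-28.5 -11.   54.4] 244 269 [-27.9 -11.1  54. ] 244 270 [-27.5 -10.8  54.9] 244 271 [-26.7 -11.4  53.2] 244 342 [ 10.7 -10.9  54.5] 244 343 [ 11.2 -10.8  55. ] 244 344 [ 11.8 -10.7  55.1] 244 345 [ 12.3 -10.6  55.5]
```

View pics/c16b.png

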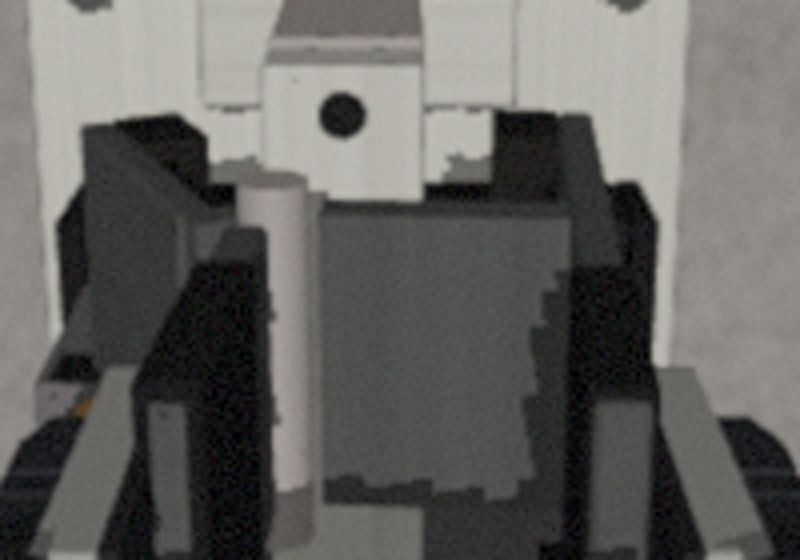

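Request:
drive_tool --deltas '[{"xyz":[-1.5,0,10],"twist":[0,-0.001,0],"claw":34},{"xyz":[-1.5,0,20],"twist":[0,-0.001,0],"claw":34},{"xyz":[-1.5,0,25],"twist":[0,-0.001,0],"claw":34},{"xyz":[-1.5,0,25],"twist":[0,-0.001,0],"claw":34}]'

```text
time_s: 31.4
tcp_pos: [0.5491, -0.3093, 0.187]
tcp_rot: [179.9, -0.2, 169.2]
force: [0.5, 0.3, -3.0]
opening: 0.0424
```

```bash
cat >> h.py <<'E'
def toolcloud(f,s):
    X=cloud(f); R0=Ro.from_euler('xyz',s['tcp_rot'],degrees=True)
    return X,R0.inv().apply((X-s['tcp_pos']).reshape(-1,3)).reshape(X.shape)*1000
E
python3 - <<'E'
from h import *
from workcell import robot
s=robot.observe(); print(s['tcp_pos'],s['tcp_rot'],s['force'],s['opening'])
F=grab(['wrist','side'],'17')
f=F['wrist'];X,T=toolcloud(f,s)
m=(np.abs(X[...,2]-.1143)<.004)
for v in (215,220,225,230,235,240,245):
    c=np.where(m[v,270:345])[0]+270
    if len(c): print(v,'bar',c.min(),c.max(),np.round(T[v,c.min()],1),np.round(T[v,c.max()],1))
    d=np.where((T[v,:,2]<65)&(T[v,:,2]>30))[0]
    L=d[d<300];R=d[d>320]
    if len(L) and len(R): print(v,'pads',L.max(),R.min(),np.round(T[v,L.max()],1),np.round(T[v,R.min()],1))
a=f['p'][190:340,220:420]; cv2.imwrite('pics/c17b.png',cv2.resize(a,(800,600),interpolation=cv2.INTER_CUBIC)[:,:,::-1])
a=F['side']['p'][130:270,360:500]; cv2.imwrite('pics/c17.png',cv2.resize(a,(600,600),interpolation=cv2.INTER_CUBIC)[:,:,::-1])
E
```

```text
[ 0.5490651  -0.30933765  0.18703781] [ 1.79931322e+02 -1.70565885e-01  1.69199256e+02] [ 0.54815295  0.27452889 -3.01986049] 0.042361534354264194
225 bar 282 325 [-23.  -15.6  76.4] [  1.9 -15.7  76.2]
230 bar 281 325 [-23.3 -13.5  73.2] [  1.9 -13.4  73.5]
230 pads 266 343 [-30.5 -16.3  63.1] [ 11.6 -16.5  62.2]
235 bar 281 325 [-23.4 -10.5  73.3] [  1.9 -10.4  73.5]
235 pads 271 342 [-26.7 -15.9  54.5] [ 10.6 -16.   54.3]
240 bar 281 325 [-23.5  -7.4  73.4] [ 1.9 -7.6 72.9]
240 pads 271 342 [-26.8 -13.1  54.7] [ 10.6 -13.2  54.5]
245 bar 297 325 [-14.3  -4.2  74. ] [ 2.  -4.2 74.1]
245 pads 271 342 [-26.9 -10.4  54.4] [ 10.7 -10.4  54.4]
```

View pics/c17b.png

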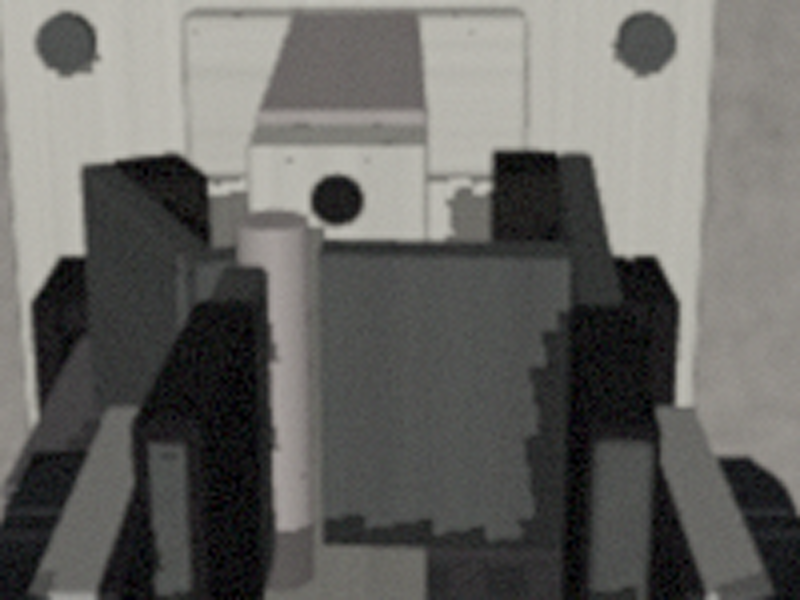

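View pics/c17.png

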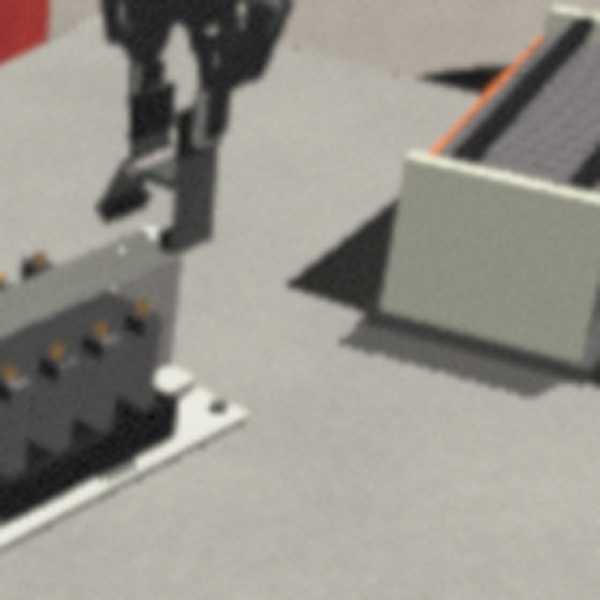

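Run:
```python
from h import *
print(delta([.5523,-.31,.187],169.2),delta([.5523,-.31,.145],169.2))
```

```text
(array([-2.5,  0.3,  2.2]), array([ 0., -0.,  0.])) (array([-2.5,  0.3, 44.2]), array([ 0., -0.,  0.]))
```

Request:
drive_tool --deltas '[{"xyz":[-2.5,0.3,0],"twist":[0,0,0],"claw":34},{"xyz":[-2.5,0.3,0],"twist":[0,0,0],"claw":34},{"xyz":[-2.5,0.3,8],"twist":[0,0,0],"claw":34},{"xyz":[-2.5,0.3,16],"twist":[0,0,0],"claw":34},{"xyz":[-2.5,0.3,20],"twist":[0,0,0],"claw":34}]'

```text
time_s: 31.92
tcp_pos: [0.5519, -0.3096, 0.1672]
tcp_rot: [179.9, -0.1, 169.2]
force: [-0.1, 0.4, -2.4]
opening: 0.0426
```

Run:
```python
from h import *
from workcell import robot
s=robot.observe(); print(s['tcp_pos'],s['tcp_rot'],s['force'],s['opening'])
print(delta([.5523,-.31,.145],169.2))
F=grab(['wrist'],'18')
f=F['wrist'];X,T=toolcloud(f,s)
m=(np.abs(X[...,2]-.1143)<.004)
for v in (225,230,235,240,245):
    c=np.where(m[v,270:345])[0]+270
    if len(c): print(v,'bar',c.min(),c.max(),np.round(T[v,c.min()],1),np.round(T[v,c.max()],1))
    d=np.where((T[v,:,2]<65)&(T[v,:,2]>30)&(~m[v]))[0]
    L=d[d<300];R=d[d>320]
    if len(L) and len(R): print(v,'pads',L.max(),R.min(),np.round(T[v,L.max()],1),np.round(T[v,R.min()],1))
a=f['p'][190:340,220:420]; cv2.imwrite('pics/c18b.png',cv2.resize(a,(800,600),interpolation=cv2.INTER_CUBIC)[:,:,::-1])
```

```text
[ 0.55186653 -0.30964459  0.16724457] [ 1.79947411e+02 -1.24774081e-01  1.69199579e+02] [-0.06033699  0.44437117 -2.40995505] 0.042580289784983655
(array([-0.5, -0.3, 22.2]), array([ 0.001, -0.002, -0.   ]))
230 pads 299 324 [-12.4 -16.4  62.8] [  1.3 -15.8  64.9]
235 bar 270 344 [-27.3 -15.9  54.8] [ 11.7 -15.6  55.5]
240 bar 270 344 [-27.5 -12.9  55.5] [ 11.7 -13.1  54.7]
240 pads 258 360 [-32.  -16.2  44.6] [ 19.1 -16.   45.3]
245 bar 270 344 [-27.4 -10.4  54.7] [ 11.7 -10.4  54.4]
245 pads 263 360 [-28.1 -16.7  34.9] [ 18.8 -14.7  41.1]
```

View pics/c18b.png

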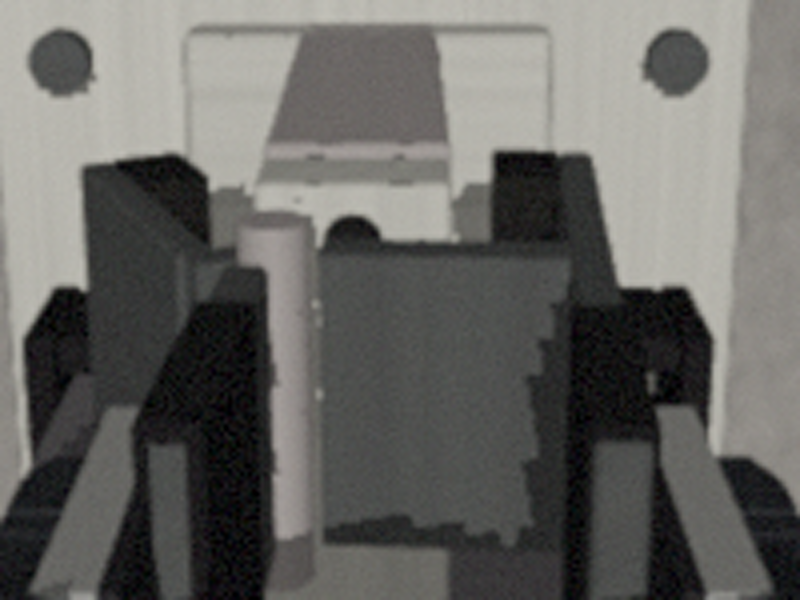

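Request:
drive_tool --deltas '[{"xyz":[-0.5,-0.3,8],"twist":[0,-0.002,0],"claw":34},{"xyz":[-0.5,-0.3,15],"twist":[0,-0.002,0],"claw":34},{"xyz":[-0.5,-0.3,20],"twist":[0,-0.002,0],"claw":34},{"xyz":[-2.5,-0.3,22.5],"twist":[0,-0.002,0],"claw":34},{"xyz":[-4,-0.3,23],"twist":[0,-0.002,0],"claw":34},{"xyz":[-4,-0.3,23],"twist":[0,-0.002,0],"claw":34}]'

```text
time_s: 32.47
tcp_pos: [0.5556, -0.3106, 0.1434]
tcp_rot: [180.0, -0.1, 169.2]
force: [-0.1, 0.0, -1.9]
opening: 0.0424
```

Run:
```python
from h import *
from workcell import robot
s=robot.observe(); print(s['tcp_pos'],s['tcp_rot'],s['force'],s['opening'])
F=grab(['wrist','side'],'19')
f=F['wrist'];X,T=toolcloud(f,s)
for (u,v) in [(330,260),(330,290),(372,380),(265,380)]: print(np.round(T[v,u],1),np.round(X[v,u],4))
a=f['p'][190:340,220:420]; cv2.imwrite('pics/c19b.png',cv2.resize(a,(800,600),interpolation=cv2.INTER_CUBIC)[:,:,::-1])
a=F['side']['p'][130:270,360:500]; cv2.imwrite('pics/c19.png',cv2.resize(a,(600,600),interpolation=cv2.INTER_CUBIC)[:,:,::-1])
```

```text
[ 0.55560618 -0.31064507  0.14335079] [ 1.79951240e+02 -9.42758388e-02  1.69203915e+02] [-0.11934268  0.02494447 -1.90551229] 0.042363955588230646
[  3.4 -14.3  20.4] [ 0.5495 -0.324   0.123 ]
[ 3.6  0.7 21.6] [ 0.5522 -0.3093  0.1218]
[ 16.9  12.1 -27.9] [ 0.5413 -0.2956  0.1713]
[-20.5  14.7 -24.4] [ 0.5785 -0.3001  0.1677]
```

View pics/c19b.png

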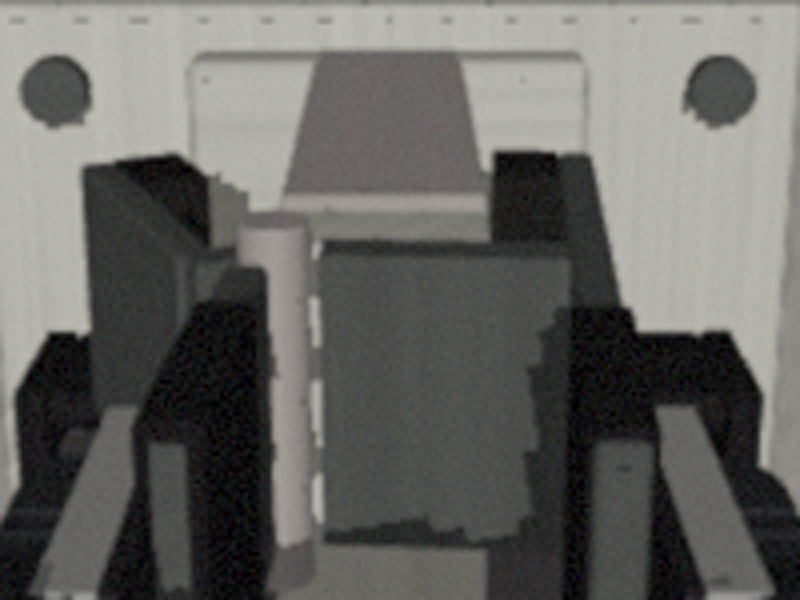

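View pics/c19.png

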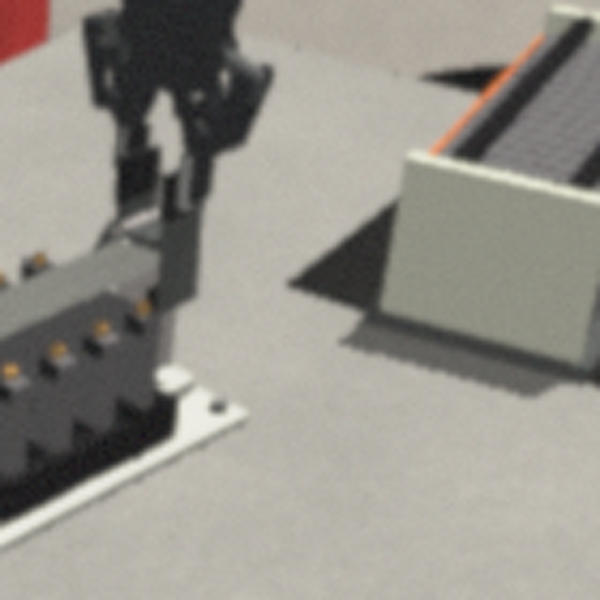

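Request:
drive_tool --deltas '[{"xyz":[0.5,0,1.5],"twist":[0,0,0],"claw":34},{"xyz":[0.5,0,2.5],"twist":[0,0,0],"claw":34},{"xyz":[0.5,0,3],"twist":[0,0,0],"claw":34}]'

```text
time_s: 32.82
tcp_pos: [0.5554, -0.3107, 0.142]
tcp_rot: [180.0, 0.0, 169.2]
force: [-0.7, 1.0, 3.1]
opening: 0.0427
```

Run:
```python
from h import *
from workcell import robot
s=robot.observe(); print(s['tcp_pos'],s['tcp_rot'],s['force'],s['opening'])
```

```text
[ 0.55537768 -0.31073336  0.14202878] [1.79983000e+02 2.72899245e-02 1.69211512e+02] [-0.65342609  0.99468287  3.11502032] 0.04268777401277713
```

Request:
drive_tool --deltas '[{"xyz":[-1.5,0,0.6],"twist":[0,0,0],"claw":47},{"xyz":[-3.5,0,1.3],"twist":[0,0,0],"claw":51},{"xyz":[-5.5,0,2],"twist":[0,0,0],"claw":55},{"xyz":[-7.5,0,2.8],"twist":[0,0,0],"claw":59},{"xyz":[-9.5,0,3.6],"twist":[0,0,0],"claw":63},{"xyz":[-10.5,0,4],"twist":[0,0,0],"claw":67},{"xyz":[-10.5,0,4],"twist":[0,0,0],"claw":74},{"xyz":[-10.5,0,4],"twist":[0,0,0],"claw":85},{"xyz":[-10.5,0,4],"twist":[0,0,0],"claw":85}]'

```text
time_s: 33.57
tcp_pos: [0.566, -0.3127, 0.1382]
tcp_rot: [180.0, 0.1, 169.2]
force: [-0.1, 0.6, 0.9]
opening: 0.0848
```

Run:
```python
from h import *
from workcell import robot
s=robot.observe(); print(s['tcp_pos'],s['tcp_rot'],s['force'],s['opening'])
F=grab(['wrist','side'],'20')
f=F['wrist'];X,T=toolcloud(f,s)
for (u,v) in [(330,260),(330,290)]: print(np.round(T[v,u],1),np.round(X[v,u],4))
a=f['p'][190:400,190:470]; cv2.imwrite('pics/c20b.png',cv2.resize(a,(800,600),interpolation=cv2.INTER_CUBIC)[:,:,::-1])
a=F['side']['p'][130:270,360:500]; cv2.imwrite('pics/c20.png',cv2.resize(a,(600,600),interpolation=cv2.INTER_CUBIC)[:,:,::-1])
```

```text
[ 0.56595136 -0.31272478  0.13823226] [1.79985534e+02 6.67877163e-02 1.69216832e+02] [-0.07471616  0.62735094  0.89361656] 0.08476522280972952
[  3.4 -15.1  18.1] [ 0.5598 -0.3269  0.1201]
[ 3.5 -0.6 18.7] [ 0.5624 -0.3127  0.1195]
```

View pics/c20b.png

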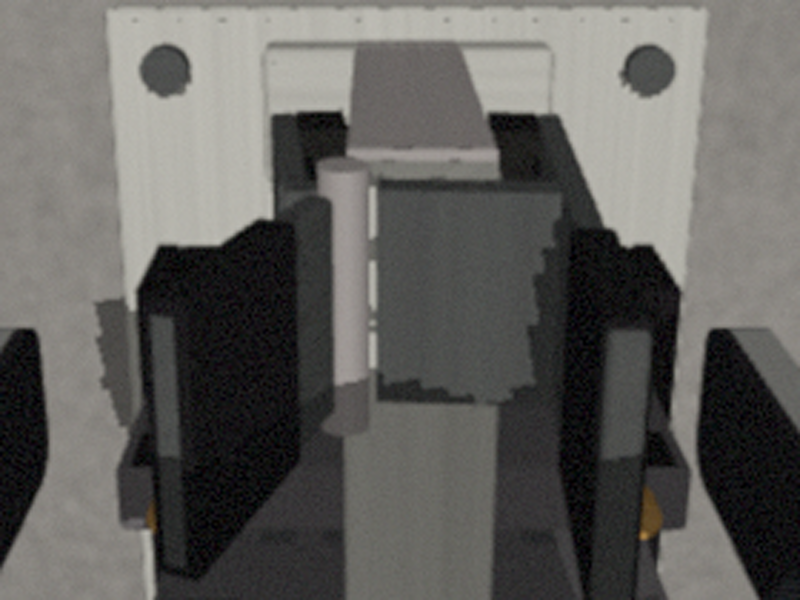

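View pics/c20.png

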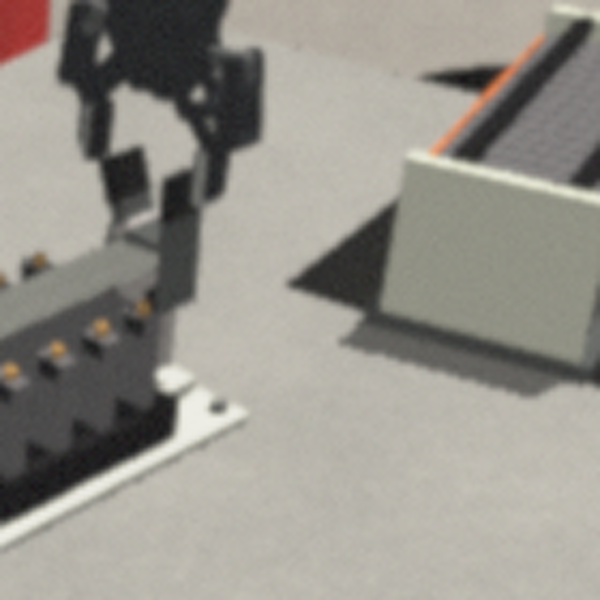

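Request:
drive_tool --deltas '[{"xyz":[0,0,-30],"twist":[0,0,0],"claw":85},{"xyz":[0,0,-70],"twist":[0,0,0],"claw":85},{"xyz":[0,0,-105],"twist":[0,0,0],"claw":85},{"xyz":[0,0,-110],"twist":[0,0,0],"claw":85}]'

```text
time_s: 34.0
tcp_pos: [0.567, -0.3142, 0.2571]
tcp_rot: [-179.8, 0.7, 169.2]
force: [0.1, -0.5, 2.7]
opening: 0.0849
```

Run:
```python
from h import *
F=grab(['wrist'],'21')
rects(F['wrist'],.108,.118)
print(delta([.398,.259,.20],160.9))
```

```text
5544 c 575.1 -226.6 size 205.7 25.5 ang 79.1 med [ 577.2 -218.4  114.3]
(array([273.9, 531.1,  51.1]), array([-0.001,  0.011,  0.145]))
```

View pics/wrist_21.png

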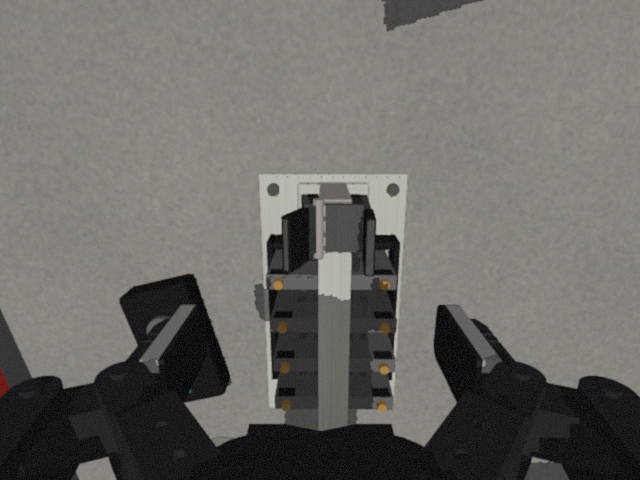

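The first clamp sits over the bar on the post (cols 285–375, rows 195–275), gripping it. Now on to the second clamp.

Request:
drive_tool --deltas '[{"xyz":[274,531,0],"twist":[0,0.011,0.145],"claw":85},{"xyz":[274,531,0],"twist":[0,0.011,0.145],"claw":85},{"xyz":[274,531,0],"twist":[0,0.011,0.145],"claw":85},{"xyz":[274,531,0],"twist":[0,0.011,0.145],"claw":85},{"xyz":[274,531,0],"twist":[0,0.011,0.145],"claw":85},{"xyz":[274,531,0],"twist":[0,0.011,0.145],"claw":85},{"xyz":[274,531,0],"twist":[0,0.011,0.145],"claw":85},{"xyz":[274,531,0],"twist":[0,0.011,0.145],"claw":85},{"xyz":[274,531,0],"twist":[0,0.011,0.145],"claw":85},{"xyz":[274,531,0],"twist":[0,0.011,0.145],"claw":85}]'

```text
time_s: 34.88
tcp_pos: [0.4472, 0.0876, 0.2501]
tcp_rot: [-180.0, 0.0, 160.9]
force: [0.2, 0.8, -0.5]
opening: 0.085
```

Run:
```python
from h import *
print(delta([.398,.259,.20],160.9))
```

```text
(array([102.6, 145.8,  50.1]), array([-0.,  0., -0.]))
```

Request:
drive_tool --deltas '[{"xyz":[102.6,145.8,20],"twist":[0,0,0],"claw":85},{"xyz":[102.6,145.8,30],"twist":[0,0,0],"claw":85},{"xyz":[102.6,145.8,50],"twist":[0,0,0],"claw":85},{"xyz":[102.6,145.8,50],"twist":[0,0,0],"claw":85},{"xyz":[102.6,145.8,50],"twist":[0,0,0],"claw":85},{"xyz":[102.6,145.8,50],"twist":[0,0,0],"claw":85},{"xyz":[102.6,145.8,50],"twist":[0,0,0],"claw":85}]'

```text
time_s: 35.47
tcp_pos: [0.3974, 0.2595, 0.1992]
tcp_rot: [-179.9, -0.0, 161.0]
force: [-0.0, -0.4, 0.4]
opening: 0.0852
```

Run:
```python
from h import *
from workcell import robot
s=robot.observe(); print(s['tcp_pos'],s['tcp_rot'])
F=grab(['wrist'],'22')
f=F['wrist'];X,T=toolcloud(f,s)
kw=dict(xr=(.33,.48),yr=(.18,.34))
for lo,hi in [(.092,.098),(.085,.092),(.04,.056)]:
    print(lo,hi);rects(f,lo,hi,40,**kw)
    m=(X[...,2]>lo)&(X[...,2]<hi)&(X[...,0]>.33)&(X[...,0]<.48)&(X[...,1]>.18)
    n,l,st,c=cv2.connectedComponentsWithStats(m.astype(np.uint8))
    for i in range(1,n):
        if st[i,4]>100: Q=T[l==i]; print('tool',np.round(Q.min(0),1),np.round(Q.max(0),1),np.round(cv2.minAreaRect(Q[:,:2].astype(np.float32))[2],1))
```

```text
[0.39735946 0.25952632 0.19915894] [-1.79898738e+02 -4.83578702e-03  1.61023247e+02]
0.092 0.098
536 c 425.1 248.9 size 37.3 6.6 ang 70.7 med [424.6 248.   95. ]
tool [-33.1 -19.5 102.1] [-26.4  17.8 107.1] 0.3
0.085 0.092
75 c 422.1 249.2 size 37.1 5.7 ang 80.2 med [420.5 243.3  88.9]
642 c 370.3 268.7 size 38.3 8.5 ang 70.9 med [369.9 267.8  88.2]
tool [ 24.4 -19.1 108.1] [ 32.8  19.2 114.1] 0.1
0.04 0.056
646 c 389.0 262.2 size 44.6 13.3 ang 71.2 med [390.8 259.1  52.1]
1760 c 412.0 254.3 size 36.9 32.4 ang 71.0 med [410.  253.5  48.4]
tool [  2.1 -22.2 143.2] [ 15.4  22.4 159.1] 89.9
tool [-31.8 -18.4 144. ] [  0.6  18.5 159.2] 90.0
```

View pics/wrist_22.png

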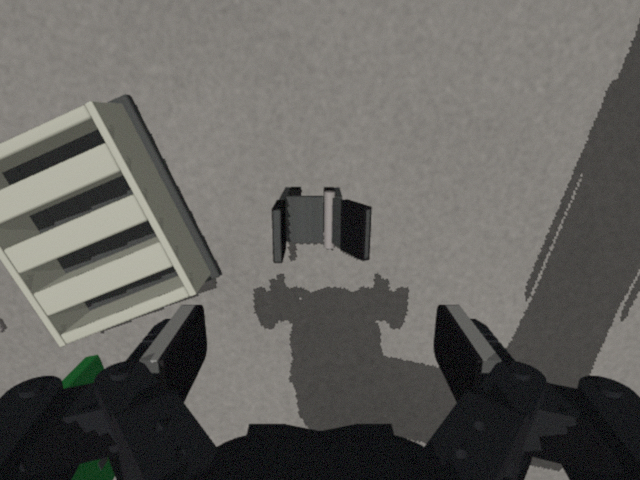

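Run:
```python
from h import *
print(delta([.3972,.2594,.060],160.9))
```

```text
(array([  0.9,   0.2, 140. ]), array([-0.001,  0.001,  0.001]))
```

Request:
drive_tool --deltas '[{"xyz":[0.5,0,35],"twist":[0,0,0.001],"claw":85},{"xyz":[0.5,0,70],"twist":[0,0,0.001],"claw":85},{"xyz":[0.5,0,95],"twist":[0,0,0.001],"claw":85},{"xyz":[0.5,0,115],"twist":[0,0,0.001],"claw":85},{"xyz":[0.5,0,130],"twist":[0,0,0.001],"claw":85},{"xyz":[0.5,0,139],"twist":[0,0,0.001],"claw":85},{"xyz":[0.5,0,139.5],"twist":[0,0,0.001],"claw":76},{"xyz":[0.5,0,139.5],"twist":[0,0,0.001],"claw":72},{"xyz":[0.5,0,139.5],"twist":[0,0,0.001],"claw":72}]' --newtons 40

```text
time_s: 36.27
tcp_pos: [0.3984, 0.2593, 0.0621]
tcp_rot: [179.9, 0.1, 160.9]
force: [0.8, -0.0, 0.3]
opening: 0.0719
```

Run:
```python
from h import *
from workcell import robot
s=robot.observe(); print(s['tcp_pos'],s['tcp_rot'],s['force'],s['opening'])
F=grab(['wrist'],'23')
```

```text
[0.39836    0.25929001 0.062133  ] [1.79911911e+02 9.98647757e-02 1.60858983e+02] [ 0.81063672 -0.02422192  0.33361388] 0.07194601838274331
```

View pics/wrist_23.png

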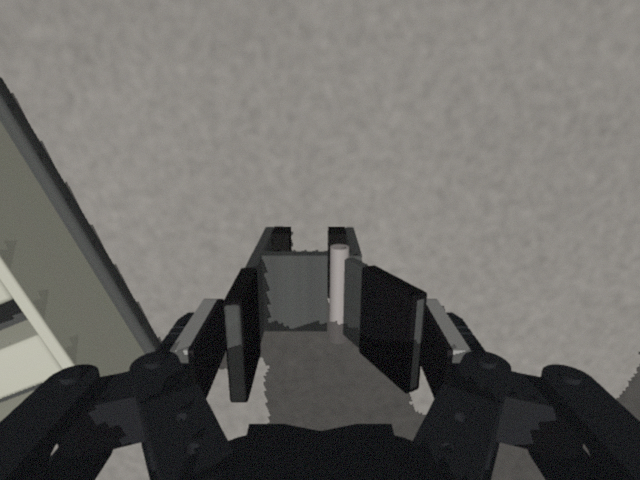

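Request:
drive_tool --deltas '[{"xyz":[0,0,-0.5],"twist":[0,0,0],"claw":66},{"xyz":[-1.5,0,-1.5],"twist":[0,0,0],"claw":62},{"xyz":[-3,0,-2.5],"twist":[0,0,0],"claw":58},{"xyz":[-5,0,-3.8],"twist":[0,0,0],"claw":54},{"xyz":[-7,0,-5.2],"twist":[0,0,0],"claw":50}]' --newtons 40

```text
time_s: 36.73
tcp_pos: [0.4068, 0.2578, 0.07]
tcp_rot: [179.7, 0.3, 160.9]
force: [-0.4, -0.2, 2.3]
opening: 0.0501
```

Run:
```python
from workcell import robot
s=robot.observe(); print(s['tcp_pos'],s['tcp_rot'],s['force'],s['opening'])
```

```text
[0.40678807 0.25775113 0.0700326 ] [179.70526806   0.30306594 160.88399372] [-0.35872578 -0.19481848  2.3473275 ] 0.050099085031099035
```

Request:
drive_tool --deltas '[{"xyz":[-1,0,-1],"twist":[0,0,0],"claw":47},{"xyz":[-2.5,0,-2],"twist":[0,0,0],"claw":43},{"xyz":[-3,0,-2.5],"twist":[0,0,0],"claw":38},{"xyz":[-3,0,-2.5],"twist":[0,0,0],"claw":34},{"xyz":[-3,0,-3],"twist":[0,0,0],"claw":34}]'

```text
time_s: 37.15
tcp_pos: [0.4091, 0.2565, 0.0722]
tcp_rot: [179.8, 0.3, 160.9]
force: [1.1, 0.2, -1.9]
opening: 0.0429
```

Run:
```python
from h import *
from workcell import robot
s=robot.observe(); print(s['tcp_pos'],s['tcp_rot'],s['force'],s['opening'])
F=grab(['wrist'],'24')
print(delta([s['tcp_pos'][0],s['tcp_pos'][1],.22],160.9))
```

```text
[0.40914778 0.2564709  0.07223793] [179.77891503   0.25212354 160.88386019] [ 1.05461513  0.24535806 -1.94826332] 0.0429321371286864
(array([  -0.6,    0.5, -147.5]), array([ 0.004,  0.005, -0.   ]))
```

View pics/wrist_24.png

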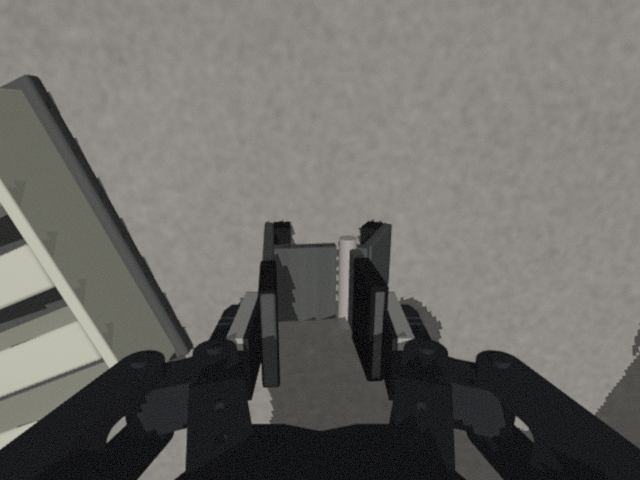

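Request:
drive_tool --deltas '[{"xyz":[0,0,-5],"twist":[0.002,0.002,0],"claw":34},{"xyz":[0,0,-25],"twist":[0.004,0.004,0],"claw":34},{"xyz":[0,0,-55],"twist":[0.004,0.004,0],"claw":34},{"xyz":[-0.5,0.5,-90],"twist":[0.004,0.004,0],"claw":34},{"xyz":[-0.5,0.5,-125],"twist":[0.004,0.004,0],"claw":34},{"xyz":[-0.5,0.5,-147],"twist":[0.004,0.004,0],"claw":34},{"xyz":[-0.5,0.5,-147],"twist":[0.004,0.004,0],"claw":34}]'

```text
time_s: 37.78
tcp_pos: [0.4107, 0.2575, 0.2261]
tcp_rot: [179.5, 0.3, 160.9]
force: [-0.3, 0.1, -0.7]
opening: 0.0432
```

Run:
```python
from h import *
from workcell import robot
s=robot.observe(); print(s['tcp_pos'],s['tcp_rot'],s['force'],s['opening'])
F=grab(['wrist'],'25')
f=F['wrist'];X,T=toolcloud(f,s)
for v in (230,236,240):
    d=np.where((T[v,:,2]<70)&(T[v,:,2]>30))[0]
    L=d[d<310];R=d[d>330]
    if len(L) and len(R): print(v,'pads',L.max(),R.min(),np.round(T[v,L.max()],1),np.round(T[v,R.min()],1))
for (u,v) in [(305,255),(305,310),(268,375),(380,370)]: print(np.round(T[v,u],1))
# web extents
m=(T[...,2]>15)&(T[...,2]<27); m[:, :270]=0; m[:,340:]=0
print(np.nanmin(T[m],0),np.nanmax(T[m],0))
# target: bar centre at post_b (TCP frame)
print(delta([.601,-.0854,.22],169.2))
```

```text
[0.41069376 0.25746238 0.22609916] [179.53364088   0.31058006 160.88325954] [-0.27951855  0.12559759 -0.71158524] 0.04319144335728659
230 pads 289 360 [-17.2 -18.4  54.9] [ 20.4 -17.4  58.6]
236 pads 290 360 [-16.8 -15.   55.4] [ 20.5 -14.1  58.2]
240 pads 290 360 [-16.8 -12.8  55.2] [ 20.5 -12.1  57.6]
[ -7.7 -15.7  22.8]
[-8.  11.2 22.1]
[-19.1  11.5 -26.2]
[ 20.6  12.8 -21.5]
[-23.51385409 -23.0479814   15.77049954] [ 8.00777167 20.96559058 26.9994451 ]
(array([-292.8, -261.3,    2.2]), array([ 0.005,  0.003, -0.145]))
```

View pics/wrist_25.png

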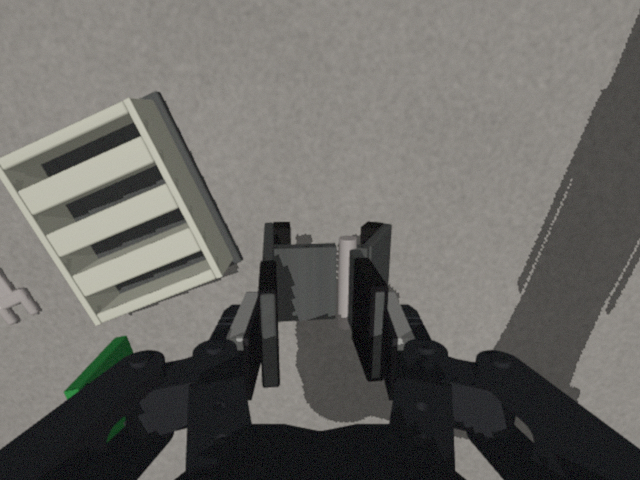

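Run:
```python
from h import *
s={'tcp_pos':np.array([0.41069376,0.25746238,0.22609916]),'tcp_rot':np.array([179.53364,.31058,160.88326])}
f=load('wrist_25.npz');X,T=toolcloud(f,s)
W=T[250:315,282:335].reshape(-1,3); W=W[np.abs(W[:,2]-22)<5]
A=np.c_[W[:,:2],np.ones(len(W))]; c=np.linalg.lstsq(A,W[:,2],rcond=None)[0]; print('web plane z=',c,np.degrees(np.arctan(c[:2])))
for u in (280,290,300,310,320,330,338): print(u,np.round(np.nanmedian(T[255:310,u],0),1))
print('row 350'); 
for u in range(255,400,6): print(u,np.round(T[350,u],1),end=' ')
s0={'tcp_pos':np.array([0.38879433,-0.26676915,0.21524197]),'tcp_rot':np.array([-179.949839,.12556,-178.486486])}
f=load('wrist_15.npz');X,T=toolcloud(f,s0)
W=T[260:315,305:355].reshape(-1,3); W=W[np.abs(W[:,2]-21)<5]
A=np.c_[W[:,:2],np.ones(len(W))]; c=np.linalg.lstsq(A,W[:,2],rcond=None)[0]; print('\nweb1 plane z=',c,np.degrees(np.arctan(c[:2])))
```

```text
web plane z= [1.19706415e-01 7.94277673e-03 2.37402266e+01] [6.82619043 0.45507801]
280 [-19.2  -3.2  21.5]
290 [-14.6  -2.7  21.9]
300 [-10.1  -3.1  22.4]
310 [-5.6 -3.4 22.9]
320 [-1.  -1.9 23.6]
330 [ 3.6 -1.9 24.2]
338 [ 7.3 -2.4 23.9]
row 350
255 [-22.8   0.5 -27.8] 261 [-21.5   3.1 -23.8] 267 [-19.2   2.1 -25.4] 273 [-17.1   1.9 -25.7] 279 [-45.1 163.3 226.8] 285 [-38.6 163.3 226.8] 291 [-32.1 163.3 226.8] 297 [-25.7 163.8 227.7] 303 [-19.2 163.2 226.6] 309 [-12.7 163.3 226.9] 315 [ -6.2 162.7 225.9] 321 [2.000e-01 1.631e+02 2.265e+02] 327 [  6.7 164.8 229.1] 333 [ 13.2 164.5 228.7] 339 [ 19.6 163.4 226.9] 345 [ 26.2 164.4 228.5] 351 [ 32.7 163.9 227.7] 357 [13.8 14.4 -6.1] 363 [ 15.    8.4 -15.5] 369 [ 16.3   4.2 -22. ] 375 [ 18.6   5.1 -20.8] 381 [ 20.2   3.3 -23.5] 387 [ 20.4  -2.9 -33.1] 393 [ 20.9  -7.1 -39.7] 399 [ 22.7  -7.1 -39.8] 
web1 plane z= [-6.35656411e-02 -4.64811912e-03  2.11971280e+01] [-3.63714948 -0.26631569]
```

```bash
cat >> h.py <<'E'
def deltat(xyz,yaw,ty,st=None):
    if st is None:
        from workcell import robot; st=robot.observe()
    R0=Ro.from_euler('xyz',st['tcp_rot'],degrees=True)
    R1=Ro.from_euler('xyz',[180,0,yaw],degrees=True)*Ro.from_rotvec([0,ty,0])
    return np.round(R0.inv().apply(np.asarray(xyz)-st['tcp_pos'])*1000,1),np.round((R0.inv()*R1).as_rotvec(),3)
E
python3 - <<'E'
from h import *
from workcell import robot
print(robot.observe()['tcp_pos'])
print(deltat([.5977,-.0842,.222],169.2,.115))
E
```

```text
[0.40979052 0.25734197 0.22280741]
(array([-2.893e+02, -2.612e+02,  2.000e-01]), array([ 0.013,  0.118, -0.144]))
```

Request:
drive_tool --deltas '[{"xyz":[-15,-13.5,0],"twist":[0.001,0.01,-0.01],"claw":34},{"xyz":[-40,-36,0],"twist":[0.003,0.03,-0.03],"claw":34},{"xyz":[-68,-61,0],"twist":[0.005,0.045,-0.05],"claw":34},{"xyz":[-96,-86.5,0],"twist":[0.007,0.06,-0.07],"claw":34},{"xyz":[-124,-112,0],"twist":[0.009,0.075,-0.09],"claw":34},{"xyz":[-152,-137,0],"twist":[0.01,0.09,-0.11],"claw":34},{"xyz":[-180,-162.5,0],"twist":[0.011,0.1,-0.125],"claw":34},{"xyz":[-208,-188,0],"twist":[0.012,0.11,-0.135],"claw":34},{"xyz":[-236,-213,0],"twist":[0.013,0.118,-0.144],"claw":34},{"xyz":[-260,-235,0],"twist":[0.013,0.118,-0.144],"claw":34}]'

```text
time_s: 38.67
tcp_pos: [0.5789, -0.052, 0.2203]
tcp_rot: [-180.0, -6.8, 169.2]
force: [0.9, 0.2, -0.9]
opening: 0.043
```

Run:
```python
from h import *
print(deltat([.5977,-.0842,.222],169.2,.115))
```

```text
(array([-24.1, -28.1,  -4.5]), array([-0.   , -0.003, -0.001]))
```

Request:
drive_tool --deltas '[{"xyz":[-14,-16,-3],"twist":[0,0,0],"claw":34},{"xyz":[-22,-26,-4],"twist":[0,0,0],"claw":34},{"xyz":[-24.1,-28.1,-4.5],"twist":[0,-0.003,0],"claw":34},{"xyz":[-24.1,-28.1,-4.5],"twist":[0,-0.003,0],"claw":34},{"xyz":[-24.1,-28.1,-4.5],"twist":[0,-0.003,0],"claw":34}]'

```text
time_s: 39.08
tcp_pos: [0.5973, -0.0835, 0.2215]
tcp_rot: [-180.0, -6.7, 169.2]
force: [0.4, 1.0, -1.8]
opening: 0.0428
```

```bash
cat > lk.py <<'E'
from h import *
from workcell import robot
import sys
tag=sys.argv[1]
s=robot.observe(); print(s['tcp_pos'],s['tcp_rot'],s['force'],s['opening'])
F=grab(['wrist','side'],tag)
f=F['wrist'];X=cloud(f)
Rl=Ro.from_euler('xyz',[180,0,169.2],degrees=True)
T=Rl.inv().apply((X-s['tcp_pos']).reshape(-1,3)).reshape(X.shape)*1000   # level frame
m=(np.abs(X[...,2]-.1143)<.004)
for v in range(215,256,5):
    c=np.where(m[v,270:365])[0]+270
    if len(c)>5: print(v,'bar',c.min(),c.max(),np.round(T[v,c.min()],1),np.round(T[v,c.max()],1))
    d=np.where((T[v,:,2]<75)&(T[v,:,2]>30)&(~m[v]))[0]
    L=d[d<310];R=d[d>330]
    if len(L) and len(R): print(v,'pads',L.max(),R.min(),np.round(T[v,L.max()],1),np.round(T[v,R.min()],1))
for (u,v) in [(285,255),(305,255),(325,255),(305,310),(268,375),(380,370)]: print(u,v,np.round(T[v,u],1))
a=f['p'][190:400,190:470]; cv2.imwrite(f'pics/c{tag}b.png',cv2.resize(a,(800,600),interpolation=cv2.INTER_CUBIC)[:,:,::-1])
a=F['side']['p'][120:280,300:460]; cv2.imwrite(f'pics/c{tag}.png',cv2.resize(a,(600,600),interpolation=cv2.INTER_CUBIC)[:,:,::-1])
E
python3 lk.py 26
```

```text
[ 0.59729297 -0.08348095  0.22152693] [-179.98998331   -6.66292736  169.18365214] [ 0.39062129  0.9564877  -1.76529942] 0.04281634858912834
215 bar 275 314 [-17.8 -14.8 107.8] [  7.8 -13.8 109. ]
220 bar 275 314 [-17.9 -11.5 107.8] [  7.7 -10.6 108.2]
225 bar 290 314 [ -8.2  -7.9 107.2] [  7.8  -7.1 108.7]
225 pads 289 363 [-10.4 -19.4  63.6] [ 29.3 -19.5  58.4]
230 bar 290 314 [ -8.3  -4.8 106.1] [  7.7  -3.7 108.5]
230 pads 289 360 [-10.7 -18.2  57.7] [ 27.  -17.7  55.1]
235 bar 291 314 [ -7.7  -1.1 107. ] [ 7.700e+00 -1.000e-01  1.086e+02]
235 pads 290 360 [-10.2 -15.3  58.1] [ 26.9 -15.   54.7]
240 bar 291 314 [ -7.8   2.  106. ] [  7.7   3.2 108. ]
240 pads 290 360 [-10.3 -12.7  57.5] [ 26.9 -12.4  54.2]
245 pads 273 376 [-19.1 -18.5  31.4] [ 29.4 -16.9  30.7]
285 255 [-13.9 -16.   23.8]
305 255 [ -4.9 -15.5  24.4]
325 255 [  4.2 -15.1  24.3]
305 310 [-5.2 11.9 24.4]
268 375 [-22.   11.6 -23.5]
380 370 [ 18.2  13.3 -23.1]
```

View pics/c26b.png

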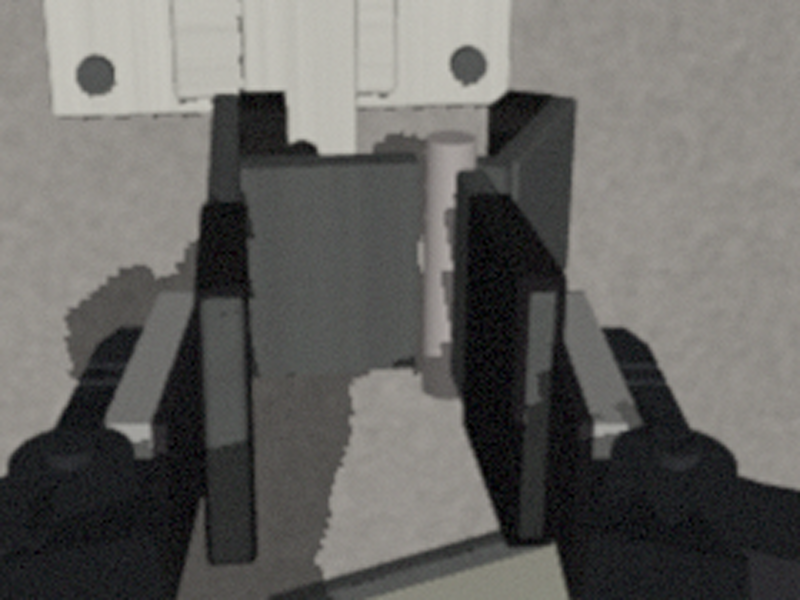

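View pics/c26.png

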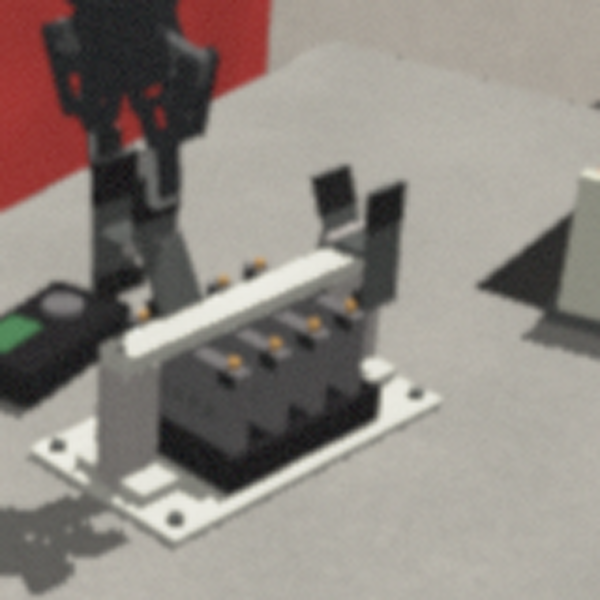

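Run:
```python
from h import *
print(deltat([.6105,-.0860,.222],169.2,.115),deltat([.6105,-.0860,.192],169.2,.115))
```

```text
(array([-13.4,  -0.4,  -1.4]), array([-0.   , -0.   ,  0.001])) (array([-16.8,  -0.4,  28.4]), array([-0.   , -0.   ,  0.001]))
```

Request:
drive_tool --deltas '[{"xyz":[-7,-0.4,-1],"twist":[0,0,0],"claw":34},{"xyz":[-13.4,-0.4,-1.4],"twist":[0,0,0],"claw":34},{"xyz":[-15,-0.4,12],"twist":[0,0,0],"claw":34},{"xyz":[-16.8,-0.4,26],"twist":[0,0,0],"claw":34},{"xyz":[-16.8,-0.4,28.4],"twist":[0,0,0],"claw":34},{"xyz":[-16.8,-0.4,28.4],"twist":[0,0,0],"claw":34}]'

```text
time_s: 39.68
tcp_pos: [0.6102, -0.0857, 0.1907]
tcp_rot: [-180.0, -6.7, 169.3]
force: [0.3, -0.8, -1.1]
opening: 0.0433
```

```bash
python3 lk.py 27
```

```text
[ 0.61021947 -0.08568281  0.19074275] [-179.96906454   -6.74246072  169.25804346] [ 0.26035553 -0.8031521  -1.1473937 ] 0.04332145451134536
215 bar 297 341 [ -5.  -21.5  77.7] [ 20.5 -21.   77. ]
220 bar 297 341 [ -5.2 -18.8  76.7] [ 20.4 -18.3  76. ]
225 bar 297 341 [ -5.1 -15.3  78.8] [ 20.4 -15.3  76. ]
225 pads 289 363 [-10.3 -19.2  64.6] [ 29.6 -19.3  59.3]
230 bar 297 341 [ -5.2 -12.5  77.9] [ 20.7 -11.9  77.1]
230 pads 290 360 [-10.1 -18.4  57. ] [ 27.1 -17.7  55.1]
235 bar 298 341 [-4.7 -9.5 77.8] [20.6 -9.  76.7]
235 pads 290 360 [-10.1 -15.7  56.9] [ 27.1 -15.   54.9]
240 bar 297 338 [-5.1 -5.7 80.2] [18.8 -6.1 76.3]
240 pads 290 360 [-10.2 -12.9  57. ] [ 27.1 -12.3  54.5]
245 pads 273 376 [-19.1 -18.2  32.3] [ 29.4 -17.   30.5]
285 255 [-13.8 -16.1  23.8]
305 255 [ -4.9 -15.7  23.9]
325 255 [  4.  -15.8  22.4]
305 310 [-5.2 11.6 24. ]
268 375 [-22.   11.4 -23.8]
380 370 [ 18.3  13.3 -22.9]
```

View pics/c27b.png

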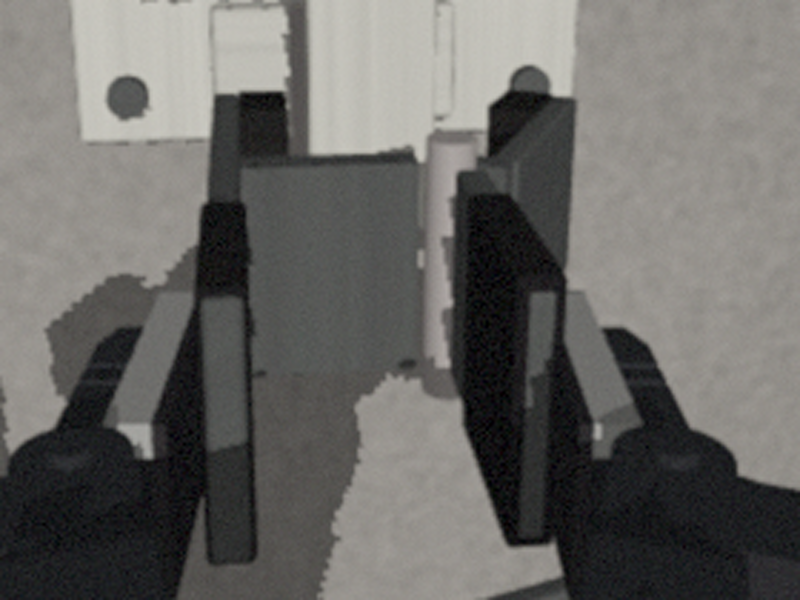

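View pics/c27.png

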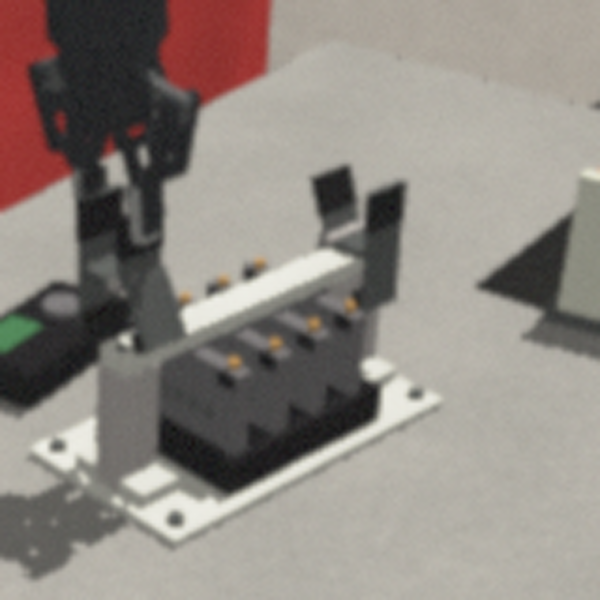

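Run:
```python
from h import *
for z in (.192,.17,.149): print(deltat([.6102,-.0857,z],169.2,.115))
```

```text
(array([0.6, 0.2, 0.9]), array([-0.   ,  0.001,  0.001]))
(array([-1.9,  0.2, 22.8]), array([-0.   ,  0.001,  0.001]))
(array([-4.3,  0.2, 43.6]), array([-0.   ,  0.001,  0.001]))
```

Request:
drive_tool --deltas '[{"xyz":[-0.8,0.2,10],"twist":[0,0,0],"claw":34},{"xyz":[-1.9,0.2,22],"twist":[0,0,0],"claw":34},{"xyz":[-3,0.2,32],"twist":[0,0,0],"claw":34},{"xyz":[-3.9,0.2,40],"twist":[0,0,0],"claw":34},{"xyz":[-4.3,0.2,43],"twist":[0,0,0],"claw":34},{"xyz":[-4.3,0.2,43],"twist":[0,0,0],"claw":34}]'

```text
time_s: 40.28
tcp_pos: [0.6096, -0.0858, 0.148]
tcp_rot: [-179.9, -6.7, 169.2]
force: [0.3, -0.8, -2.3]
opening: 0.0434
```

```bash
python3 lk.py 28|head -3
python3 - <<'E'
from h import *
for z in (.146,): print(deltat([.6102,-.0857,z],169.2,.115))
f=load('wrist_28.npz');X=cloud(f); print(np.round(np.nanmedian(X[255:310,285:325].reshape(-1,3),0),4))
E
```

```text
[ 0.60960466 -0.08575327  0.14801961] [-179.94635372   -6.69233555  169.24297558] [ 0.32369106 -0.774638   -2.34283087] 0.04335857287095489
215 bar 301 356 [ -5.7 -31.2  36.3] [ 20.2 -30.9  34.5]
220 bar 301 356 [ -5.7 -28.7  36.6] [ 20.2 -28.6  34.2]
(array([-0.3,  0.1,  3.8]), array([-0.001,  0.001,  0.001]))
[ 0.6143 -0.0895  0.1246]
```

View pics/c28b.png

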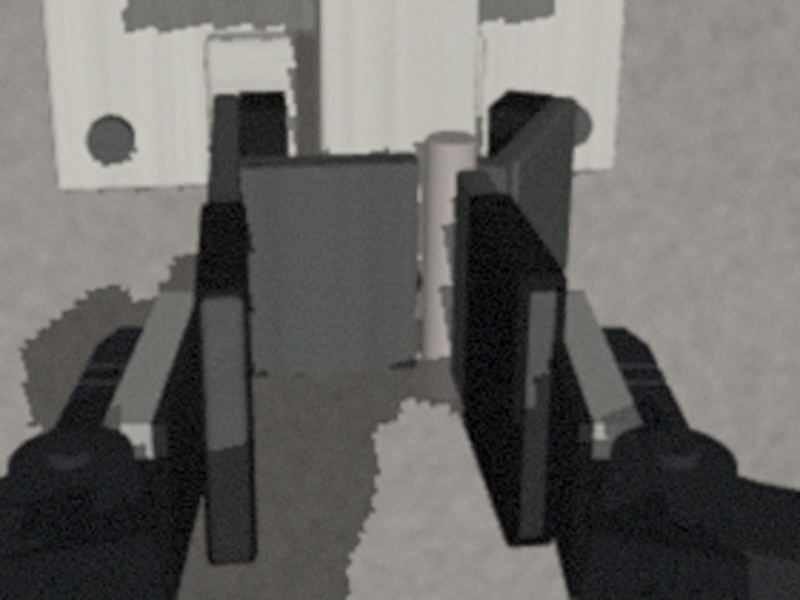

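View pics/c28.png

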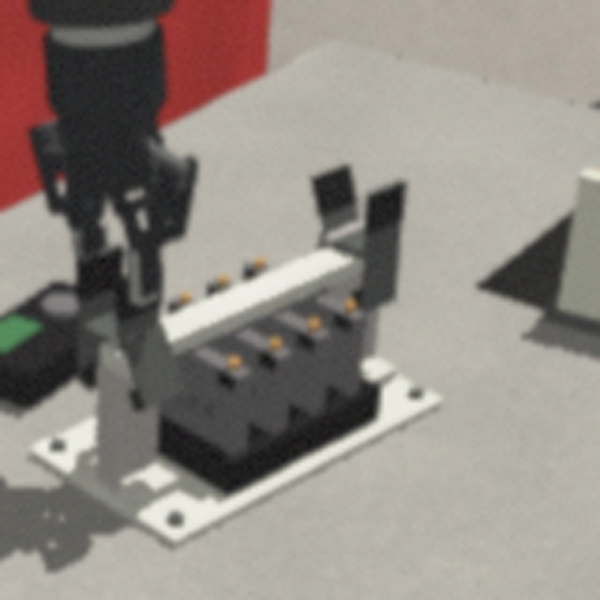

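Request:
drive_tool --deltas '[{"xyz":[1.5,0.1,2],"twist":[0,0,0],"claw":34},{"xyz":[3,0.1,3.5],"twist":[0,0,0],"claw":34},{"xyz":[3,0.1,4.5],"twist":[0,0,0],"claw":34},{"xyz":[3,0.1,5],"twist":[0,0,0],"claw":34}]'

```text
time_s: 40.72
tcp_pos: [0.6068, -0.0851, 0.1453]
tcp_rot: [-180.0, -6.5, 169.3]
force: [-0.7, 0.8, -1.5]
opening: 0.0434
```

```bash
python3 lk.py 29|head -3
python3 - <<'E'
from h import *
f=load('wrist_29.npz');X=cloud(f); print(np.round(np.nanmedian(X[255:310,285:325].reshape(-1,3),0),4))
E
```

```text
[ 0.60679751 -0.08505271  0.14530644] [-179.97221585   -6.52364198  169.25321906] [-0.66776848  0.83719564 -1.47748077] 0.04340390484910061
215 bar 296 351 [ -8.3 -32.4  31.5] [ 16.9 -31.9  30.5]
220 bar 296 351 [ -8.4 -30.1  31.1] [ 17.1 -29.3  31.5]
[ 0.6116 -0.0888  0.1219]
```

View pics/c29b.png

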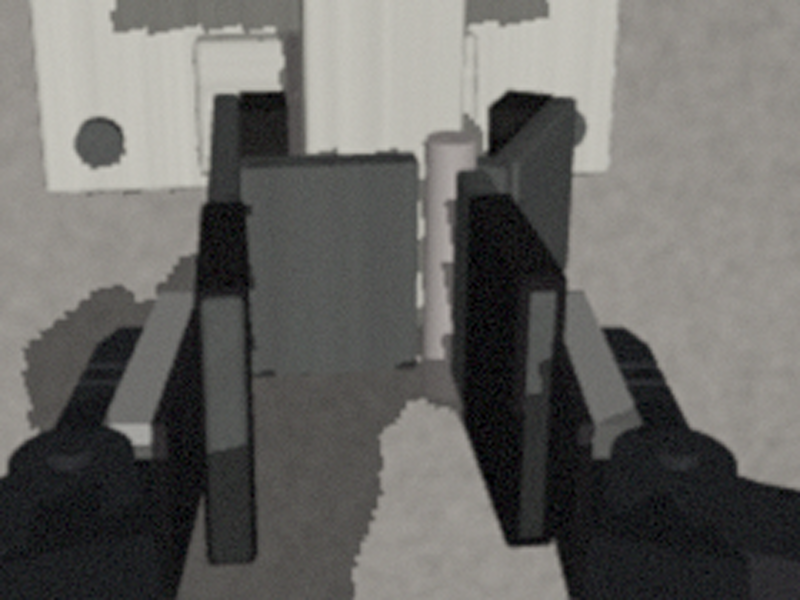

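Request:
drive_tool --deltas '[{"xyz":[0,0,1.5],"twist":[0,0,0],"claw":34},{"xyz":[0,0,2.5],"twist":[0,0,0],"claw":34},{"xyz":[0,0,3.5],"twist":[0,0,0],"claw":34},{"xyz":[0,0,3.5],"twist":[0,0,0],"claw":34}]'

```text
time_s: 41.15
tcp_pos: [0.6068, -0.0853, 0.1437]
tcp_rot: [-179.9, -6.4, 169.3]
force: [-2.0, -0.0, 5.3]
opening: 0.0431
```

```bash
python3 lk.py 30|head -1
python3 - <<'E'
from h import *
f=load('wrist_30.npz');X=cloud(f); print(np.round(np.nanmedian(X[255:310,285:325].reshape(-1,3),0),4))
E
```

```text
[ 0.60681838 -0.0852813   0.14366378] [-179.94792262   -6.41004522  169.26446457] [-1.97955419 -0.04009007  5.32646596] 0.043060898454491126
[ 0.6117 -0.0891  0.1204]
```

Request:
drive_tool --deltas '[{"xyz":[1.5,0,0.6],"twist":[0,0,0],"claw":47},{"xyz":[3.5,0,1.3],"twist":[0,0,0],"claw":51},{"xyz":[5.5,0,2],"twist":[0,0,0],"claw":55},{"xyz":[7.5,0,2.8],"twist":[0,0,0],"claw":59},{"xyz":[9.5,0,3.6],"twist":[0,0,0],"claw":63},{"xyz":[10.5,0,4],"twist":[0,0,0],"claw":67},{"xyz":[10.5,0,4],"twist":[0,0,0],"claw":74},{"xyz":[10.5,0,4],"twist":[0,0,0],"claw":85},{"xyz":[10.5,0,4],"twist":[0,0,0],"claw":85}]'

```text
time_s: 42.0
tcp_pos: [0.596, -0.0832, 0.1409]
tcp_rot: [-179.9, -6.4, 169.3]
force: [0.2, 0.1, 0.3]
opening: 0.0851
```

```bash
python3 lk.py 31|head -1
python3 - <<'E'
from h import *
f=load('wrist_31.npz');X=cloud(f); print(np.round(np.nanmedian(X[255:310,285:325].reshape(-1,3),0),4))
from workcell import robot
s=robot.observe();p=s['tcp_pos'];print(deltat([p[0],p[1],p[2]+.11],169.2,.113))
E
```

```text
[ 0.59604518 -0.08324447  0.1408565 ] [-179.94481207   -6.42249848  169.26360729] [0.15336609 0.11719882 0.25780001] 0.08513503086236826
[ 0.6008 -0.0888  0.1217]
(array([ 1.230e+01, -1.000e-01, -1.093e+02]), array([-0.001,  0.001,  0.001]))
```

View pics/c31b.png

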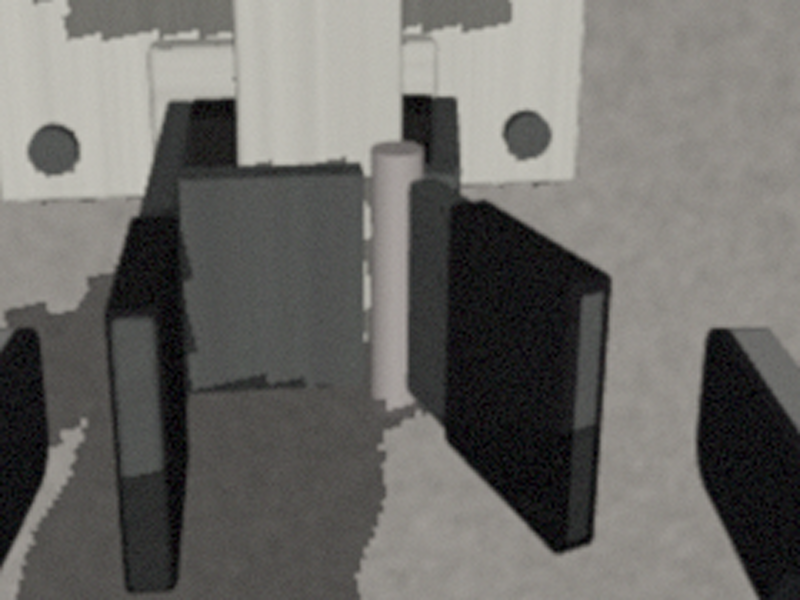

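View pics/c31.png

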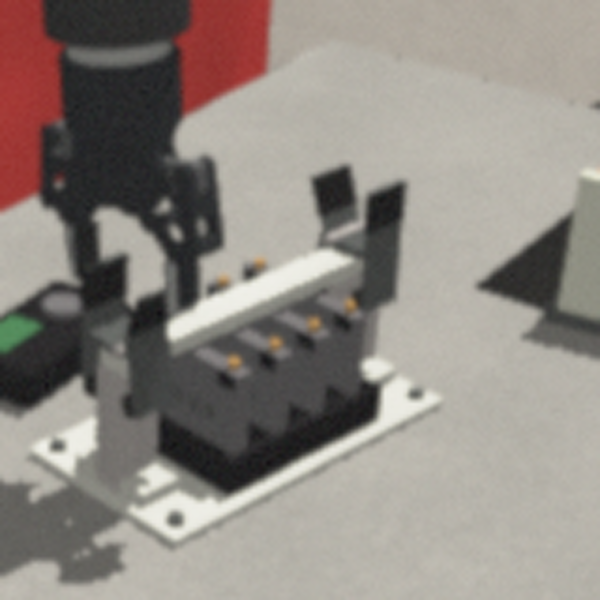

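Request:
drive_tool --deltas '[{"xyz":[3,0,-25],"twist":[0,0,0],"claw":85},{"xyz":[7,0,-60],"twist":[0,0,0],"claw":85},{"xyz":[12,0,-105],"twist":[0,-0.05,0],"claw":85},{"xyz":[16,0,-140],"twist":[0,-0.113,0],"claw":85},{"xyz":[16,-40,-140],"twist":[0,-0.113,0],"claw":85},{"xyz":[16,-80,-140],"twist":[0,-0.113,0],"claw":85},{"xyz":[16,-80,-140],"twist":[0,-0.113,0],"claw":85}]'

```text
time_s: 42.68
tcp_pos: [0.5797, -0.1662, 0.2835]
tcp_rot: [-179.9, 0.2, 169.1]
force: [-0.6, 1.1, -0.2]
opening: 0.085
```

Run:
```python
from h import *
F=grab(['wrist','side','top'],'32')
f=F['wrist'];X=cloud(f)
Rc=Ro.from_euler('z',-10.8,degrees=True).as_matrix(); c=np.array([.5805,-.1992,0])
Q=(X-c)@Rc*1000  # carrier frame
np.save('Q32.npy',Q)
rects(f,.1085,.119);rects(f,.14,.175)
for sgn in (-1,1):
    m=(np.abs(Q[...,1]-sgn*115)<30)&(np.abs(Q[...,0])<45)&(Q[...,2]>116)&(Q[...,2]<130)
    P=Q[m];print('web',len(P),np.round(np.percentile(P,[2,50,98],axis=0),1))
    A=np.c_[P[:,:2],np.ones(len(P))];print(np.linalg.lstsq(A,P[:,2],rcond=None)[0])
    m=(np.abs(Q[...,1]-sgn*115)<30)&(np.abs(Q[...,0])<50)&(Q[...,2]>155)
    P=Q[m];print('handles',len(P),np.round(np.percentile(P,[1,50,99],axis=0),1))
```

```text
8251 c 582.5 -196.2 size 252.0 40.2 ang 75.2 med [ 578.9 -209.7  114.4]
1012 c 587.6 -307.5 size 22.4 16.2 ang 80.5 med [ 587.4 -305.3  156.1]
390 c 540.6 -294.8 size 14.9 7.1 ang 80.4 med [ 541.5 -292.9  168.6]
650 c 626.2 -90.5 size 38.4 6.7 ang 79.2 med [624.5 -95.  167.1]
1008 c 578.6 -81.0 size 38.8 14.5 ang 79.5 med [578.2 -84.  159.4]
web 2383 [[ -19.2 -120.7  117.4]
 [  -1.  -106.9  121.9]
 [  16.4  -92.4  128.5]]
[ 7.24747513e-02 -1.82365853e-02  1.20364764e+02]
handles 892 [[ -23.6 -110.9  155.3]
 [  27.2 -101.8  163.5]
 [  34.9  -94.2  170.7]]
web 1847 [[-18.1  94.7 117.5]
 [  4.1 112.8 121.8]
 [ 22.2 134.  128.9]]
[-8.16744509e-02  2.23726544e-02  1.20134929e+02]
handles 1139 [[-31.   96.8 155.2]
 [-22.6 112.7 165.4]
 [ 27.4 134.1 169.4]]
```

View pics/wrist_32.png

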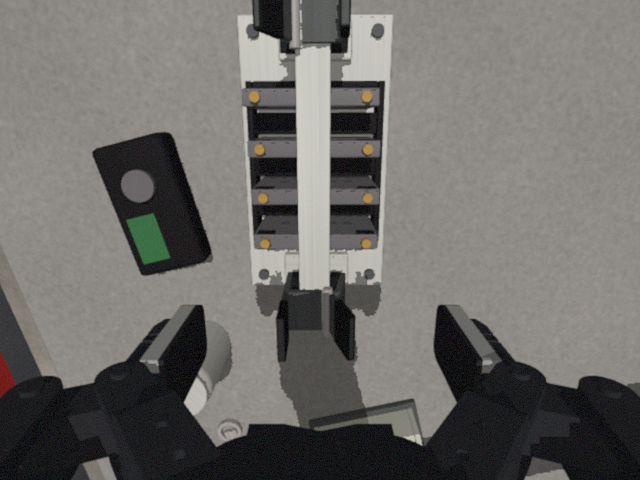

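View pics/side_32.png

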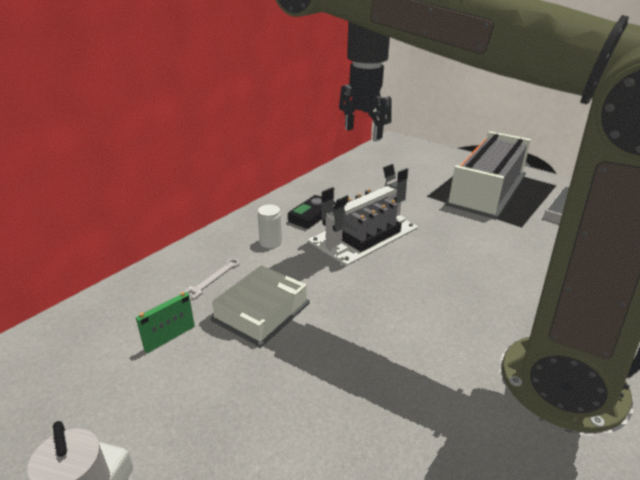

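Run:
```python
from h import *
print(delta([.36,.25,.30],169.2))
```

```text
(array([294.1, 363.3, -18.9]), array([-0.001,  0.001,  0.   ]))
```

Request:
drive_tool --deltas '[{"xyz":[294,363,-19],"twist":[0,0,0],"claw":85},{"xyz":[294,363,-19],"twist":[0,0,0],"claw":85},{"xyz":[294,363,-19],"twist":[0,0,0],"claw":85},{"xyz":[294,363,-19],"twist":[0,0,0],"claw":85},{"xyz":[294,363,-19],"twist":[0,0,0],"claw":85},{"xyz":[294,363,-19],"twist":[0,0,0],"claw":85},{"xyz":[294,363,-19],"twist":[0,0,0],"claw":85},{"xyz":[294,363,-19],"twist":[0,0,0],"claw":85},{"xyz":[294,363,-19],"twist":[0,0,0],"claw":85},{"xyz":[294,363,-19],"twist":[0,0,0],"claw":85}]'

```text
time_s: 43.67
tcp_pos: [0.3821, 0.2073, 0.2984]
tcp_rot: [180.0, 0.0, 169.3]
force: [1.6, 0.7, 0.5]
opening: 0.0852
```

Run:
```python
from h import *
F=grab(['side','top'],'33')
f=F['top'];X=cloud(f)
Rc=Ro.from_euler('z',-10.7,degrees=True).as_matrix(); c=np.array([.5774,-.1977,0])
Q=(X-c)@Rc*1000
m=(np.abs(Q[...,2]-114)<3)&(np.abs(Q[...,0])<30)&(np.abs(Q[...,1])<95);P=Q[m];print('bar x',np.percentile(P[:,0],[1,99]),np.median(P[:,2]))
for sgn in (-1,1):
    m=(np.abs(Q[...,1]-sgn*115)<35)&(np.abs(Q[...,0])<50)&(Q[...,2]>118)
    P=Q[m];print('clamp',len(P),np.round(np.percentile(P,[1,50,99],axis=0),1))
    m=(np.abs(Q[...,1]-sgn*115)<12)&(np.abs(Q[...,0])<18)&(Q[...,2]>116)&(Q[...,2]<132)
    P=Q[m]
    for x0 in range(-16,17,4):
        k=np.abs(P[:,0]-x0)<2
        if k.any(): print('  x',x0,np.round(np.median(P[k,2]),1),end='')
    print()
# module tops
for yb in (-60,-20,20,60):
    m=(np.abs(Q[...,1]-yb)<9)&(np.abs(Q[...,0])<60)&(np.abs(Q[...,0])>15)&(Q[...,2]>90)&(Q[...,2]<100);P=Q[m];print('mod',yb,len(P),np.round(np.percentile(P,[2,50,98],axis=0),1).tolist())
a=f['p'][120:320,190:490]; cv2.imwrite('pics/c33.png',cv2.resize(a,(800,533),interpolation=cv2.INTER_CUBIC)[:,:,::-1])
a=F['side']['p'][140:300,260:460]; cv2.imwrite('pics/c33s.png',cv2.resize(a,(800,600),interpolation=cv2.INTER_CUBIC)[:,:,::-1])
f0=load('top0.npz'); d=np.abs(f['p'].astype(int)-f0['p']).sum(-1)
for n,(u0,u1,v0,v1) in dict(can=(318,355,150,190),spanner=(218,295,168,195),meter=(372,440,152,195)).items():
    print(n,d[v0:v1,u0:u1].mean(),(d[v0:v1,u0:u1]>60).mean())
```

```text
bar x [-12.65194657  13.5453296 ] 114.05658305881398
clamp 591 [[ -25.  -133.1  118.4]
 [  10.4 -112.   139.6]
 [  34.8  -93.   171. ]]
  x -4 120.2  x 0 121.5  x 4 121.2  x 8 120.6  x 12 123.8  x 16 126.7
clamp 462 [[-29.6  94.8 118.3]
 [  9.9 115.1 125.4]
 [ 27.6 134.2 170.4]]
  x -12 126.2  x -8 125.4  x -4 121.5  x 0 120.5  x 4 121.4  x 8 121.7  x 12 122.7  x 16 121.5
mod -60 195 [[-51.0, -67.5, 90.7], [19.1, -59.1, 95.5], [56.2, -53.1, 99.5]]
mod -20 187 [[-53.4, -27.0, 91.4], [-17.1, -18.9, 95.7], [54.0, -12.7, 99.8]]
mod 20 184 [[-54.1, 13.2, 91.4], [-17.6, 20.6, 96.2], [52.6, 27.1, 99.8]]
mod 60 179 [[-54.1, 53.2, 90.8], [-19.4, 60.4, 96.1], [52.9, 67.2, 99.8]]
can 11.81081081081081 0.0
spanner 12.437229437229437 0.000481000481000481
meter 9.442886456908345 0.0
```

View pics/c33.png

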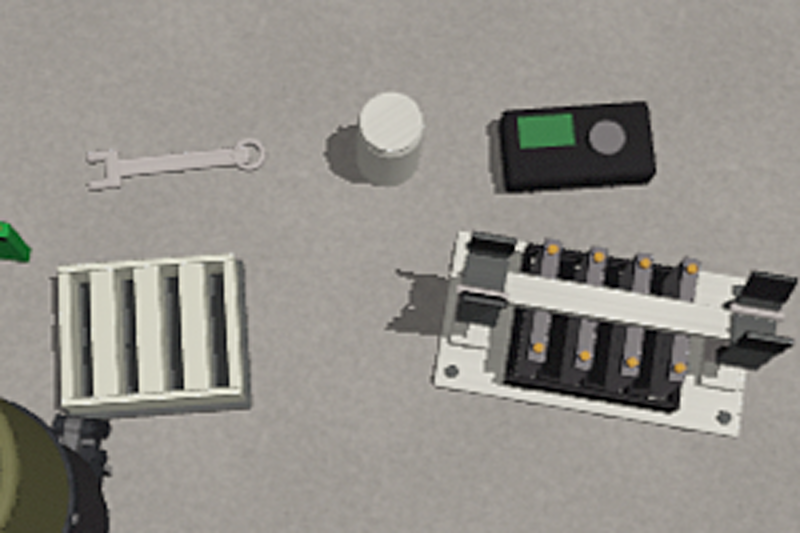

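View pics/c33s.png

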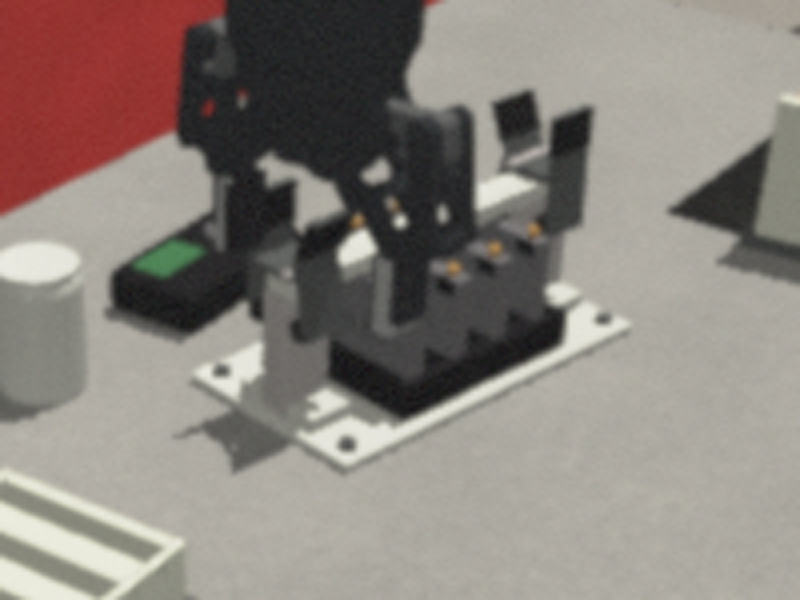

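Run:
```python
from h import *
Rc=Ro.from_euler('z',-10.8,degrees=True).as_matrix(); c=np.array([.5805,-.1992,0])
for n,sg in (('wrist_20',-1),('wrist_21',-1),('wrist_31',1),('wrist_32',1),('wrist_32',-1)):
    f=load(n+'.npz');X=cloud(f);Q=(X-c)@Rc*1000
    m=(np.abs(Q[...,2]-114)<3)&(np.abs(Q[...,0])<9)&(np.abs(Q[...,1])<92);print(n,'bar',m.sum(),np.median(Q[m][:,2]) if m.any() else None)
    # upward-facing web: x range fixed side -> -16..6 (sg=-1: fixed at -x), sg=1: -6..16
    lo,hi=(-14,4) if sg<0 else (-4,14)
    m=(np.abs(Q[...,1]-sg*115)<16)&(Q[...,0]>lo)&(Q[...,0]<hi)&(Q[...,2]>115.5)&(Q[...,2]<127)
    P=Q[m]
    for x0 in range(lo+2,hi,3):
        k=np.abs(P[:,0]-x0)<1.5
        if k.sum()>5: print('  x',x0,k.sum(),np.round(np.median(P[k,2]),2),end='')
    print()
```

```text
wrist_20 bar 3485 114.29124040035036
  x -12 467 121.75  x -9 456 121.62  x -6 465 121.38  x -3 462 121.18  x 0 456 121.12  x 3 376 120.92
wrist_21 bar 3770 114.29875075560241
  x -12 177 121.87  x -9 173 121.61  x -6 180 121.4  x -3 181 121.32  x 0 173 121.24  x 3 129 121.0
wrist_31 bar 10229 114.32920943063871
  x -2 427 121.66  x 1 440 121.59  x 4 438 121.55  x 7 443 121.54  x 10 444 121.54  x 13 376 121.53
wrist_32 bar 5369 114.37611385628375
  x -2 101 121.59  x 1 126 121.56  x 4 109 121.59  x 7 121 121.68  x 10 113 121.59  x 13 97 121.55
wrist_32 bar 5369 114.37611385628375
  x -12 143 121.95  x -9 143 121.73  x -6 171 121.63  x -3 153 121.31  x 0 144 121.18  x 3 144 121.25
```

Run:
```python
from h import *
print(delta([.607,-.0873,.28],79.2))
```

```text
(array([-275.4, -252.6,   17.7]), array([-0.  , -0.  ,  1.58]))
```

Request:
drive_tool --deltas '[{"xyz":[-275,-252,10],"twist":[0,0,1.57],"claw":0},{"xyz":[-275,-252,10],"twist":[0,0,1.57],"claw":0},{"xyz":[-275,-252,10],"twist":[0,0,1.57],"claw":0},{"xyz":[-275,-252,10],"twist":[0,0,1.57],"claw":0},{"xyz":[-275,-252,10],"twist":[0,0,1.57],"claw":0},{"xyz":[-275,-252,10],"twist":[0,0,1.57],"claw":0},{"xyz":[-275,-252,10],"twist":[0,0,1.57],"claw":0},{"xyz":[-275,-252,10],"twist":[0,0,1.57],"claw":0},{"xyz":[-275,-252,10],"twist":[0,0,1.57],"claw":0},{"xyz":[-275,-252,10],"twist":[0,0,1.57],"claw":0}]'

```text
time_s: 44.6
tcp_pos: [0.6086, -0.0906, 0.2838]
tcp_rot: [-179.6, 0.0, 97.0]
force: [-0.2, 1.3, -0.3]
opening: -0.0002
```

Run:
```python
from h import *
print(delta([.607,-.0873,.28],79.2))
```

```text
(array([ 3.4, -1.1,  3.8]), array([-0.006,  0.002,  0.311]))
```

Request:
drive_tool --deltas '[{"xyz":[3.4,-1.1,3.8],"twist":[-0.006,0.002,0.311],"claw":0},{"xyz":[3.4,-1.1,3.8],"twist":[-0.006,0.002,0.311],"claw":0},{"xyz":[3.4,-1.1,3.8],"twist":[-0.006,0.002,0.311],"claw":0},{"xyz":[3.4,-1.1,3.8],"twist":[-0.006,0.002,0.311],"claw":0},{"xyz":[3.4,-1.1,3.8],"twist":[-0.006,0.002,0.311],"claw":0}]'

```text
time_s: 45.02
tcp_pos: [0.6072, -0.087, 0.2797]
tcp_rot: [-180.0, -0.0, 79.4]
force: [0.1, -0.1, 0.6]
opening: -0.0001
```

Run:
```python
from h import *
from workcell import robot
s=robot.observe(); print(s['tcp_pos'],s['tcp_rot'])
f=grab(['wrist'],'34')['wrist'];X,T=toolcloud(f,s)
for nm,lo,hi in (('web',.119,.124),('barrel',.124,.131),('fix/handle tops',.158,.175)):
    m=(X[...,2]>lo)&(X[...,2]<hi)&(np.abs(X[...,0]-.6)<.06)&(np.abs(X[...,1]+.086)<.04)
    n,l,st,c=cv2.connectedComponentsWithStats(m.astype(np.uint8))
    for i in range(1,n):
        if st[i,4]>30: Q=T[l==i]; print(nm,st[i,4],np.round(np.percentile(Q,[1,50,99],axis=0),1).tolist())
a=f['p'][100:400,170:570]; cv2.imwrite('pics/c34.png',cv2.resize(a,(800,600),interpolation=cv2.INTER_CUBIC)[:,:,::-1])
```

```text
[ 0.60715735 -0.08695674  0.27966076] [-1.79954606e+02 -6.15297901e-03  7.93583432e+01]
web 1683 [[-17.8, -12.6, 156.0], [-0.3, 2.2, 158.0], [17.7, 17.0, 160.0]]
barrel 378 [[-21.8, -19.5, 148.9], [-0.3, -16.0, 154.1], [21.9, -12.7, 155.6]]
barrel 117 [[-17.4, 16.5, 148.7], [0.4, 16.9, 152.0], [17.1, 17.3, 155.4]]
fix/handle tops 628 [[-18.1, -36.2, 112.4], [0.3, -32.9, 114.5], [18.8, -27.8, 121.1]]
fix/handle tops 661 [[-18.3, 15.8, 109.7], [0.4, 17.4, 112.1], [19.0, 21.5, 121.2]]
```

View pics/c34.png

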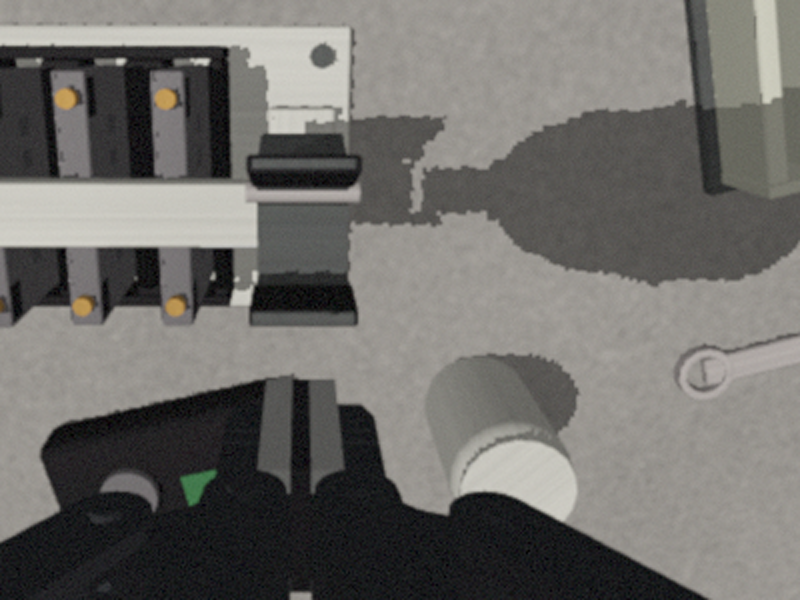

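Request:
drive_tool --deltas '[{"xyz":[0,1,35],"twist":[0,0,0.002],"claw":0},{"xyz":[0,1,70],"twist":[0,0,0.002],"claw":0},{"xyz":[0,1,95],"twist":[0,0,0.002],"claw":0},{"xyz":[0,1,106],"twist":[0,0,0.002],"claw":0},{"xyz":[0,1,110],"twist":[0,0,0.002],"claw":0},{"xyz":[0,1,110],"twist":[0,0,0.002],"claw":0}]'

```text
time_s: 45.57
tcp_pos: [0.6081, -0.0872, 0.1701]
tcp_rot: [-180.0, 0.0, 79.3]
force: [-0.8, -0.0, 0.0]
opening: -0.0002
```

Run:
```python
from h import *
from workcell import robot
s=robot.observe(); print(s['tcp_pos'],s['tcp_rot'],s['force'],s['moment'])
F=grab(['wrist'],'35')
a=F['wrist']['p'][160:460,170:570]; cv2.imwrite('pics/c35.png',cv2.resize(a,(800,600),interpolation=cv2.INTER_CUBIC)[:,:,::-1])
```

```text
[ 0.60810811 -0.08721119  0.17005082] [-1.79960132e+02  3.01294324e-02  7.93063871e+01] [-0.78030624 -0.01855305  0.01525948] [ 5.20813891e-03 -1.42045224e-02 -4.31696457e-05]
```

View pics/c35.png

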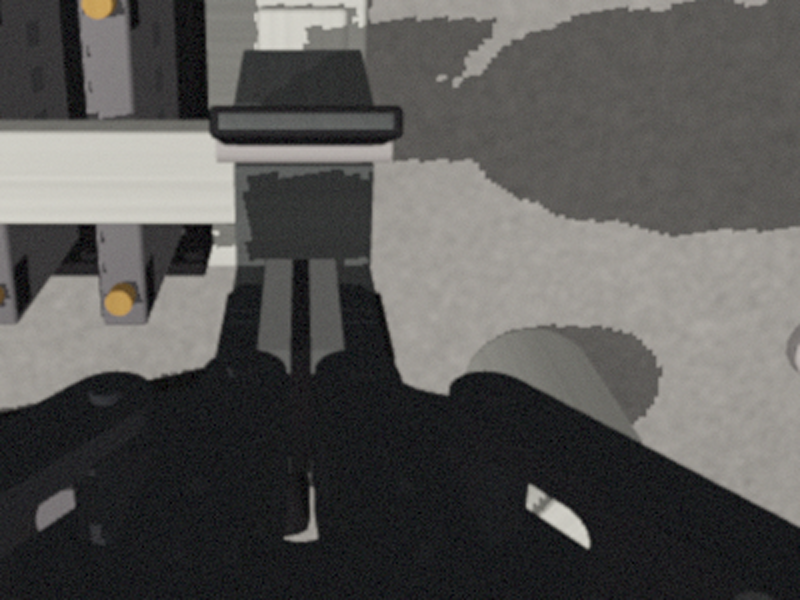

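Request:
drive_tool --deltas '[{"xyz":[0,0,10],"twist":[0,0,0],"claw":0},{"xyz":[0,0,20],"twist":[0,0,0],"claw":0},{"xyz":[0,0,20],"twist":[0,0,0],"claw":0}]'

```text
time_s: 45.87
tcp_pos: [0.6081, -0.087, 0.1496]
tcp_rot: [-180.0, -0.0, 79.3]
force: [0.3, 0.0, -0.8]
opening: -0.0
```

Run:
```python
from workcell import robot
s=robot.observe(); print(s['tcp_pos'],s['tcp_rot'],s['force'],s['moment'])
```

```text
[ 0.60812015 -0.08697878  0.14959961] [-1.79962768e+02 -1.96590352e-02  7.92961294e+01] [ 0.27404894  0.02564733 -0.82073467] [0.06501836 0.06398267 0.01842868]
```

Request:
drive_tool --deltas '[{"xyz":[0,0,10],"twist":[0,0,0],"claw":0},{"xyz":[0,0,18],"twist":[0,0,0],"claw":0},{"xyz":[0,0,24],"twist":[0,0,0],"claw":0},{"xyz":[0,0,25.5],"twist":[0,0,0],"claw":0}]'

```text
time_s: 46.2
tcp_pos: [0.6073, -0.0869, 0.122]
tcp_rot: [-179.8, 0.0, 79.3]
force: [0.2, 0.8, -0.8]
opening: 0.0001
```

Run:
```python
from workcell import robot
s=robot.observe(); print(s['tcp_pos'],s['tcp_rot'],s['force'],s['moment'])
```

```text
[ 0.60733873 -0.08688093  0.12202687] [-1.79810308e+02  5.45902873e-03  7.92978593e+01] [ 0.211508    0.80246511 -0.79000286] [ 0.01269418 -0.004249   -0.01323727]
```

Request:
drive_tool --deltas '[{"xyz":[0,0,0.8],"twist":[0,0,0],"claw":0},{"xyz":[0,0,1.5],"twist":[0,0,0],"claw":0},{"xyz":[0,0,2],"twist":[0,0,0],"claw":0}]'

```text
time_s: 46.45
tcp_pos: [0.6075, -0.0872, 0.1211]
tcp_rot: [-179.9, 0.0, 79.3]
force: [-2.2, -0.1, 4.9]
opening: 0.0003
```

Request:
drive_tool --deltas '[{"xyz":[0,0,1],"twist":[0,0,0],"claw":0},{"xyz":[0,0,2],"twist":[0,0,0],"claw":0}]'

```text
time_s: 46.62
tcp_pos: [0.6081, -0.0873, 0.1205]
tcp_rot: [-180.0, 0.0, 79.3]
force: [-1.8, 0.4, 6.0]
opening: -0.0002
```

Request:
drive_tool --deltas '[{"xyz":[0,0,1.5],"twist":[0,0,0],"claw":0},{"xyz":[0,0,3],"twist":[0,0,0],"claw":0}]'

```text
time_s: 46.78
tcp_pos: [0.6086, -0.0875, 0.1201]
tcp_rot: [179.9, 0.0, 79.3]
force: [-6.5, 2.3, 17.2]
opening: 0.0001
```

Request:
drive_tool --deltas '[{"xyz":[0,0,2],"twist":[0,0,0],"claw":0},{"xyz":[0,0,4],"twist":[0,0,0],"claw":0}]'

```text
time_s: 46.95
tcp_pos: [0.6091, -0.0876, 0.1201]
tcp_rot: [179.7, 0.1, 79.4]
force: [-10.4, 5.0, 24.1]
opening: 0.0002
```

Request:
drive_tool --deltas '[{"xyz":[0,-1,-5],"twist":[0,0,0],"claw":0},{"xyz":[0,-1,-30],"twist":[0,0,0],"claw":0},{"xyz":[0,-1,-70],"twist":[0,0,0],"claw":0},{"xyz":[0,-1,-110],"twist":[0,0,0],"claw":0},{"xyz":[0,-1,-150],"twist":[0,0,0],"claw":0},{"xyz":[0,-1,-160],"twist":[0,0,0],"claw":0}]'

```text
time_s: 47.45
tcp_pos: [0.6086, -0.0879, 0.2881]
tcp_rot: [179.1, -0.0, 79.3]
force: [-1.0, -0.9, 2.1]
opening: -0.0003
```

Run:
```python
from h import *
from workcell import robot
s=robot.observe(); print(s['tcp_pos'],s['tcp_rot'],s['force'])
f=grab(['wrist'],'36')['wrist']
Rc=Ro.from_euler('z',-10.8,degrees=True).as_matrix(); c=np.array([.5805,-.1992,0])
X=cloud(f);Q=(X-c)@Rc*1000
m=(np.abs(Q[...,2]-114)<3)&(np.abs(Q[...,0])<9)&(np.abs(Q[...,1])<92);print('bar',np.median(Q[m][:,2]))
m=(np.abs(Q[...,1]-115)<16)&(Q[...,0]>-6)&(Q[...,0]<16)&(Q[...,2]>115.5)&(Q[...,2]<127);P=Q[m]
for x0 in range(-4,16,3):
    k=np.abs(P[:,0]-x0)<1.5; print('  x',x0,k.sum(),np.round(np.median(P[k,2]),2),end='')
print(delta([.557,-.3105,.28],79.2))
```

```text
[ 0.60863981 -0.08788426  0.28812932] [ 1.79064374e+02 -5.95196403e-03  7.93412452e+01] [-0.99792456 -0.91534187  2.08036422]
bar 114.47676795221287
  x -4 130 120.45  x -1 150 120.43  x 2 151 120.33  x 5 129 120.58  x 8 147 120.43  x 11 138 120.38  x 14 131 120.33(array([-228.6,   -9.8,    7.1]), array([ 0.016, -0.001,  0.003]))
```

View pics/wrist_36.png

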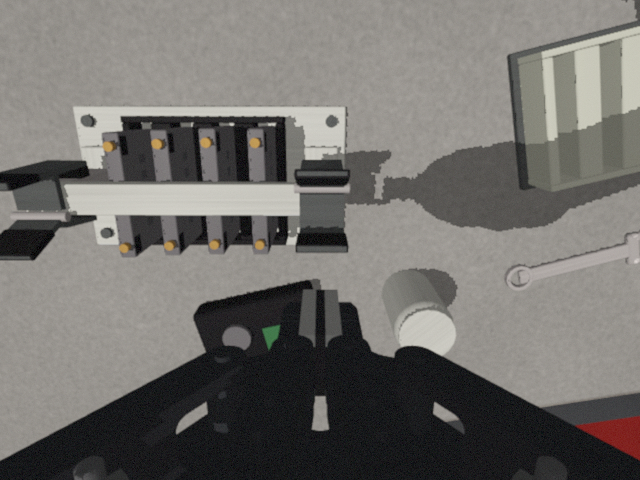

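Run:
```python
from h import *
print(delta([.5537,-.3106,.28],79.2))
```

```text
(array([-229.3,  -13. ,    7.1]), array([ 0.016, -0.001,  0.003]))
```

Request:
drive_tool --deltas '[{"xyz":[-229.3,-13,7],"twist":[0.016,-0.001,0.003],"claw":0},{"xyz":[-229.3,-13,7],"twist":[0.016,-0.001,0.003],"claw":0},{"xyz":[-229.3,-13,7],"twist":[0.016,-0.001,0.003],"claw":0},{"xyz":[-229.3,-13,7],"twist":[0.016,-0.001,0.003],"claw":0},{"xyz":[-229.3,-13,7],"twist":[0.016,-0.001,0.003],"claw":0},{"xyz":[-229.3,-13,7],"twist":[0.016,-0.001,0.003],"claw":0},{"xyz":[-229.3,-13,7],"twist":[0.016,-0.001,0.003],"claw":0},{"xyz":[-229.3,-13,7],"twist":[0.016,-0.001,0.003],"claw":0}]'

```text
time_s: 48.17
tcp_pos: [0.5533, -0.3118, 0.2792]
tcp_rot: [-180.0, -0.0, 79.0]
force: [0.4, 0.3, -0.1]
opening: -0.0005
```

Run:
```python
from h import *
from workcell import robot
s=robot.observe(); print(s['tcp_pos'],s['tcp_rot'])
f=grab(['wrist'],'37')['wrist'];X,T=toolcloud(f,s)
for nm,lo,hi in (('web',.119,.1235),('barrel',.124,.131),('handle tops',.158,.175)):
    m=(X[...,2]>lo)&(X[...,2]<hi)&(np.abs(X[...,0]-.56)<.06)&(np.abs(X[...,1]+.311)<.04)
    n,l,st,c=cv2.connectedComponentsWithStats(m.astype(np.uint8))
    for i in range(1,n):
        if st[i,4]>30: Q=T[l==i]; print(nm,st[i,4],np.round(np.percentile(Q,[1,50,99],axis=0),1).tolist())
```

```text
[ 0.55334605 -0.31182358  0.27923042] [-1.79970373e+02 -8.13512729e-03  7.90279516e+01]
web 61 [[-9.2, -20.0, 155.9], [5.9, -19.7, 158.8], [18.7, -19.3, 160.2]]
web 765 [[-15.4, -0.4, 156.4], [2.1, 6.5, 158.1], [19.6, 13.2, 159.7]]
web 146 [[-19.1, 14.2, 155.7], [1.3, 15.0, 156.8], [22.5, 17.3, 159.4]]
barrel 99 [[-15.4, -19.9, 148.5], [1.2, -19.3, 151.7], [19.4, -19.0, 155.1]]
barrel 461 [[-18.1, 15.4, 148.3], [2.9, 20.3, 153.7], [22.8, 23.2, 155.2]]
handle tops 735 [[-16.8, -18.6, 108.3], [1.7, -16.3, 110.7], [20.2, -11.8, 120.2]]
handle tops 650 [[-16.8, 32.4, 114.1], [1.9, 35.3, 116.7], [20.4, 40.5, 121.1]]
```

View pics/wrist_37.png

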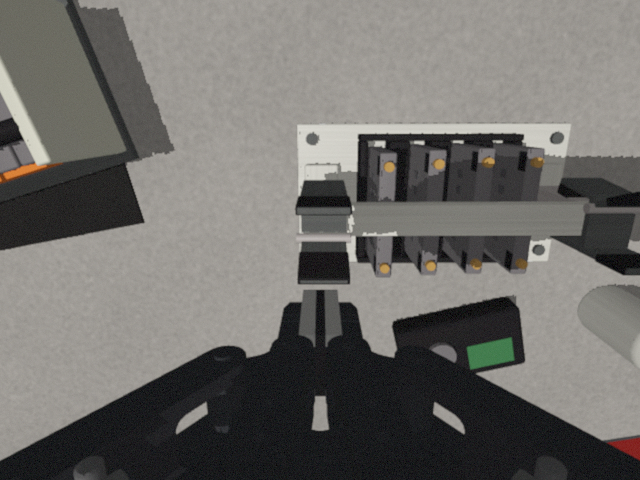

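Request:
drive_tool --deltas '[{"xyz":[1.8,1.5,35],"twist":[0,0,-0.003],"claw":0},{"xyz":[1.8,1.5,70],"twist":[0,0,-0.003],"claw":0},{"xyz":[1.8,1.5,95],"twist":[0,0,-0.003],"claw":0},{"xyz":[1.8,1.5,105],"twist":[0,0,-0.003],"claw":0},{"xyz":[1.8,1.5,108],"twist":[0,0,-0.003],"claw":0},{"xyz":[1.8,1.5,120],"twist":[0,0,-0.003],"claw":0},{"xyz":[1.8,1.5,130],"twist":[0,0,-0.003],"claw":0},{"xyz":[1.8,1.5,130],"twist":[0,0,-0.003],"claw":0}]'

```text
time_s: 48.88
tcp_pos: [0.5554, -0.3087, 0.148]
tcp_rot: [-179.9, -0.1, 79.3]
force: [-0.0, 0.6, -1.4]
opening: -0.0002
```

Request:
drive_tool --deltas '[{"xyz":[0,0,10],"twist":[0,0,0],"claw":0},{"xyz":[0,0,18],"twist":[0,0,0],"claw":0},{"xyz":[0,0,24],"twist":[0,0,0],"claw":0},{"xyz":[0,0,25],"twist":[0,0,0],"claw":0}]'

```text
time_s: 49.22
tcp_pos: [0.5549, -0.3085, 0.1215]
tcp_rot: [-179.8, -0.1, 79.3]
force: [0.1, -0.8, -0.1]
opening: 0.0002
```

Request:
drive_tool --deltas '[{"xyz":[0,0,1],"twist":[0,0,0],"claw":0},{"xyz":[0,0,2],"twist":[0,0,0],"claw":0}]'

```text
time_s: 49.38
tcp_pos: [0.555, -0.3088, 0.121]
tcp_rot: [-179.9, -0.0, 79.3]
force: [-1.9, 1.6, 8.9]
opening: -0.0002
```

Request:
drive_tool --deltas '[{"xyz":[0,-0.5,1.5],"twist":[0,0,0],"claw":0},{"xyz":[0,-0.5,2.5],"twist":[0,0,0],"claw":0}]'

```text
time_s: 49.55
tcp_pos: [0.555, -0.309, 0.1209]
tcp_rot: [180.0, 0.0, 79.3]
force: [-3.1, 4.1, 11.1]
opening: -0.0001
```

Request:
drive_tool --deltas '[{"xyz":[0,-0.5,2],"twist":[0,0,0],"claw":0},{"xyz":[0,-0.5,4],"twist":[0,0,0],"claw":0}]'

```text
time_s: 49.72
tcp_pos: [0.5551, -0.3091, 0.1207]
tcp_rot: [179.8, 0.1, 79.4]
force: [-7.3, 8.6, 20.1]
opening: -0.0
```

Request:
drive_tool --deltas '[{"xyz":[0,-0.5,-5],"twist":[0,0,0],"claw":0},{"xyz":[0,-0.5,-30],"twist":[0,0,0],"claw":0},{"xyz":[0,-0.5,-70],"twist":[0,0,0],"claw":0},{"xyz":[0,-0.5,-110],"twist":[0,0,0],"claw":0},{"xyz":[0,-0.5,-150],"twist":[0,0,0],"claw":0},{"xyz":[0,-40,-160],"twist":[0,0,0],"claw":0},{"xyz":[0,-40,-160],"twist":[0,0,0],"claw":0}]'

```text
time_s: 50.3
tcp_pos: [0.5137, -0.3021, 0.2863]
tcp_rot: [179.4, 0.2, 79.3]
force: [-0.1, -0.2, 0.7]
opening: 0.0001
```

Run:
```python
from h import *
f=grab(['wrist'],'38')['wrist']
Rc=Ro.from_euler('z',-10.8,degrees=True).as_matrix(); c=np.array([.5805,-.1992,0])
X=cloud(f);Q=(X-c)@Rc*1000
m=(np.abs(Q[...,2]-114)<3)&(np.abs(Q[...,0])<9)&(np.abs(Q[...,1])<92);print('bar',np.median(Q[m],0))
for sg in (-1,1):
    m=(np.abs(Q[...,1]-sg*115)<16)&(np.abs(Q[...,0])<16)&(Q[...,2]>115.5)&(Q[...,2]<127);P=Q[m]
    for x0 in range(-15,16,3):
        k=np.abs(P[:,0]-x0)<1.5
        if k.sum()>5: print('  x',x0,k.sum(),np.round(np.median(P[k,2]),2),end='')
    print()
```

```text
bar [ -0.12896707   0.62313847 114.29720742]
  x 0 68 120.75  x 3 122 120.46  x 6 113 120.4  x 9 155 122.27  x 12 135 124.01  x 15 121 125.25
  x -12 66 124.19  x -9 93 123.46  x -6 110 119.93  x -3 125 120.27  x 0 125 120.3  x 3 125 120.04  x 6 124 120.14  x 9 122 120.32  x 12 125 120.19  x 15 97 120.21
```

View pics/wrist_38.png

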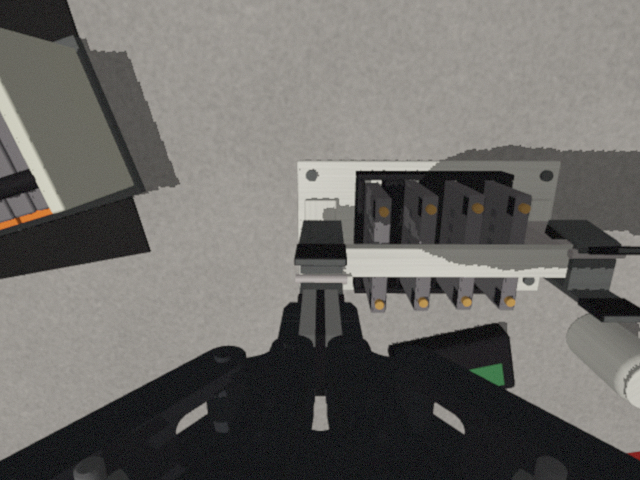

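Run:
```python
from h import *
print(delta([.40,.2,.30],79.3))
```

```text
(array([ 471.9, -205.4,  -18.9]), array([0.009, 0.003, 0.001]))
```

Request:
drive_tool --deltas '[{"xyz":[0,-100,-18],"twist":[0.009,0.003,0],"claw":0},{"xyz":[0,-100,-18],"twist":[0.009,0.003,0],"claw":0},{"xyz":[472,-205,-19],"twist":[0.009,0.003,0],"claw":0},{"xyz":[472,-205,-19],"twist":[0.009,0.003,0],"claw":0},{"xyz":[472,-205,-19],"twist":[0.009,0.003,0],"claw":0},{"xyz":[472,-205,-19],"twist":[0.009,0.003,0],"claw":0},{"xyz":[472,-205,-19],"twist":[0.009,0.003,0],"claw":0},{"xyz":[472,-205,-19],"twist":[0.009,0.003,0],"claw":0},{"xyz":[472,-205,-19],"twist":[0.009,0.003,0],"claw":0},{"xyz":[472,-205,-19],"twist":[0.009,0.003,0],"claw":0}]'

```text
time_s: 51.18
tcp_pos: [0.4108, 0.0478, 0.2991]
tcp_rot: [180.0, -0.1, 79.3]
force: [1.9, 0.9, 0.1]
opening: -0.0001
```

Request:
drive_tool --deltas '[{"xyz":[100,-20,0],"twist":[0,0,0],"claw":0},{"xyz":[100,-20,0],"twist":[0,0,0],"claw":0},{"xyz":[100,-20,0],"twist":[0,0,0],"claw":0},{"xyz":[100,-20,0],"twist":[0,0,0],"claw":0},{"xyz":[100,-20,0],"twist":[0,0,0],"claw":0}]'

```text
time_s: 51.6
tcp_pos: [0.4094, 0.1509, 0.2984]
tcp_rot: [-179.9, 0.0, 79.5]
force: [-0.0, -0.3, 0.1]
opening: 0.0
```

Run:
```python
from h import *
F=grab(['side','top'],'39')
f=F['top'];X=cloud(f)
Rc=Ro.from_euler('z',-10.7,degrees=True).as_matrix(); c=np.array([.5774,-.1977,0])
Q=(X-c)@Rc*1000
m=(np.abs(Q[...,2]-114)<3)&(np.abs(Q[...,0])<30)&(np.abs(Q[...,1])<95);P=Q[m];print('bar x',np.percentile(P[:,0],[1,99]),np.median(P[:,2]))
for sgn in (-1,1):
    m=(np.abs(Q[...,1]-sgn*115)<35)&(np.abs(Q[...,0])<50)&(Q[...,2]>118)
    P=Q[m];print('clamp',len(P),np.round(np.percentile(P,[1,50,99],axis=0),1).tolist())
for yb in (-60,-20,20,60):
    m=(np.abs(Q[...,1]-yb)<9)&(np.abs(Q[...,0])<60)&(np.abs(Q[...,0])>15)&(Q[...,2]>90)&(Q[...,2]<100);P=Q[m];print('mod',yb,len(P),np.round(np.median(P,0),1).tolist())
a=f['p'][120:320,190:490]; cv2.imwrite('pics/c39.png',cv2.resize(a,(800,533),interpolation=cv2.INTER_CUBIC)[:,:,::-1])
a=F['side']['p'][140:300,260:460]; cv2.imwrite('pics/c39s.png',cv2.resize(a,(800,600),interpolation=cv2.INTER_CUBIC)[:,:,::-1])
f0=load('top0.npz'); d=np.abs(f['p'].astype(int)-f0['p']).sum(-1)
for n,(u0,u1,v0,v1) in dict(can=(318,355,150,190),spanner=(218,295,168,195),meter=(372,440,152,195)).items():
    print(n,(d[v0:v1,u0:u1]>60).mean())
```

```text
bar x [-12.71061698  13.54995767] 114.07498717803544
clamp 577 [[-25.4, -133.3, 118.3], [10.5, -112.6, 139.9], [34.5, -94.6, 170.8]]
clamp 425 [[-30.4, 93.2, 118.3], [9.6, 114.9, 125.1], [27.6, 134.3, 170.0]]
mod -60 197 [-15.4, -59.3, 95.6]
mod -20 188 [-17.0, -19.3, 95.7]
mod 20 185 [-19.1, 20.2, 95.7]
mod 60 187 [-18.9, 60.6, 96.2]
can 0.0
spanner 0.000481000481000481
meter 0.0
```

View pics/c39.png

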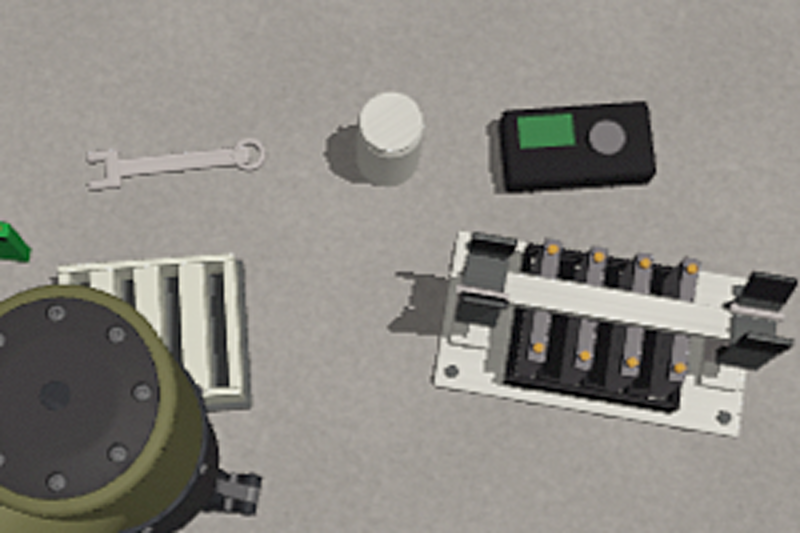

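View pics/c39s.png

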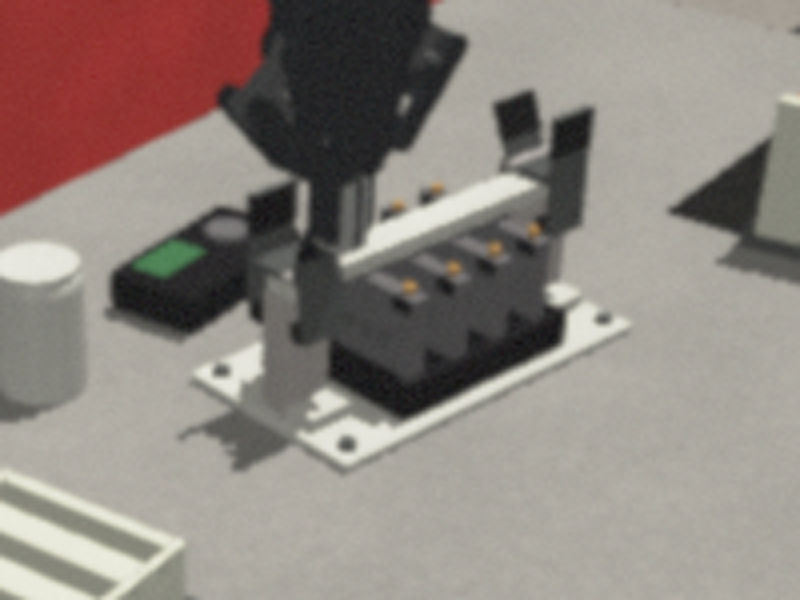

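All four modules are down, the bar is centred, both clamps are seated and gripping, and the bystanders are unmoved, so I am handing in.

```bash
python3 -c "
from workcell import robot
print(robot.hand_in(), robot.observe()['time_s'])"
```

```text
the job is handed in; nothing more can be done
the job is handed in; nothing more can be done
```

The job is done and handed in at about 52 s of the 210 s allowed. All four modules stand in their own carrier bays, the bar lies across the posts, and both spring clamps grip the posts over it.

**Final checks in the camera images**
- **Modules:** their tops are at about 96 mm, which is what fully down gives.
- **Bar:** it is centred on the post line to within about 0.5 mm across and 1 mm along. Its top is at 114 mm, as it should be.
- **Bystanders:** the can, spanner and meter show no change from the first picture.

**Corrections and disagreements**
- **First clamp squeeze:** the swinging fingers pushed the clamp down onto the bench, and the wrist read about 32 N. I raised the hand and the load came off.
- **Second clamp:** it sat about 7° tilted in the grip, so I levelled it by tilting the tool.
- **Web seating:** after release both webs stood roughly 1 mm above the bar, and the first clamp was tilted about 3°. I pressed each down with closed fingers (20–24 N), and both then read about 6 mm above the bar's top. I took that as seated, because my bench readings put the web about 6 mm thick.
- **Cameras:** the top and wrist cameras disagreed by 1–3 mm in x, so I used averages for the modules and the wrist view for the rest.

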